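# Reload the vial cassette and clip it onto the mixer

### The job

Clear the cassette: take every white vial out of it and put it in the green tray, then stand all the amber vials from the clear tray in the cassette's cells. Pinch the cassette's two side buttons together to unclip it from the storage cradle, carry it level to the mixer and, still pinching, press it down until the sprung pad is fully depressed, then let go so that both clips catch and the pad stays down. Once the loaded cassette is clipped on, and not before, press the mixer's start button fully in and let go; leave the spiky stone where it is.

Things in the scene. Friction and masses are not known exactly. Their poses are not given: they have to be found in the camera images.
- cassette: White plastic vial carrier, 228 x 50 mm, 86 mm high, 0.3 kg empty; starts clipped in the cradle. Origin at the centre of its underside, x along its length, y across; same either way round. Two cells lie on each side (x) of a middle tower, 34 x 33 mm, top at z = 86 mm. On the tower's two y sides run grey sprung clips: button above, hook below (hook to y = +-34.5 mm, z = 8 to 13 mm).
- cell_1 (a point): Middle of the floor of the end cell at x = -89 mm of the cassette, 5 mm above its underside. The four square cells have their centres at x = -89, -42, +42 and +89 mm, y = 0; each is 44 mm wide inside, its walls rise 13 mm above its floor.
- cassette_grip (a point): Midway between the cassette's two side buttons, 72 mm above its underside; axes as the cassette's. Button faces at y = +-31 mm (62 mm across; 50 mm when both are fully in), 24 x 24 mm. Each gives 6 mm inward against 5 to 8 N. Both held in, the hooks are free and the cassette can be lifted and carried by the buttons; a grip of 30 N or more holds it well.
- clip_left (a joint): The button and clip on the cassette's +y side: 0 m out (hooked when seated), 0.006 m pressed fully in (free).
- clip_right (a joint): The button and clip on the cassette's -y side: 0 m out (hooked when seated), 0.006 m pressed fully in (free).
- cradle: Flat aluminium storage holder, 230 x 100 mm, fixed; origin at the centre of its underside on the table. The clipped cassette sits over its centre, x along x, underside 20 mm above the table. A fixed catch stands at each y side, 31 to 46 mm from the middle, 30 mm long in x, 47 mm high.
- mixer: Grey mixer, fixed, 283 x 100 mm; origin on the table below the pad's centre, x from the start button end towards the pad. A steel catch on each y side, 31 to 46 mm from the middle: lip at 41 to 46 mm above the table, flared lead-in up to 54 mm. The cassette goes between them, x along x, either way round: underside 28 mm above the table when clipped, 25 mm when pressed right down.
- pad_top (a point): Middle of the top of the mixer's black sprung pad (140 x 44 mm): 38 mm above the table when up, 25 mm when fully down. It takes 3 N to start moving and 10 N at full depth.
- mixer_pad (a joint): How far the mixer's pad is pressed down: 0 m up, 0.013 m fully depressed; about 0.010 m when a cassette is clipped on.
- start_button_top (a point): Middle of the top of the start button, a grey round button 22 mm across on the raised -x end of the mixer (139 mm from the pad's centre), 61 mm above the table; press straight down.
- start_button (a joint): Travel of the start button: 0 m out, 0.005 m fully pressed (5 N).
- tray: Loose green card tray, 292 mm (its x) x 245 mm (its y), open on top, floor 2 mm thick, 2 to 3 mm walls 36 mm high; origin at the centre of its underside.
- plate: Loose shallow clear acrylic tray, 211 mm (its x) x 278 mm (its y), floor 3 mm thick, 3 to 4 mm rims 12 mm high; origin at the centre of its underside. The amber vials start standing on it; it may stay where it is.
- stone_mid (a point): Spiky brown stone, 34 x 47 x 32 mm, half-way up; leave alone.
- amber_1_mid (a point): Amber vial: brown glass, white cap, 67 mm high; body 38 mm across up to 52 mm, cap 33 mm across above. The point is on its axis, half-way up (33.5 mm above its base); z up its axis.
- amber_2_mid (a point): Amber vial: brown glass, white cap, 67 mm high; body 38 mm across up to 52 mm, cap 33 mm across above. The point is on its axis, half-way up (33.5 mm above its base); z up its axis.
- amber_3_mid (a point): Amber vial: brown glass, white cap, 67 mm high; body 38 mm across up to 52 mm, cap 33 mm across above. The point is on its axis, half-way up (33.5 mm above its base); z up its axis.
- amber_4_mid (a point): Amber vial: brown glass, white cap, 67 mm high; body 38 mm across up to 52 mm, cap 33 mm across above. The point is on its axis, half-way up (33.5 mm above its base); z up its axis.
- white_1_mid (a point): White vial: white plastic, 56 mm high; body 35 mm across up to 34 mm, ribbed cap 38 mm across above. The point is on its axis, half-way up (28 mm above its base); z up its axis. It starts standing in a cell of the cassette.
- white_2_mid (a point): White vial: white plastic, 56 mm high; body 35 mm across up to 34 mm, ribbed cap 38 mm across above. The point is on its axis, half-way up (28 mm above its base); z up its axis. It starts standing in a cell of the cassette.
- white_3_mid (a point): White vial: white plastic, 56 mm high; body 35 mm across up to 34 mm, ribbed cap 38 mm across above. The point is on its axis, half-way up (28 mm above its base); z up its axis. It starts standing in a cell of the cassette.

How it is judged (in metres and radians):
On the way, in this order (a step that is already met when the one before it is completed fails the run):
1. the cassette is unclipped: both side buttons pinched in and the cassette lifted off the cradle (value of joint each of clip_left, clip_right above 0.0035 m and height (world z) of cassette above 0.045 m), for 0.1 s.
2. the cassette is pressed down on the mixer until the pad is fully depressed (horizontal distance between cassette and pad_top below 0.012 m and angle between the x axis of cassette and the x axis of mixer, either way round below 0.12 rad and angle between cassette's own z axis and vertical below 0.08 rad and value of joint mixer_pad above 0.0115 m), for 0.1 s.
3. with the cassette clipped on, all amber vials in its cells and no white vial in it, the start button is pressed fully in (horizontal distance between cassette and pad_top below 0.012 m and angle between the x axis of cassette and the x axis of mixer, either way round below 0.12 rad and angle between cassette's own z axis and vertical below 0.08 rad and value of joint mixer_pad above 0.0085 m and value of joint each of clip_left, clip_right below 0.0025 m and z of amber_1_mid in the frame of cassette between 0.029 and 0.05 m and y of amber_1_mid in the frame of cassette between -0.012 and 0.012 m and x of amber_1_mid in the frame of cassette between -0.102 and 0.102 m and angle between the z axis of each of amber_1_mid, amber_2_mid, amber_3_mid, amber_4_mid and the z axis of cassette, either way round below 0.3 rad and z of amber_2_mid in the frame of cassette between 0.029 and 0.05 m and y of amber_2_mid in the frame of cassette between -0.012 and 0.012 m and x of amber_2_mid in the frame of cassette between -0.102 and 0.102 m and z of amber_3_mid in the frame of cassette between 0.029 and 0.05 m and y of amber_3_mid in the frame of cassette between -0.012 and 0.012 m and x of amber_3_mid in the frame of cassette between -0.102 and 0.102 m and z of amber_4_mid in the frame of cassette between 0.029 and 0.05 m and y of amber_4_mid in the frame of cassette between -0.012 and 0.012 m and x of amber_4_mid in the frame of cassette between -0.102 and 0.102 m and (y of white_1_mid in the frame of cassette above 0.035 m or y of white_1_mid in the frame of cassette below -0.035 m or x of white_1_mid in the frame of cassette above 0.12 m or x of white_1_mid in the frame of cassette below -0.12 m) and (y of white_2_mid in the frame of cassette above 0.035 m or y of white_2_mid in the frame of cassette below -0.035 m or x of white_2_mid in the frame of cassette above 0.12 m or x of white_2_mid in the frame of cassette below -0.12 m) and (y of white_3_mid in the frame of cassette above 0.035 m or y of white_3_mid in the frame of cassette below -0.035 m or x of white_3_mid in the frame of cassette above 0.12 m or x of white_3_mid in the frame of cassette below -0.12 m) and value of joint start_button above 0.004 m), for 0.05 s.
At the end, for the whole second after the job is handed in: Cassette clipped onto the mixer (within 12 mm and 0.12 rad, upright, clips out within 2.5 mm, pad down over 8.5 mm); every amber vial stands in a cell (tilt under 0.3 rad), every white vial lies or stands on the green tray's floor; start button out; all at rest (horizontal distance between cassette and pad_top below 0.012 m and angle between the x axis of cassette and the x axis of mixer, either way round below 0.12 rad and angle between cassette's own z axis and vertical below 0.08 rad and value of joint mixer_pad above 0.0085 m and value of joint each of clip_left, clip_right below 0.0025 m and z of amber_1_mid in the frame of cassette between 0.029 and 0.05 m and y of amber_1_mid in the frame of cassette between -0.012 and 0.012 m and x of amber_1_mid in the frame of cassette between -0.102 and 0.102 m and angle between the z axis of each of amber_1_mid, amber_2_mid, amber_3_mid, amber_4_mid and the z axis of cassette, either way round below 0.3 rad and z of amber_2_mid in the frame of cassette between 0.029 and 0.05 m and y of amber_2_mid in the frame of cassette between -0.012 and 0.012 m and x of amber_2_mid in the frame of cassette between -0.102 and 0.102 m and z of amber_3_mid in the frame of cassette between 0.029 and 0.05 m and y of amber_3_mid in the frame of cassette between -0.012 and 0.012 m and x of amber_3_mid in the frame of cassette between -0.102 and 0.102 m and z of amber_4_mid in the frame of cassette between 0.029 and 0.05 m and y of amber_4_mid in the frame of cassette between -0.012 and 0.012 m and x of amber_4_mid in the frame of cassette between -0.102 and 0.102 m and (y of white_1_mid in the frame of cassette above 0.035 m or y of white_1_mid in the frame of cassette below -0.035 m or x of white_1_mid in the frame of cassette above 0.12 m or x of white_1_mid in the frame of cassette below -0.12 m) and (y of white_2_mid in the frame of cassette above 0.035 m or y of white_2_mid in the frame of cassette below -0.035 m or x of white_2_mid in the frame of cassette above 0.12 m or x of white_2_mid in the frame of cassette below -0.12 m) and (y of white_3_mid in the frame of cassette above 0.035 m or y of white_3_mid in the frame of cassette below -0.035 m or x of white_3_mid in the frame of cassette above 0.12 m or x of white_3_mid in the frame of cassette below -0.12 m) and x of white_1_mid in the frame of tray between -0.142 and 0.142 m and y of white_1_mid in the frame of tray between -0.118 and 0.118 m and z of white_1_mid in the frame of tray between 0 and 0.045 m and x of white_2_mid in the frame of tray between -0.142 and 0.142 m and y of white_2_mid in the frame of tray between -0.118 and 0.118 m and z of white_2_mid in the frame of tray between 0 and 0.045 m and x of white_3_mid in the frame of tray between -0.142 and 0.142 m and y of white_3_mid in the frame of tray between -0.118 and 0.118 m and z of white_3_mid in the frame of tray between 0 and 0.045 m and linear speed of each of cassette, amber_1, amber_2, amber_3, amber_4, white_1, white_2, white_3 below 0.02 m/s and value of joint start_button below 0.0015 m); the robot touches nothing.
It fails at once if the start button is pressed while the pad is not held down (value of joint start_button above 0.003 m and value of joint mixer_pad below 0.007 m).
It fails at once if the cassette is tipped (angle between cassette's own z axis and vertical above 0.6 rad).
It fails at once if the stone is pushed away (distance of stone_mid from where it was at the start of the episode above 0.03 m).
Of white_1, white_2, white_3 only 2 to 3 are there at a start; the rules pass over those that are not, and their reading is None.
Of amber_1, amber_2, amber_3, amber_4 only 3 to 4 are there at a start; the rules pass over those that are not, and their reading is None.
At some moment in a run one of tray, plate may be knocked a few centimetres aside while the robot is not near it.
It also fails if it takes over 210 s, if anything falls off the work surface, if the arm or the gripper's body presses on something with over 40 N, if the wrist force passes 120 N, or if a joint passes its speed limit or range.

### The arm

A 6-joint arm with a two-finger parallel gripper is mounted at the origin on the work surface; the furniture and walls round the work are solid. World frame = base frame: x ahead of the robot, y to its left, z up, the work surface at z = 0. Lengths are in mm, angles in rad, forces in N, time in s.
With the tool pointing down it reaches from about 350 to 875 mm from the base axis. Payload 4.2 kg.
Tool frame: the origin (TCP) lies between the finger pads; the fingertips stand 14 mm ahead of it and the grasp point (between the pads) lies 5 mm behind it; x points along the fingers, y is the direction in which the jaws open and shut, and the axes are right-handed (so a half turn about x gives the same grasp; the last joint's range is limited). The gripper opens to 87 mm and grips with 3 to 60 N. Pads are 19 mm wide; open, the fingers measure 117 mm over their backs; the gripper's body (75 mm by 190 mm) begins 51 mm behind the grasp point.
Start: joints at [-0.919, 0.385, 0.008, 0, -1.194, -0.259], TCP at [239.249, -577.373, 236.55] pointing down, gripper open.
Joint ranges: [-3.14, 3.14], [-1.21, 2.06], [-1.07, 1.41], [-3.16, 2.05], [-2.99, -0.16], [-3.1, 3.1]. Speed limits (rad/s): [2.79, 2.79, 3.14, 3.14, 3.14, 3.14].

### API

Orientations are given as a unit quaternion [x, y, z, w].
In Python, from workcell import manip gives the robot as it stands. The module is installed in compiled form; this text tells all that it offers.
- The arm moves only by the shell command python3 -m crank 'ROWS'. ROWS is JSON, a list of rows, each an object of numbers: "tx", "ty", "tz": the shift along the tool's x, y, z in cm; "ax", "ay", "az": the turn, a rotation vector about the tool's x, y, z in degrees; "hand": the opening in per cent of the stroke, from 0 (shut) to 100 (fully open). In form: [{"tx": .., "ty": .., "tz": .., "ax": .., "ay": .., "az": .., "hand": ..}, ...]. A call has exactly 5 rows; each row is the pose to reach, as a shift and turn from the pose commanded when the call began, along the tool's axes at that moment; what a row does not reach only later rows make up. A row lasts 1/12 s, in which the tool goes at most 41.7 mm and 7.16 degrees, less where a joint would pass 70% of its speed; a pose out of reach is approached as far as the arm can. A call with a gripper value outside its range is refused whole. The fingers move at their own pace and stop on an object; the grip force is fixed at half the most. Time passes only in rows, so rows that repeat a pose let the fingers close, or fill a call up. It gives the time, the measured TCP pose, the force and the opening at its end, in the units of the state.
- manip.get_state(): the state, without advancing time (a new reading comes with each control period).
- manip.grab_frame(name): name is "scene" or "top" or "wrist"; returns (picture, depth): 384x512x3 uint8, red, green, blue; 384x512 float32, mm along the optical axis (not along the pixel's ray), 0 where there is no reading.
- manip.camera_info(name): a dict with "fovy" (degrees; the focal length in pixels is half the picture's height over the tangent of half this angle, whatever the lens; pixels are square), "cx", "cy" (the principal point, pixels), "k1" (the pictures are not rectified: a ray, as slopes to the right and down, at radius r is drawn at 1 + k1 r^2 times it, then the intrinsics apply), "rvec" (rotation vector, rad) and "tvec" (3), from world to camera coordinates, as OpenCV has them; the wrist camera has in their place "T_tool_cam" (4x4, takes a point from camera to tool coordinates, whose origin is the TCP and whose axes are the tool frame's). Camera axes: x right, y down, z forward; pixel columns grow to the right and rows downward; lengths in mm; the calibration is good to about 2 mm. A picture is of the moment at which its call begins: read the wrist's pose just before it. camera_info takes no time and is no camera call.
- manip.close_job(): hands the job in, once; it reports no verdict.
The state is a dict: "time_s": time; "qpos": joint angles; "joint_velocities": joint speeds; "tau": joint torques, N m; "ee_pos": TCP position; "orientation": TCP orientation; "contact_force": force on the tool from outside, world axes, zero at the start; "wrist_torque": the same for the moment, N m; "gripper_width": finger opening in mm.
Only numpy, scipy, OpenCV 4.12 (cv2) and the standard library are available. Lean on these libraries where they do the work, as an engineer would, in place of code of your own. Each camera call takes 0.05 s, during which the arm holds its last target.

## Working session

There is one attempt and no reset: what is moved stays moved. The work goes in short steps, Python scripts to look and compute and a shell command to move; the robot and the scene stay as the last step left them, time stands still between calls to the robot, and variables do not carry over. Pictures are saved under pics/ and viewed, and the job is handed in when it is done.

```bash
mkdir -p pics; ls
cat > h.py <<'E'
import numpy as np, cv2, sys
from workcell import manip
from scipy.spatial.transform import Rotation as R
def cam(name, st=None):
    i=manip.camera_info(name)
    f=192/np.tan(np.radians(i['fovy'])/2)
    K=np.array([[f,0,i['cx']],[0,f,i['cy']],[0,0,1.]])
    if 'rvec' in i:
        Rw=cv2.Rodrigues(np.array(i['rvec'],float))[0]; t=np.array(i['tvec'],float).ravel()
        Rc=Rw.T; o=-Rw.T@t
    else:
        st=st or manip.get_state()
        T=np.array(i['T_tool_cam']); Rt=R.from_quat(st['orientation']).as_matrix()
        Rc=Rt@T[:3,:3]; o=Rt@T[:3,3]+np.array(st['ee_pos'])
    return dict(K=K,k1=i['k1'],Rc=Rc,o=o)
def rays(c,uv):
    uv=np.atleast_2d(np.array(uv,float))
    d=(uv-c['K'][:2,2])/c['K'][0,0]
    s=d.copy()
    for _ in range(20): s=d/(1+c['k1']*(s**2).sum(1,keepdims=True))
    return s
def onplane(c,uv,z):
    s=rays(c,uv); v=np.c_[s,np.ones(len(s))]@c['Rc'].T
    return c['o']+v*((z-c['o'][2])/v[:,2])[:,None]
def proj(c,P):
    p=(np.atleast_2d(P)-c['o'])@c['Rc']; s=p[:,:2]/p[:,2:]
    s=s*(1+c['k1']*(s**2).sum(1,keepdims=True))
    return s*c['K'][0,0]+c['K'][:2,2]
def cloud(c,depth):
    h,w=depth.shape; u,v=np.meshgrid(np.arange(w),np.arange(h))
    s=rays(c,np.c_[u.ravel(),v.ravel()]); d=depth.ravel()[:,None]
    return ((np.c_[s,np.ones(len(s))]*d)@c['Rc'].T+c['o']).reshape(h,w,3)
def grab(name,fn=None):
    st=manip.get_state(); im,d=manip.grab_frame(name); c=cam(name,st)
    if fn: cv2.imwrite('pics/'+fn,im[:,:,::-1])
    np.savez('/tmp/%s.npz'%name,im=im,d=d,K=c['K'],k1=c['k1'],Rc=c['Rc'],o=c['o'])
    return im,d,c
def load(name):
    z=np.load('/tmp/%s.npz'%name); return z['im'],z['d'],dict(K=z['K'],k1=z['k1'],Rc=z['Rc'],o=z['o'])
def go(target,toolyaw=None):
    """print tx,ty,tz(cm), ax for target TCP pos; toolyaw = world angle deg of jaw axis"""
    st=manip.get_state(); Rt=R.from_quat(st['orientation']).as_matrix()
    d=Rt.T@(np.array(target)-np.array(st['ee_pos']))/10
    print('shift cm',d.round(2),'from',np.round(st['ee_pos'],1))
    print('toolx',Rt[:,0].round(3),'jaw yaw',np.degrees(np.arctan2(Rt[1,1],Rt[0,1])).round(2))
    if toolyaw is not None:
        a=np.radians(toolyaw); y=np.array([np.cos(a),np.sin(a),0]); x=np.array([0,0,-1.])
        for sg in (1,-1):
            T=np.c_[x,sg*y,np.cross(x,sg*y)]
            print('turn deg',np.degrees(R.from_matrix(Rt.T@T).as_rotvec()).round(2))
E
python3 - <<'E'
from h import *
for n in ('scene','top','wrist'):
    grab(n,n+'0.png'); c=cam(n); print(n,c['o'].round(0),c['Rc'][:,2].round(2),c['K'][0,0],c['k1'])
s=manip.get_state(); print(s)
E
```

```text
pics
scene [ -37.  835. 1078.] [ 0.4  -0.6  -0.69] 463.59134661976736 -0.021838750104218083
top [ 325.  -36. 1243.] [ 0.2   0.02 -0.98] 398.2323423114775 -0.0659939321810827
wrist [ 174. -603.  383.] [ 0.23  0.1  -0.97] 305.7944277394483 -0.023114303911105548
{'time_s': 0.15, 'qpos': array([-9.19413956e-01,  3.85373433e-01,  6.93921973e-03, -3.84478164e-04,
       -1.19400659e+00, -2.58611662e-01]), 'joint_velocities': array([-4.60601710e-04, -2.40296460e-03,  2.39148766e-03,  5.73316723e-05,
       -1.12098340e-03, -4.48062737e-04]), 'tau': array([-1.36278982e-04, -3.91052020e+01,  1.87587100e+01,  4.22240093e+00,
        1.23858231e-02, -1.32263567e-04]), 'ee_pos': array([ 239.07872283, -576.99131537,  235.70976779]), 'orientation': array([-0.13734753,  0.69366652,  0.13850311,  0.69338251]), 'contact_force': array([ 0.48022419,  0.27163175, -0.64842751]), 'wrist_torque': array([-0.05602308, -0.05076492, -0.00343537]), 'gripper_width': 86.89924203224429}
```

View pics/top0.png

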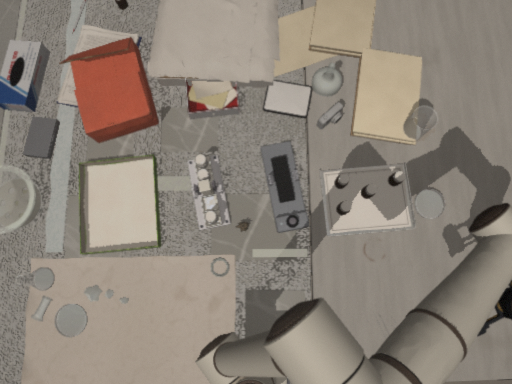

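View pics/scene0.png

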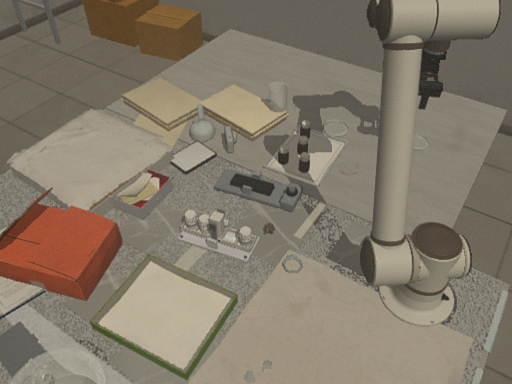

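View pics/wrist0.png

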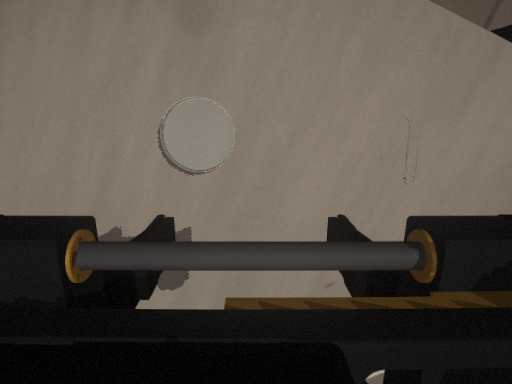

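Run:
```python
from h import *
im,d,c=load('top')
cr=im[140:260,170:430,::-1]; cv2.imwrite('pics/topcrop.png',cv2.resize(cr,None,fx=3,fy=3,interpolation=cv2.INTER_CUBIC))
im2,d2,c2=load('scene')
cr=im2[110:270,165:355,::-1]; cv2.imwrite('pics/scenecrop.png',cv2.resize(cr,None,fx=3.5,fy=3.5,interpolation=cv2.INTER_CUBIC))
for n,(u,v),z in [('stone',(243,224),16),('startbtn',(292,221),61),('trayc',(119,204),2),('cass',(210,190),86),('mixpad',(282,178),38),('plate',(367,200),3)]:
    print(n,onplane(c,(u,v),z).round(0))
```

```text
stone [[463.  27.  16.]]
startbtn [[ 466. -122.   61.]]
trayc [[531. 426.   2.]]
cass [[557. 122.  86.]]
mixpad [[603. -95.  38.]]
plate [[ 537. -364.    3.]]
```

View pics/topcrop.png

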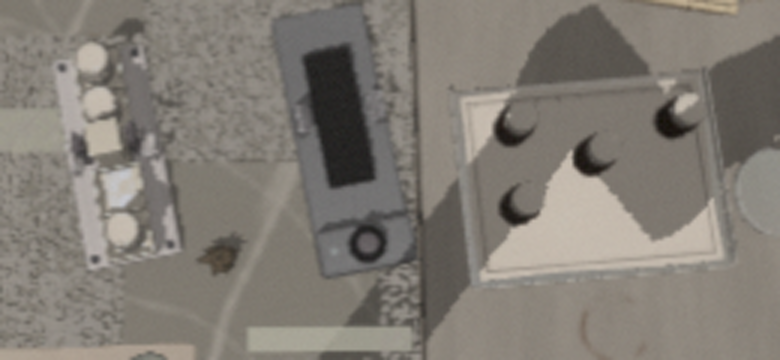

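View pics/scenecrop.png

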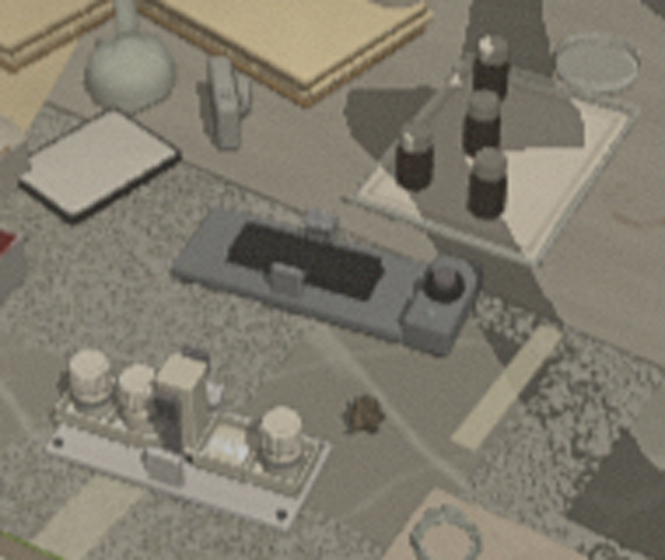

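Run:
```python
from h import *
go([540,125,330],90)
im,d,c=load('top'); P=cloud(c,d)
from numpy import *
x=P[150:230,185:232].reshape(-1,3)
m=x[:,2]>70; print(x[m].mean(0),m.sum())
x2=P[130:240,255:315].reshape(-1,3)
```

```text
shift cm [-9.34 53.36 54.66] from [ 239.1 -577.   235.7]
toolx [-0.001  0.002 -1.   ] jaw yaw 112.5
turn deg [ 2.25e+01 -2.00e-02 -9.00e-02]
turn deg [-1.575e+02  1.300e-01 -3.000e-02]
[568.41033618 133.32496486 118.5074191 ] 558
```

```bash
python3 - <<'E'
from h import *
im,d,c=load('top')
a=onplane(c,[(201,160),(211,216.7)],81);print(a,np.degrees(np.arctan2(*(a[0]-a[1])[[1,0]])))
a=onplane(c,[(170+367/3,140+243/3)],61);print(a)
a=onplane(c,[(170+(305+350)/6,140+(52+44)/6),(170+(330+374)/6,140+(187+180)/6)],38);print(a,np.degrees(np.arctan2(*(a[0]-a[1])[[1,0]])))
E
python3 -m crank '[{"tx":-9.4,"ty":53,"tz":54,"ax":22.5},{"tx":-9.4,"ty":53,"tz":54,"ax":22.5},{"tx":-9.4,"ty":53,"tz":54,"ax":22.5},{"tx":-9.4,"ty":53,"tz":54,"ax":22.5},{"tx":-9.4,"ty":53,"tz":54,"ax":22.5}]'
python3 -c "
from h import *
go([540,125,330],98)"
```

```text
[[651.61208657 151.23601862  81.        ]
 [478.02532823 117.97524397  81.        ]] 10.846914264754274
[[ 465.70712283 -122.49408655   61.        ]]
[[ 673.5658424   -87.93597737   38.        ]
 [ 529.63953569 -110.32739848   38.        ]] 8.842935726702564
shift cm [-9.34 53.36 54.66] from [ 239.1 -577.   235.7]
toolx [-0.001  0.002 -1.   ] jaw yaw 112.5
turn deg [14.5  -0.02 -0.1 ]
turn deg [-1.655e+02  1.400e-01 -2.000e-02]invalid input at $[0]: expected keys tx, ty, tz, ax, ay, az, hand
```

```bash
python3 -m crank '[{"tx":-9.4,"ty":53,"tz":54,"ax":12,"ay":0,"az":0,"hand":100},{"tx":-9.4,"ty":53,"tz":54,"ax":12,"ay":0,"az":0,"hand":100},{"tx":-9.4,"ty":53,"tz":54,"ax":12,"ay":0,"az":0,"hand":100},{"tx":-9.4,"ty":53,"tz":54,"ax":12,"ay":0,"az":0,"hand":100},{"tx":-9.4,"ty":53,"tz":54,"ax":12,"ay":0,"az":0,"hand":100}]'
python3 -c "
from h import *
go([540,125,330],100.5)"
```

```text
time_s: 0.57
ee_pos: [319.9, -386.1, 262.0]
orientation: [-0.064, 0.704, 0.065, 0.704]
contact_force: [1.2, 0.0, -0.4]
gripper_width: 87.1
shift cm [-6.79 46.26 30.92] from [ 319.9 -386.1  262. ]
toolx [-0.001  0.    -1.   ] jaw yaw 100.46
turn deg [-0.04 -0.02 -0.03]
turn deg [ 1.7996e+02 -5.0000e-02  4.0000e-02]
```

```bash
python3 -m crank '[{"tx":-6.8,"ty":46.3,"tz":30.9,"ax":0,"ay":0,"az":0,"hand":100},{"tx":-6.8,"ty":46.3,"tz":30.9,"ax":0,"ay":0,"az":0,"hand":100},{"tx":-6.8,"ty":46.3,"tz":30.9,"ax":0,"ay":0,"az":0,"hand":100},{"tx":-6.8,"ty":46.3,"tz":30.9,"ax":0,"ay":0,"az":0,"hand":100},{"tx":-6.8,"ty":46.3,"tz":30.9,"ax":0,"ay":0,"az":0,"hand":100}]'
python3 -m crank '[{"tx":-4.3,"ty":29,"tz":19.4,"ax":0,"ay":0,"az":0,"hand":100},{"tx":-4.3,"ty":29,"tz":19.4,"ax":0,"ay":0,"az":0,"hand":100},{"tx":-4.3,"ty":29,"tz":19.4,"ax":0,"ay":0,"az":0,"hand":100},{"tx":-4.3,"ty":29,"tz":19.4,"ax":0,"ay":0,"az":0,"hand":100},{"tx":-4.3,"ty":29,"tz":19.4,"ax":0,"ay":0,"az":0,"hand":100}]'
python3 -c "
from h import *
go([540,125,330],100.5)"
```

```text
time_s: 0.98
ee_pos: [401.4, -195.8, 287.7]
orientation: [-0.065, 0.704, 0.065, 0.704]
contact_force: [1.2, -0.1, -0.8]
gripper_width: 86.6
time_s: 1.4
ee_pos: [483.1, -5.8, 313.2]
orientation: [-0.065, 0.704, 0.065, 0.704]
contact_force: [1.3, -0.7, 0.1]
gripper_width: 86.8
shift cm [-1.67 11.82  7.99] from [483.1  -5.8 313.2]
toolx [ 0.  0. -1.] jaw yaw 100.53
turn deg [ 0.03  0.01 -0.01]
turn deg [-1.7997e+02  1.0000e-02  2.0000e-02]
```

```bash
python3 -m crank '[{"tx":-1.7,"ty":11.8,"tz":7.9,"ax":0,"ay":0,"az":0,"hand":100},{"tx":-1.7,"ty":11.8,"tz":7.9,"ax":0,"ay":0,"az":0,"hand":100},{"tx":-1.7,"ty":11.8,"tz":7.9,"ax":0,"ay":0,"az":0,"hand":100},{"tx":-1.7,"ty":11.8,"tz":7.9,"ax":0,"ay":0,"az":0,"hand":100},{"tx":-1.7,"ty":11.8,"tz":7.9,"ax":0,"ay":0,"az":0,"hand":100}]'
python3 -c "
from h import *
go([540,125,330],100.5)
grab('wrist','w1.png')"
```

```text
time_s: 1.82
ee_pos: [540.5, 126.1, 328.9]
orientation: [-0.066, 0.704, 0.066, 0.704]
contact_force: [-0.2, -0.9, 0.5]
gripper_width: 86.8
shift cm [-0.11 -0.1  -0.07] from [540.5 126.1 328.9]
toolx [-0.001  0.    -1.   ] jaw yaw 100.73
turn deg [ 0.23 -0.03 -0.01]
turn deg [-1.7977e+02  1.0000e-02 -4.0000e-02]
```

View pics/w1.png

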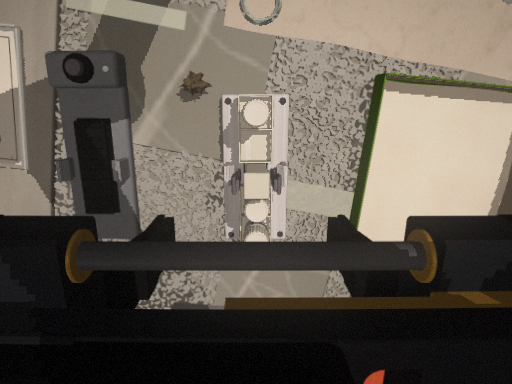

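Run:
```python
from h import *
im,d,c=load('wrist')
cr=im[80:250,205:305,::-1]; cv2.imwrite('pics/w1c.png',cv2.resize(cr,None,fx=3.5,fy=3.5,interpolation=cv2.INTER_CUBIC))
P=cloud(c,d)
for u,v in [(256,113),(256,180),(257,210),(255,148),(257,232),(228,120)]: print((u,v),P[v,u].round(1))
print(onplane(c,[(256,113),(257,210)],81).round(1),onplane(c,[(256,180)],106).round(1))
a=onplane(c,[(70,68)],61);print('btn',a)
```

```text
(256, 113) [476.7 122.4  78.9]
(256, 180) [555.8 137.2 107.1]
(257, 210) [603.3 148.4  79.4]
(255, 148) [527.3 131.7  24.1]
(257, 232) [635.1 154.6  79.7]
(228, 120) [495.4  84.8  12. ]
[[476.7 122.3  81. ]
 [602.8 148.2  81. ]] [[556.  137.3 106. ]]
btn [[ 465.35133342 -123.55343514   61.        ]]
```

View pics/w1c.png

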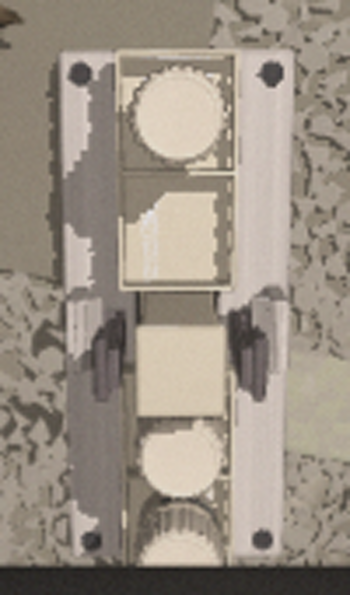

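Run:
```python
from h import *
im,d,c=load('wrist')
q=lambda a:[(205+x/3.5-.0,80+y/3.5) for x,y in a]
t=onplane(c,q([(137,325),(225,325),(137,415),(225,415)]),106);print(t.round(1),t.mean(0))
w=onplane(c,q([(178,113),(180,455)]),81-5*0);print(w)
h=onplane(c,q([(80,73),(271,73),(93,540),(262,540)]),20);print(h.round(1),h.mean(0))
v=onplane(c,q([(118,50),(238,50),(121,288),(231,288)]),38);print(v.round(1))
for A,B in((h[0],h[2]),(h[1],h[3]),(v[0],v[2]),(v[1],v[3])): print(np.degrees(np.arctan2(B[1]-A[1],B[0]-A[0])))
```

```text
[[549.8 121.2 106. ]
 [544.  151.7 106. ]
 [582.5 127.2 106. ]
 [576.6 158.4 106. ]] [563.26032951 139.62992547 106.        ]
[[475.85158652 121.99712472  81.        ]
 [602.96165248 147.46658431  81.        ]]
[[468.4  80.5  20. ]
 [453.7 157.7  20. ]
 [671.3 121.2  20. ]
 [656.8 197.5  20. ]] [562.55093856 139.23642048  20.        ]
[[457.1  95.1  38. ]
 [448.3 141.4  38. ]
 [550.2 113.1  38. ]
 [541.7 157.9  38. ]]
11.32280841490776
11.093229282878015
10.944750254992446
10.013533038333595
```

```bash
python3 -c "
from h import *
go([475.9,122.2,120],101)"
```

```text
shift cm [20.9   0.98 -6.25] from [539.5 124.3 328.9]
toolx [-0.002 -0.001 -1.   ] jaw yaw 100.65
turn deg [-0.35 -0.1   0.02]
turn deg [1.7965e+02 2.0000e-02 1.5000e-01]
```

```bash
python3 -m crank '[{"tx":20.9,"ty":0.98,"tz":-6.25,"ax":-0.3,"ay":0,"az":0,"hand":100},{"tx":20.9,"ty":0.98,"tz":-6.25,"ax":-0.3,"ay":0,"az":0,"hand":100},{"tx":20.9,"ty":0.98,"tz":-6.25,"ax":-0.3,"ay":0,"az":0,"hand":100},{"tx":20.9,"ty":0.98,"tz":-6.25,"ax":-0.3,"ay":0,"az":0,"hand":100},{"tx":20.9,"ty":0.98,"tz":-6.25,"ax":-0.3,"ay":0,"az":0,"hand":100}]'
python3 -c "
from h import *
grab('wrist','w2.png')
go([475.9,122.2,120],101)
go([475.9,122.2,63],101)
"
```

```text
time_s: 2.28
ee_pos: [477.5, 119.3, 129.5]
orientation: [-0.066, 0.704, 0.066, 0.704]
contact_force: [0.9, 0.7, -0.9]
gripper_width: 86.7
shift cm [0.1  0.5  0.77] from [469.3 115.9 121.1]
toolx [-0.018 -0.007 -1.   ] jaw yaw 100.54
turn deg [-0.46 -1.07  0.19]
turn deg [179.53   0.3    1.68]
shift cm [5.79 0.52 0.88] from [469.3 115.9 121.1]
toolx [-0.018 -0.007 -1.   ] jaw yaw 100.54
turn deg [-0.46 -1.07  0.19]
turn deg [179.53   0.3    1.68]
```

View pics/w2.png

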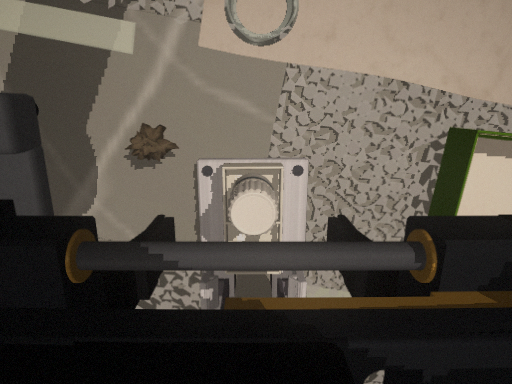

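```bash
python3 -m crank '[{"tx":0,"ty":0,"tz":0,"ax":0,"ay":0,"az":0,"hand":100},{"tx":0,"ty":0,"tz":0,"ax":0,"ay":0,"az":0,"hand":100},{"tx":0,"ty":0,"tz":0,"ax":0,"ay":0,"az":0,"hand":100},{"tx":0,"ty":0,"tz":0,"ax":0,"ay":0,"az":0,"hand":100},{"tx":0,"ty":0,"tz":0,"ax":0,"ay":0,"az":0,"hand":100}]'
python3 -c "
from h import *
go([475.9,122.2,63],101)
im,d,c=grab('wrist')
print(onplane(c,[(253,213)],81))
print(manip.get_state()['joint_velocities'])
"
```

```text
time_s: 2.75
ee_pos: [480.6, 121.6, 132.6]
orientation: [-0.066, 0.702, 0.067, 0.706]
contact_force: [-0.4, -0.8, 0.7]
gripper_width: 86.8
shift cm [ 6.96  0.14 -0.48] from [480.6 121.6 132.6]
toolx [ 0.004  0.002 -1.   ] jaw yaw 100.79
turn deg [-0.21  0.26 -0.09]
turn deg [ 1.7979e+02 -1.4000e-01 -4.0000e-01]
[[480.33139941 124.6292614   81.        ]]
[ 0.00242421  0.0074237  -0.01400078 -0.00048258  0.00317012 -0.00093677]
```

```bash
python3 -c "
from h import *
im,d,c=grab('wrist','w3.png')
go([475.9,122.2,63],101)
"
```

```text
shift cm [ 6.88  0.16 -0.39] from [479.8 121.2 131.8]
toolx [ 0.002  0.001 -1.   ] jaw yaw 100.8
turn deg [-0.2   0.15 -0.05]
turn deg [ 1.798e+02 -9.000e-02 -2.400e-01]
```

View pics/w3.png

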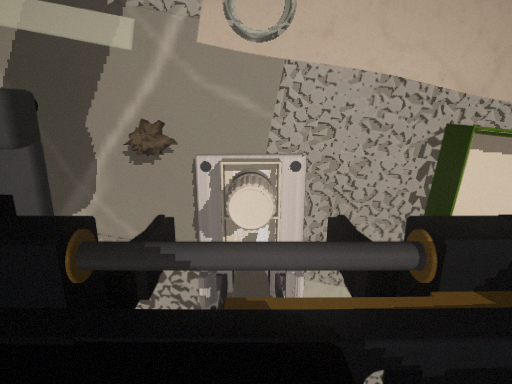

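```bash
python3 -c "
from h import *
im,d,c=load('wrist');print(onplane(c,[(251,206)],81))"
python3 -m crank '[{"tx":2.5,"ty":0.1,"tz":-0.3,"ax":-0.2,"ay":0,"az":0,"hand":100},{"tx":5,"ty":0.1,"tz":-0.3,"ax":-0.2,"ay":0,"az":0,"hand":100},{"tx":6.5,"ty":0.1,"tz":-0.3,"ax":-0.2,"ay":0,"az":0,"hand":100},{"tx":6.9,"ty":0.1,"tz":-0.3,"ax":-0.2,"ay":0,"az":0,"hand":100},{"tx":6.9,"ty":0.1,"tz":-0.3,"ax":-0.2,"ay":0,"az":0,"hand":100}]'
python3 -m crank '[{"tx":0,"ty":0,"tz":0,"ax":0,"ay":0,"az":0,"hand":0},{"tx":0,"ty":0,"tz":0,"ax":0,"ay":0,"az":0,"hand":0},{"tx":0,"ty":0,"tz":0,"ax":0,"ay":0,"az":0,"hand":0},{"tx":0,"ty":0,"tz":0,"ax":0,"ay":0,"az":0,"hand":0},{"tx":0,"ty":0,"tz":0,"ax":0,"ay":0,"az":0,"hand":0}]'
```

```text
[[474.99553707 122.12068446  81.        ]]
time_s: 3.27
ee_pos: [475.5, 121.1, 60.8]
orientation: [-0.068, 0.704, 0.067, 0.703]
contact_force: [1.1, -0.1, 0.5]
gripper_width: 87.0
time_s: 3.68
ee_pos: [476.1, 121.5, 62.2]
orientation: [-0.068, 0.703, 0.068, 0.704]
contact_force: [0.8, 0.3, -0.2]
gripper_width: 61.6
```

```bash
python3 -m crank '[{"tx":0,"ty":0,"tz":0,"ax":0,"ay":0,"az":0,"hand":0},{"tx":0,"ty":0,"tz":0,"ax":0,"ay":0,"az":0,"hand":0},{"tx":0,"ty":0,"tz":0,"ax":0,"ay":0,"az":0,"hand":0},{"tx":0,"ty":0,"tz":0,"ax":0,"ay":0,"az":0,"hand":0},{"tx":0,"ty":0,"tz":0,"ax":0,"ay":0,"az":0,"hand":0}]'
python3 -m crank '[{"tx":0,"ty":0,"tz":0,"ax":0,"ay":0,"az":0,"hand":0},{"tx":-0.3,"ty":0,"tz":0,"ax":0,"ay":0,"az":0,"hand":0},{"tx":-2,"ty":0,"tz":0,"ax":0,"ay":0,"az":0,"hand":0},{"tx":-4,"ty":0,"tz":0,"ax":0,"ay":0,"az":0,"hand":0},{"tx":-6,"ty":0,"tz":0,"ax":0,"ay":0,"az":0,"hand":0}]'
python3 -c "
from h import *
go([460,390,125],101)
go([460,390,47],101)"
```

```text
time_s: 4.1
ee_pos: [475.8, 121.3, 61.5]
orientation: [-0.068, 0.704, 0.068, 0.704]
contact_force: [0.2, -0.1, 0.6]
gripper_width: 36.6
time_s: 4.52
ee_pos: [475.3, 121.0, 121.9]
orientation: [-0.068, 0.704, 0.068, 0.703]
contact_force: [0.9, 0.2, -0.1]
gripper_width: 36.7
shift cm [-0.33 26.69  3.63] from [475.3 121.  121.9]
toolx [-0.001 -0.001 -1.   ] jaw yaw 101.0
turn deg [ 0.   -0.09  0.03]
turn deg [-1.8e+02 -5.0e-02 -1.5e-01]
shift cm [ 7.47 26.7   3.64] from [475.3 121.  121.9]
toolx [-0.001 -0.001 -1.   ] jaw yaw 101.0
turn deg [ 0.   -0.09  0.03]
turn deg [-1.8e+02 -5.0e-02 -1.5e-01]
```

```bash
python3 -m crank '[{"tx":0,"ty":3,"tz":0.5,"ax":0,"ay":0,"az":0,"hand":0},{"tx":0,"ty":7,"tz":1.3,"ax":0,"ay":0,"az":0,"hand":0},{"tx":0,"ty":11,"tz":2,"ax":0,"ay":0,"az":0,"hand":0},{"tx":0,"ty":15,"tz":2.6,"ax":0,"ay":0,"az":0,"hand":0},{"tx":0,"ty":19,"tz":3.6,"ax":0,"ay":0,"az":0,"hand":0}]'
python3 -m crank '[{"tx":0,"ty":4,"tz":0,"ax":0,"ay":0,"az":0,"hand":0},{"tx":0,"ty":7,"tz":0,"ax":0,"ay":0,"az":0,"hand":0},{"tx":0,"ty":7.7,"tz":0,"ax":0,"ay":0,"az":0,"hand":0},{"tx":2,"ty":7.7,"tz":0,"ax":0,"ay":0,"az":0,"hand":0},{"tx":4,"ty":7.7,"tz":0,"ax":0,"ay":0,"az":0,"hand":0}]'
python3 -c "
from h import *
im,d,c=grab('wrist','w4.png')
go([460,390,41],101)"
```

```text
time_s: 4.93
ee_pos: [473.9, 316.1, 121.7]
orientation: [-0.068, 0.704, 0.068, 0.704]
contact_force: [0.9, 0.2, 0.9]
gripper_width: 36.7
time_s: 5.35
ee_pos: [460.2, 391.7, 82.0]
orientation: [-0.068, 0.703, 0.069, 0.704]
contact_force: [-0.4, -0.2, -0.8]
gripper_width: 36.4
shift cm [3.57 0.12 0.26] from [457.9 388.5  76.7]
toolx [-0.005 -0.005 -1.   ] jaw yaw 100.97
turn deg [-0.03 -0.36  0.22]
turn deg [179.97   0.35   0.56]
```

View pics/w4.png

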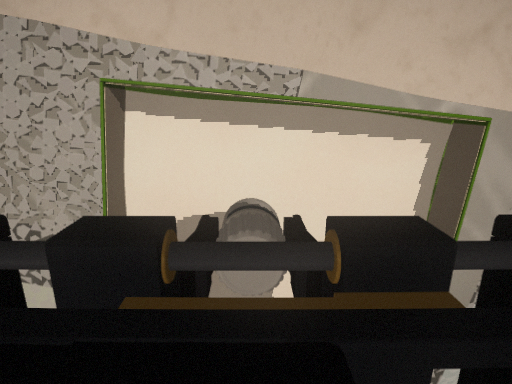

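```bash
python3 -m crank '[{"tx":1.8,"ty":0,"tz":0,"ax":0,"ay":0,"az":0,"hand":0},{"tx":3.3,"ty":0,"tz":0,"ax":0,"ay":0,"az":0,"hand":0},{"tx":4,"ty":0,"tz":0,"ax":0,"ay":0,"az":0,"hand":0},{"tx":4,"ty":0,"tz":0,"ax":0,"ay":0,"az":0,"hand":0},{"tx":4,"ty":0,"tz":0,"ax":0,"ay":0,"az":0,"hand":0}]'
python3 -m crank '[{"tx":0,"ty":0,"tz":0,"ax":0,"ay":0,"az":0,"hand":100},{"tx":0,"ty":0,"tz":0,"ax":0,"ay":0,"az":0,"hand":100},{"tx":0,"ty":0,"tz":0,"ax":0,"ay":0,"az":0,"hand":100},{"tx":0,"ty":0,"tz":0,"ax":0,"ay":0,"az":0,"hand":100},{"tx":0,"ty":0,"tz":0,"ax":0,"ay":0,"az":0,"hand":100}]'
python3 -m crank '[{"tx":-1,"ty":0,"tz":0,"ax":0,"ay":0,"az":0,"hand":100},{"tx":-4,"ty":0,"tz":0,"ax":0,"ay":0,"az":0,"hand":100},{"tx":-8,"ty":0,"tz":0,"ax":0,"ay":0,"az":0,"hand":100},{"tx":-10,"ty":0,"tz":0,"ax":0,"ay":0,"az":0,"hand":100},{"tx":-11,"ty":0,"tz":0,"ax":0,"ay":0,"az":0,"hand":100}]'
python3 -c "
from h import *
im,d,c=grab('wrist','w5.png')
go([604,147.5,150],101)"
```

```text
time_s: 5.82
ee_pos: [460.4, 390.1, 41.9]
orientation: [-0.068, 0.704, 0.068, 0.704]
contact_force: [-0.7, 0.2, -0.4]
gripper_width: 36.9
time_s: 6.23
ee_pos: [460.2, 390.4, 42.0]
orientation: [-0.068, 0.704, 0.068, 0.704]
contact_force: [-0.2, 0.3, 0.6]
gripper_width: 62.1
time_s: 6.65
ee_pos: [461.5, 391.8, 156.5]
orientation: [-0.066, 0.702, 0.07, 0.706]
contact_force: [0.0, -0.2, -0.4]
gripper_width: 85.9
shift cm [  0.59 -26.71   9.3 ] from [461.5 391.8 156.7]
toolx [ 0.005  0.006 -1.   ] jaw yaw 101.04
turn deg [ 0.04  0.37 -0.29]
turn deg [-179.96    0.46    0.59]
```

View pics/w5.png

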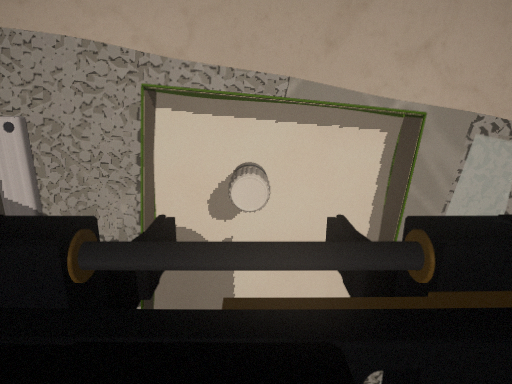

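```bash
python3 -m crank '[{"tx":0,"ty":-3,"tz":1,"ax":0,"ay":0,"az":0,"hand":100},{"tx":0,"ty":-7,"tz":2,"ax":0,"ay":0,"az":0,"hand":100},{"tx":0,"ty":-11,"tz":3.5,"ax":0,"ay":0,"az":0,"hand":100},{"tx":0,"ty":-14.5,"tz":5,"ax":0,"ay":0,"az":0,"hand":100},{"tx":0,"ty":-18,"tz":6,"ax":0,"ay":0,"az":0,"hand":100}]'
python3 -m crank '[{"tx":0,"ty":-3.5,"tz":1.5,"ax":0,"ay":0,"az":0,"hand":100},{"tx":0,"ty":-6.5,"tz":2.5,"ax":0,"ay":0,"az":0,"hand":100},{"tx":0,"ty":-8.5,"tz":3.3,"ax":0,"ay":0,"az":0,"hand":100},{"tx":0,"ty":-8.5,"tz":3.3,"ax":0,"ay":0,"az":0,"hand":100},{"tx":0,"ty":-8.5,"tz":3.3,"ax":0,"ay":0,"az":0,"hand":100}]'
python3 -c "
from h import *
im,d,c=grab('wrist','w6.png')
go([604,147.5,63],101)"
```

```text
time_s: 7.12
ee_pos: [553.6, 223.0, 150.1]
orientation: [-0.068, 0.705, 0.067, 0.703]
contact_force: [0.4, 1.0, 0.4]
gripper_width: 87.0
time_s: 7.53
ee_pos: [601.5, 146.4, 149.8]
orientation: [-0.067, 0.705, 0.067, 0.703]
contact_force: [-0.7, 0.6, -0.1]
gripper_width: 87.3
shift cm [ 8.71 -0.04  0.29] from [601.3 147.4 150.1]
toolx [-0.003 -0.001 -1.   ] jaw yaw 100.94
turn deg [-0.06 -0.15  0.02]
turn deg [1.7994e+02 3.0000e-02 2.4000e-01]
```

View pics/w6.png

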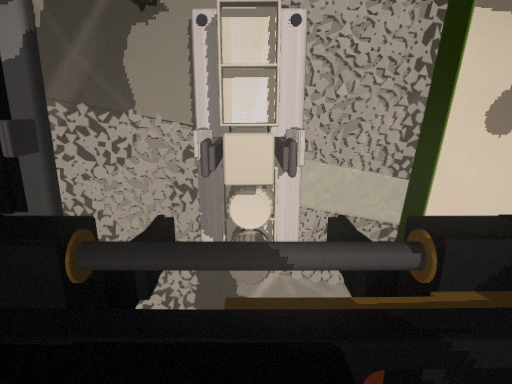

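```bash
python3 -c "
from h import *
im,d,c=load('wrist');print(onplane(c,[(250,208)],81)); a=onplane(c,[(223,134),(273,134),(223,184),(274,184)],106);print(a,a.mean(0))"
```

```text
[[603.33914449 147.64770864  81.        ]]
[[550.89708425 120.62991829 106.        ]
 [545.05858243 151.08124042 106.        ]
 [582.40992199 125.94532145 106.        ]
 [576.2022787  158.30103298 106.        ]] [563.64196684 138.98937829 106.        ]
```

```bash
python3 -m crank '[{"tx":2.5,"ty":0,"tz":0.2,"ax":0,"ay":0,"az":0,"hand":100},{"tx":5,"ty":0,"tz":0.2,"ax":0,"ay":0,"az":0,"hand":100},{"tx":7.5,"ty":0,"tz":0.2,"ax":0,"ay":0,"az":0,"hand":80},{"tx":8.6,"ty":0,"tz":0.2,"ax":0,"ay":0,"az":0,"hand":60},{"tx":8.7,"ty":0,"tz":0.2,"ax":0,"ay":0,"az":0,"hand":0}]'
python3 -m crank '[{"tx":0,"ty":0,"tz":0,"ax":0,"ay":0,"az":0,"hand":0},{"tx":0,"ty":0,"tz":0,"ax":0,"ay":0,"az":0,"hand":0},{"tx":0,"ty":0,"tz":0,"ax":0,"ay":0,"az":0,"hand":0},{"tx":0,"ty":0,"tz":0,"ax":0,"ay":0,"az":0,"hand":0},{"tx":0,"ty":0,"tz":0,"ax":0,"ay":0,"az":0,"hand":0}]'
python3 -m crank '[{"tx":0,"ty":0,"tz":0,"ax":0,"ay":0,"az":0,"hand":0},{"tx":0,"ty":0,"tz":0,"ax":0,"ay":0,"az":0,"hand":0},{"tx":0,"ty":0,"tz":0,"ax":0,"ay":0,"az":0,"hand":0},{"tx":0,"ty":0,"tz":0,"ax":0,"ay":0,"az":0,"hand":0},{"tx":0,"ty":0,"tz":0,"ax":0,"ay":0,"az":0,"hand":0}]'
```

```text
time_s: 8.0
ee_pos: [601.5, 148.5, 61.3]
orientation: [-0.069, 0.706, 0.067, 0.702]
contact_force: [-0.1, -0.3, 0.3]
gripper_width: 74.5
time_s: 8.42
ee_pos: [604.5, 148.5, 65.7]
orientation: [-0.068, 0.703, 0.068, 0.705]
contact_force: [0.3, -0.4, 0.0]
gripper_width: 41.7
time_s: 8.83
ee_pos: [604.4, 148.4, 65.5]
orientation: [-0.068, 0.703, 0.068, 0.704]
contact_force: [-1.5, 0.2, 5.9]
gripper_width: 37.1
```

```bash
python3 -m crank '[{"tx":-0.5,"ty":0,"tz":0,"ax":0,"ay":0,"az":0,"hand":0},{"tx":-2.5,"ty":0,"tz":0,"ax":0,"ay":0,"az":0,"hand":0},{"tx":-5,"ty":0,"tz":0,"ax":0,"ay":0,"az":0,"hand":0},{"tx":-7,"ty":1,"tz":0,"ax":0,"ay":0,"az":0,"hand":0},{"tx":-7,"ty":3,"tz":0,"ax":0,"ay":0,"az":0,"hand":0}]'
python3 -c "
from h import *
go([535,395,130],101)"
```

```text
time_s: 9.25
ee_pos: [600.7, 177.4, 139.1]
orientation: [-0.067, 0.701, 0.068, 0.707]
contact_force: [-0.5, 1.1, -0.2]
gripper_width: 37.3
shift cm [ 0.92 22.61 -2.34] from [600.7 177.4 139.1]
toolx [ 0.007  0.003 -1.   ] jaw yaw 100.9
turn deg [-0.1   0.44 -0.07]
turn deg [ 1.799e+02 -1.100e-01 -6.800e-01]
```

```bash
python3 -m crank '[{"tx":0,"ty":4,"tz":0,"ax":0,"ay":0,"az":0,"hand":0},{"tx":0,"ty":8,"tz":-0.5,"ax":0,"ay":0,"az":0,"hand":0},{"tx":0,"ty":12,"tz":-1,"ax":0,"ay":0,"az":0,"hand":0},{"tx":0,"ty":16,"tz":-2,"ax":0,"ay":0,"az":0,"hand":0},{"tx":0,"ty":19.5,"tz":-2.3,"ax":0,"ay":0,"az":0,"hand":0}]'
python3 -m crank '[{"tx":0,"ty":2,"tz":0,"ax":0,"ay":0,"az":0,"hand":0},{"tx":2,"ty":3,"tz":0,"ax":0,"ay":0,"az":0,"hand":0},{"tx":5,"ty":3,"tz":0,"ax":0,"ay":0,"az":0,"hand":0},{"tx":6.5,"ty":3,"tz":0,"ax":0,"ay":0,"az":0,"hand":0},{"tx":6.5,"ty":3,"tz":0,"ax":0,"ay":0,"az":0,"hand":0}]'
python3 -c "
from h import *
go([535,395,44],101)"
```

```text
time_s: 9.67
ee_pos: [536.5, 366.4, 134.0]
orientation: [-0.068, 0.704, 0.068, 0.703]
contact_force: [0.4, 1.0, -0.4]
gripper_width: 37.2
time_s: 10.08
ee_pos: [530.4, 391.9, 64.5]
orientation: [-0.07, 0.707, 0.065, 0.701]
contact_force: [-0.7, -0.9, -1.1]
gripper_width: 37.0
shift cm [2.04 0.23 0.53] from [530.4 391.9  64.5]
toolx [-0.007 -0.007 -1.   ] jaw yaw 100.95
turn deg [-0.05 -0.48  0.3 ]
turn deg [179.95   0.47   0.75]
```

```bash
python3 -m crank '[{"tx":1.5,"ty":0,"tz":0,"ax":0,"ay":0,"az":0,"hand":0},{"tx":2.3,"ty":0,"tz":0,"ax":0,"ay":0,"az":0,"hand":0},{"tx":2.3,"ty":0,"tz":0,"ax":0,"ay":0,"az":0,"hand":0},{"tx":2.3,"ty":0,"tz":0,"ax":0,"ay":0,"az":0,"hand":0},{"tx":2.3,"ty":0,"tz":0,"ax":0,"ay":0,"az":0,"hand":20}]'
python3 -m crank '[{"tx":0,"ty":0,"tz":0,"ax":0,"ay":0,"az":0,"hand":100},{"tx":0,"ty":0,"tz":0,"ax":0,"ay":0,"az":0,"hand":100},{"tx":0,"ty":0,"tz":0,"ax":0,"ay":0,"az":0,"hand":100},{"tx":0,"ty":0,"tz":0,"ax":0,"ay":0,"az":0,"hand":100},{"tx":0,"ty":0,"tz":0,"ax":0,"ay":0,"az":0,"hand":100}]'
python3 -m crank '[{"tx":-1,"ty":0,"tz":0,"ax":0,"ay":0,"az":0,"hand":100},{"tx":-4,"ty":0,"tz":0,"ax":0,"ay":0,"az":0,"hand":100},{"tx":-8,"ty":0,"tz":0,"ax":0,"ay":0,"az":0,"hand":100},{"tx":-10,"ty":0,"tz":0,"ax":0,"ay":0,"az":0,"hand":100},{"tx":-11,"ty":0,"tz":0,"ax":0,"ay":0,"az":0,"hand":100}]'
python3 -c "
from h import *
go([650.4,156.5,150],101)"
```

```text
time_s: 10.5
ee_pos: [533.4, 394.4, 47.6]
orientation: [-0.067, 0.703, 0.068, 0.704]
contact_force: [0.4, 0.8, -1.2]
gripper_width: 37.0
time_s: 10.92
ee_pos: [532.8, 394.3, 46.8]
orientation: [-0.068, 0.704, 0.068, 0.704]
contact_force: [0.8, 0.5, -1.1]
gripper_width: 62.2
time_s: 11.33
ee_pos: [534.3, 395.6, 162.0]
orientation: [-0.066, 0.701, 0.07, 0.706]
contact_force: [0.3, 0.1, 1.4]
gripper_width: 86.0
shift cm [  1.14 -25.7    6.81] from [534.3 395.6 162. ]
toolx [ 0.006  0.006 -1.   ] jaw yaw 101.05
turn deg [ 0.05  0.4  -0.24]
turn deg [-179.95    0.38    0.63]
```

```bash
python3 -m crank '[{"tx":0,"ty":-3,"tz":1,"ax":0,"ay":0,"az":0,"hand":100},{"tx":0,"ty":-7,"tz":3,"ax":0,"ay":0,"az":0,"hand":100},{"tx":0,"ty":-11,"tz":5,"ax":0,"ay":0,"az":0,"hand":100},{"tx":0,"ty":-14.5,"tz":6.5,"ax":0,"ay":0,"az":0,"hand":100},{"tx":0,"ty":-18,"tz":8,"ax":0,"ay":0,"az":0,"hand":100}]'
python3 -m crank '[{"tx":0,"ty":-3.5,"tz":1.5,"ax":0,"ay":0,"az":0,"hand":100},{"tx":0,"ty":-6.5,"tz":2.7,"ax":0,"ay":0,"az":0,"hand":100},{"tx":0,"ty":-7.7,"tz":2.8,"ax":0,"ay":0,"az":0,"hand":100},{"tx":0,"ty":-7.7,"tz":2.8,"ax":0,"ay":0,"az":0,"hand":100},{"tx":0,"ty":-7.7,"tz":2.8,"ax":0,"ay":0,"az":0,"hand":100}]'
python3 -c "
from h import *
im,d,c=grab('wrist','w7.png')
go([650.4,156.5,63],101)"
```

```text
time_s: 11.75
ee_pos: [646.0, 231.1, 156.2]
orientation: [-0.068, 0.704, 0.068, 0.703]
contact_force: [1.0, 0.5, -0.2]
gripper_width: 87.0
time_s: 12.17
ee_pos: [687.4, 161.9, 155.9]
orientation: [-0.067, 0.704, 0.067, 0.703]
contact_force: [-0.3, 0.6, -0.0]
gripper_width: 87.4
shift cm [ 9.32  0.07 -3.72] from [687.2 162.9 156.1]
toolx [-0.001 -0.    -1.   ] jaw yaw 101.01
turn deg [ 0.01 -0.06 -0.01]
turn deg [-1.7999e+02  2.0000e-02 -9.0000e-02]
```

View pics/w7.png

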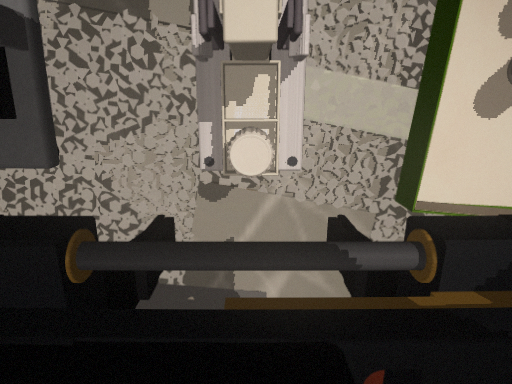

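```bash
python3 -c "
from h import *
im,d,c=load('wrist');p=onplane(c,[(251,154)],81)[0];print(p); go([p[0],p[1],63],101)
h=onplane(c,[(209,160.5),(292,160.5)],20);print(h)"
```

```text
[650.32704243 156.40034634  81.        ]
shift cm [ 9.32  0.06 -3.73] from [687.2 162.9 156.1]
toolx [-0.001 -0.    -1.   ] jaw yaw 101.01
turn deg [ 0.01 -0.06 -0.01]
turn deg [-1.7999e+02  2.0000e-02 -9.0000e-02]
[[672.68680958 120.68397733  20.        ]
 [657.92519135 197.12648584  20.        ]]
```

Exactly on the model prediction.

```bash
python3 -m crank '[{"tx":1,"ty":0,"tz":-2.5,"ax":0,"ay":0,"az":0,"hand":100},{"tx":4,"ty":0,"tz":-3.7,"ax":0,"ay":0,"az":0,"hand":100},{"tx":7,"ty":0,"tz":-3.7,"ax":0,"ay":0,"az":0,"hand":80},{"tx":8.8,"ty":0,"tz":-3.7,"ax":0,"ay":0,"az":0,"hand":60},{"tx":9.3,"ty":0,"tz":-3.7,"ax":0,"ay":0,"az":0,"hand":0}]'
python3 -m crank '[{"tx":0,"ty":0,"tz":0,"ax":0,"ay":0,"az":0,"hand":0},{"tx":0,"ty":0,"tz":0,"ax":0,"ay":0,"az":0,"hand":0},{"tx":0,"ty":0,"tz":0,"ax":0,"ay":0,"az":0,"hand":0},{"tx":0,"ty":0,"tz":0,"ax":0,"ay":0,"az":0,"hand":0},{"tx":0,"ty":0,"tz":0,"ax":0,"ay":0,"az":0,"hand":0}]'
python3 -m crank '[{"tx":0,"ty":0,"tz":0,"ax":0,"ay":0,"az":0,"hand":0},{"tx":0,"ty":0,"tz":0,"ax":0,"ay":0,"az":0,"hand":0},{"tx":0,"ty":0,"tz":0,"ax":0,"ay":0,"az":0,"hand":0},{"tx":0,"ty":0,"tz":0,"ax":0,"ay":0,"az":0,"hand":0},{"tx":0,"ty":0,"tz":0,"ax":0,"ay":0,"az":0,"hand":0}]'
python3 -m crank '[{"tx":-0.5,"ty":0,"tz":0,"ax":0,"ay":0,"az":0,"hand":0},{"tx":-2.5,"ty":0,"tz":0,"ax":0,"ay":0,"az":0,"hand":0},{"tx":-5,"ty":0,"tz":0,"ax":0,"ay":0,"az":0,"hand":0},{"tx":-7,"ty":1,"tz":0,"ax":0,"ay":0,"az":0,"hand":0},{"tx":-7,"ty":3,"tz":0,"ax":0,"ay":0,"az":0,"hand":0}]'
python3 -c "
from h import *
go([610,400,130],101)"
```

```text
time_s: 12.63
ee_pos: [648.1, 156.4, 59.9]
orientation: [-0.069, 0.706, 0.068, 0.701]
contact_force: [-0.6, 0.7, 0.1]
gripper_width: 74.5
time_s: 13.05
ee_pos: [652.2, 155.9, 64.9]
orientation: [-0.068, 0.703, 0.068, 0.705]
contact_force: [0.7, -0.3, 0.7]
gripper_width: 41.8
time_s: 13.47
ee_pos: [652.1, 155.7, 64.6]
orientation: [-0.068, 0.703, 0.068, 0.704]
contact_force: [-1.1, 1.2, 5.3]
gripper_width: 37.4
time_s: 13.88
ee_pos: [648.2, 184.1, 138.3]
orientation: [-0.067, 0.701, 0.068, 0.707]
contact_force: [0.9, 1.4, 0.4]
gripper_width: 37.0
shift cm [ 0.85 21.93  0.32] from [648.2 184.1 138.3]
toolx [ 0.007  0.002 -1.   ] jaw yaw 100.89
turn deg [-0.11  0.42 -0.04]
turn deg [ 1.7989e+02 -6.0000e-02 -6.7000e-01]
```

```bash
python3 -m crank '[{"tx":0,"ty":4,"tz":0,"ax":0,"ay":0,"az":0,"hand":0},{"tx":0,"ty":8,"tz":0,"ax":0,"ay":0,"az":0,"hand":0},{"tx":0,"ty":12,"tz":0,"ax":0,"ay":0,"az":0,"hand":0},{"tx":0,"ty":16,"tz":0,"ax":0,"ay":0,"az":0,"hand":0},{"tx":0,"ty":19.5,"tz":0,"ax":0,"ay":0,"az":0,"hand":0}]'
python3 -m crank '[{"tx":0,"ty":2,"tz":0,"ax":0,"ay":0,"az":0,"hand":0},{"tx":2,"ty":2.5,"tz":0,"ax":0,"ay":0,"az":0,"hand":0},{"tx":5,"ty":2.5,"tz":0,"ax":0,"ay":0,"az":0,"hand":0},{"tx":7,"ty":2.5,"tz":0,"ax":0,"ay":0,"az":0,"hand":0},{"tx":7,"ty":2.5,"tz":0,"ax":0,"ay":0,"az":0,"hand":0}]'
python3 -c "
from h import *
go([610,400,44],101)"
```

```text
time_s: 14.3
ee_pos: [607.4, 378.3, 132.8]
orientation: [-0.068, 0.704, 0.068, 0.703]
contact_force: [1.5, -0.0, 0.4]
gripper_width: 37.3
time_s: 14.72
ee_pos: [600.5, 398.1, 56.9]
orientation: [-0.07, 0.708, 0.065, 0.7]
contact_force: [0.2, -1.0, -1.1]
gripper_width: 37.4
shift cm [1.28 0.01 0.98] from [600.5 398.1  56.9]
toolx [-0.01  -0.008 -1.   ] jaw yaw 100.93
turn deg [-0.07 -0.63  0.32]
turn deg [179.92   0.5    0.99]
```

```bash
python3 -m crank '[{"tx":1,"ty":0,"tz":0,"ax":0,"ay":0,"az":0,"hand":0},{"tx":1.8,"ty":0,"tz":0,"ax":0,"ay":0,"az":0,"hand":0},{"tx":1.8,"ty":0,"tz":0,"ax":0,"ay":0,"az":0,"hand":0},{"tx":1.8,"ty":0,"tz":0,"ax":0,"ay":0,"az":0,"hand":0},{"tx":1.8,"ty":0,"tz":0,"ax":0,"ay":0,"az":0,"hand":0}]'
python3 -m crank '[{"tx":0,"ty":0,"tz":0,"ax":0,"ay":0,"az":0,"hand":100},{"tx":0,"ty":0,"tz":0,"ax":0,"ay":0,"az":0,"hand":100},{"tx":0,"ty":0,"tz":0,"ax":0,"ay":0,"az":0,"hand":100},{"tx":0,"ty":0,"tz":0,"ax":0,"ay":0,"az":0,"hand":100},{"tx":0,"ty":0,"tz":0,"ax":0,"ay":0,"az":0,"hand":100}]'
python3 -m crank '[{"tx":-1,"ty":0,"tz":0,"ax":0,"ay":0,"az":0,"hand":100},{"tx":-4,"ty":0,"tz":0,"ax":0,"ay":0,"az":0,"hand":100},{"tx":-8,"ty":0,"tz":0,"ax":0,"ay":0,"az":0,"hand":100},{"tx":-12,"ty":0,"tz":0,"ax":0,"ay":0,"az":0,"hand":100},{"tx":-15,"ty":0,"tz":0,"ax":0,"ay":0,"az":0,"hand":100}]'
python3 -c "
from h import *
im,d,c=grab('wrist','w8.png')
grab('top','t2.png');grab('scene','s2.png')
go([600,-100,200],101)"
```

```text
time_s: 15.13
ee_pos: [604.4, 401.1, 46.7]
orientation: [-0.067, 0.703, 0.068, 0.704]
contact_force: [0.1, 0.3, -0.3]
gripper_width: 37.0
time_s: 15.55
ee_pos: [603.8, 400.9, 45.8]
orientation: [-0.068, 0.704, 0.068, 0.704]
contact_force: [-0.2, 0.1, 0.7]
gripper_width: 62.5
time_s: 15.97
ee_pos: [604.6, 401.2, 200.5]
orientation: [-0.067, 0.702, 0.069, 0.705]
contact_force: [0.3, 0.2, 2.0]
gripper_width: 86.1
shift cm [ -0.21 -49.17 -10.09] from [605.1 402.  200.9]
toolx [ 0.007  0.006 -1.   ] jaw yaw 101.02
turn deg [ 0.02  0.44 -0.27]
turn deg [-179.98    0.42    0.7 ]
```

View pics/w8.png

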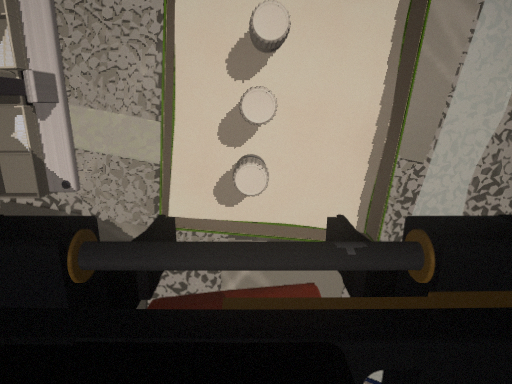

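View pics/t2.png

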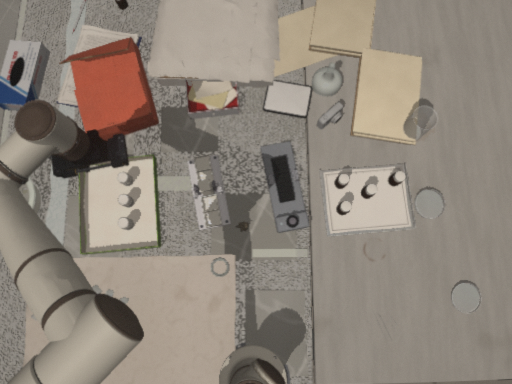

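Run:
```python
from h import *
im,d,c=load('top')
cr=im[155:240,315:420,::-1]; cv2.imwrite('pics/t2c.png',cv2.resize(cr,None,fx=6,fy=6,interpolation=cv2.INTER_CUBIC))
a=onplane(c,[(344,180),(397,177),(370,188),(345,206)],70);print(a.round(0))
```

```text
[[ 587. -280.   70.]
 [ 595. -442.   70.]
 [ 562. -357.   70.]
 [ 508. -279.   70.]]
```

View pics/t2c.png

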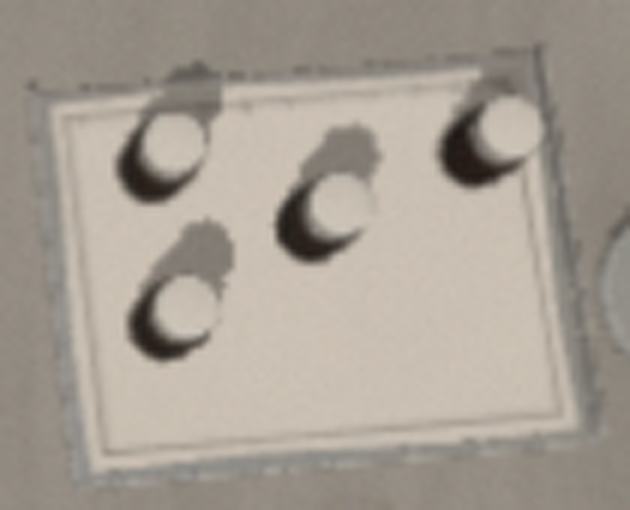

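```bash
python3 -m crank '[{"tx":-4,"ty":-4,"tz":0,"ax":0,"ay":0,"az":0,"hand":100},{"tx":-7,"ty":-7,"tz":-0.5,"ax":0,"ay":0,"az":0,"hand":100},{"tx":-9,"ty":-10.5,"tz":-1,"ax":0,"ay":0,"az":0,"hand":100},{"tx":-11,"ty":-14,"tz":-1.6,"ax":0,"ay":0,"az":0,"hand":100},{"tx":-12,"ty":-17.5,"tz":-2,"ax":0,"ay":0,"az":0,"hand":100}]'
python3 -m crank '[{"tx":0,"ty":-4,"tz":-0.5,"ax":0,"ay":0,"az":0,"hand":100},{"tx":0,"ty":-8,"tz":-1,"ax":0,"ay":0,"az":0,"hand":100},{"tx":0,"ty":-12,"tz":-1.5,"ax":0,"ay":0,"az":0,"hand":100},{"tx":0,"ty":-16,"tz":-2,"ax":0,"ay":0,"az":0,"hand":100},{"tx":0,"ty":-20,"tz":-2.4,"ax":0,"ay":0,"az":0,"hand":100}]'
python3 -m crank '[{"tx":0,"ty":-4,"tz":-0.5,"ax":0,"ay":0,"az":0,"hand":100},{"tx":0,"ty":-7,"tz":-1,"ax":0,"ay":0,"az":0,"hand":100},{"tx":0,"ty":-9.5,"tz":-1.4,"ax":0,"ay":0,"az":0,"hand":100},{"tx":0,"ty":-11,"tz":-1.4,"ax":0,"ay":0,"az":0,"hand":100},{"tx":0,"ty":-11.5,"tz":-1.4,"ax":0,"ay":0,"az":0,"hand":100}]'
python3 -c "
from h import *
manip.grab_frame('wrist')
im,d,c=grab('wrist','w9.png')
go([640,-350,320],101)"
```

```text
time_s: 16.53
ee_pos: [616.8, 231.9, 314.4]
orientation: [-0.068, 0.703, 0.068, 0.704]
contact_force: [1.3, -0.3, -0.0]
gripper_width: 87.2
time_s: 16.95
ee_pos: [630.7, 30.0, 311.9]
orientation: [-0.068, 0.705, 0.068, 0.703]
contact_force: [0.2, 0.5, -1.0]
gripper_width: 87.3
time_s: 17.37
ee_pos: [639.6, -85.7, 311.8]
orientation: [-0.067, 0.705, 0.067, 0.703]
contact_force: [0.9, 0.9, 0.8]
gripper_width: 86.8
shift cm [ -0.81 -26.14  -5.04] from [639.9 -83.8 311.9]
toolx [-0.001  0.    -1.   ] jaw yaw 100.95
turn deg [-0.05 -0.07 -0.03]
turn deg [ 1.7995e+02 -4.0000e-02  1.1000e-01]
```

View pics/w9.png

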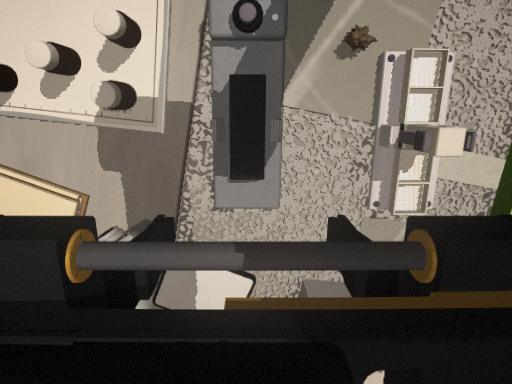

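Run:
```python
from h import *
im,d,c=load('wrist')
cr=im[0:215,195:300,::-1]; cv2.imwrite('pics/w9c.png',cv2.resize(cr,None,fx=2.75,fy=2.75,interpolation=cv2.INTER_CUBIC))
g=im.astype(int).max(2)
m=((g<45)).astype(np.uint8); m[:, :200]=0;m[:,300:]=0;m[212:]=0; m[:60]=0
n,l,s,ce=cv2.connectedComponentsWithStats(m)
for i in range(1,n):
    if s[i,4]>500:
        ct=max(cv2.findContours((l==i).astype(np.uint8),cv2.RETR_EXTERNAL,cv2.CHAIN_APPROX_NONE)[0],key=len)
        b=cv2.boxPoints(cv2.minAreaRect(ct)); print(s[i],b)
        w=onplane(c,b,38); print(w.round(1),w.mean(0)); e=[w[(k+1)%4]-w[k] for k in range(4)]
        for q in e: print(np.linalg.norm(q).round(1),np.degrees(np.arctan2(q[1],q[0])).round(2))
print(onplane(c,[(246.5,14)],61))
```

```text
[ 229   74   37  106 3664] [[229.  74.]
 [265.  74.]
 [265. 179.]
 [229. 179.]]
[[ 534.2 -132.7   38. ]
 [ 525.3  -86.6   38. ]
 [ 663.   -58.5   38. ]
 [ 672.6 -108.5   38. ]] [598.76658252 -96.6071802   38.        ]
46.9 100.89
140.5 11.55
51.0 -79.11
140.5 -170.09
[[ 465.97035271 -122.1176117    61.        ]]
```

View pics/w9c.png

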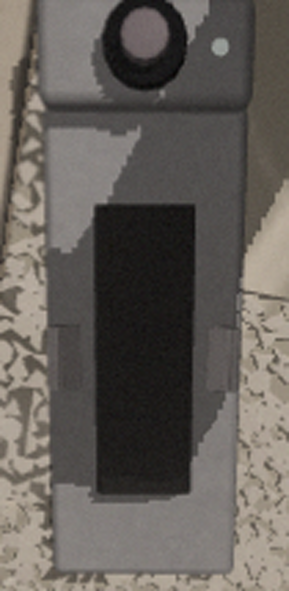

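Run:
```python
from h import *
im,d,c=load('wrist')
w=onplane(c,np.array([(94,205),(195,205),(97,493),(190,493)])/2.75+[195,0],38);print(w.round(1),w.mean(0))
for a,b in((0,2),(1,3)): q=w[b]-w[a];print(np.degrees(np.arctan2(q[1],q[0])))
for a,b in((0,1),(2,3)): q=w[b]-w[a];print(np.degrees(np.arctan2(q[1],q[0]))-90)
b=onplane(c,np.array([[146,33]])/2.75+[195,0],61)[0];print(b)
q=w.mean(0)-b; print(np.hypot(*q[:2]),np.degrees(np.arctan2(q[1],q[0])))
# whole mixer catches at z ~54: left (70,355), right (221,357)
k=onplane(c,np.array([(70,357),(221,357)])/2.75+[195,0],54);print(k,k.mean(0))
```

```text
[[ 534.8 -132.4   38. ]
 [ 525.8  -85.4   38. ]
 [ 672.6 -106.7   38. ]
 [ 663.6  -59.7   38. ]] [599.20076744 -96.03193296  38.        ]
10.544887286611875
10.54376017082722
10.887734473061556
10.8923267695789
[ 463.49943577 -120.67559657   61.        ]
137.92085256726548 10.292868483640778
[[ 605.75003219 -130.43946159   54.        ]
 [ 592.17923767  -59.90590709   54.        ]] [598.96463493 -95.17268434  54.        ]
```

```bash
python3 -m crank '[{"tx":0,"ty":-3,"tz":-0.5,"ax":0,"ay":0,"az":0,"hand":100},{"tx":0,"ty":-7,"tz":-1.5,"ax":0,"ay":0,"az":0,"hand":100},{"tx":0,"ty":-11,"tz":-2.5,"ax":0,"ay":0,"az":0,"hand":100},{"tx":0,"ty":-14,"tz":-3,"ax":0,"ay":0,"az":0,"hand":100},{"tx":0,"ty":-17.5,"tz":-3.5,"ax":0,"ay":0,"az":0,"hand":100}]'
python3 -m crank '[{"tx":0,"ty":-4,"tz":-1,"ax":0,"ay":0,"az":0,"hand":100},{"tx":0,"ty":-7,"tz":-1.5,"ax":0,"ay":0,"az":0,"hand":100},{"tx":0,"ty":-8.6,"tz":-1.5,"ax":0,"ay":0,"az":0,"hand":100},{"tx":0,"ty":-8.6,"tz":-1.5,"ax":0,"ay":0,"az":0,"hand":100},{"tx":0,"ty":-8.6,"tz":-1.5,"ax":0,"ay":0,"az":0,"hand":100}]'
python3 -c "
from h import *
manip.grab_frame('wrist')
im,d,c=grab('wrist','w10.png')
go([640,-350,320],101)"
```

```text
time_s: 17.88
ee_pos: [639.3, -261.1, 312.9]
orientation: [-0.069, 0.704, 0.069, 0.704]
contact_force: [0.6, -0.8, -0.0]
gripper_width: 86.9
time_s: 18.3
ee_pos: [641.2, -348.4, 311.6]
orientation: [-0.068, 0.704, 0.068, 0.703]
contact_force: [-0.5, 0.4, 0.3]
gripper_width: 87.1
shift cm [-0.74 -0.24 -0.17] from [ 641.3 -347.3  312.6]
toolx [-0.  0. -1.] jaw yaw 101.13
turn deg [ 0.13 -0.01 -0.03]
turn deg [-1.7987e+02  5.0000e-02 -1.0000e-02]
```

View pics/w10.png

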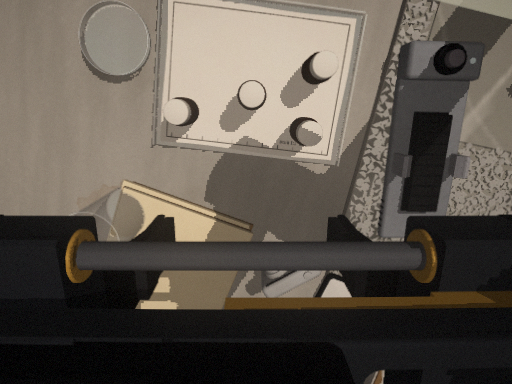

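Run:
```python
from h import *
im,d,c=load('wrist')
cr=im[30:170,150:370,::-1]; cv2.imwrite('pics/w10c.png',cv2.resize(cr,None,fx=3.5,fy=3.5,interpolation=cv2.INTER_CUBIC))
P=cloud(c,d)
for u,v in [(323,66),(252,95),(178,111),(309,132)]: print(onplane(c,[(u,v)],70)[0].round(1),P[v,u].round(1))
```

```text
[ 507.8 -283.8   70. ] [ 507.6 -283.6   68.9]
[ 557.2 -360.9   70. ] [ 557.2 -360.9   69.9]
[ 593.5 -447.2   70. ] [ 593.5 -447.5   69. ]
[ 587.2 -281.7   70. ] [ 587.3 -281.6   69.8]
```

View pics/w10c.png

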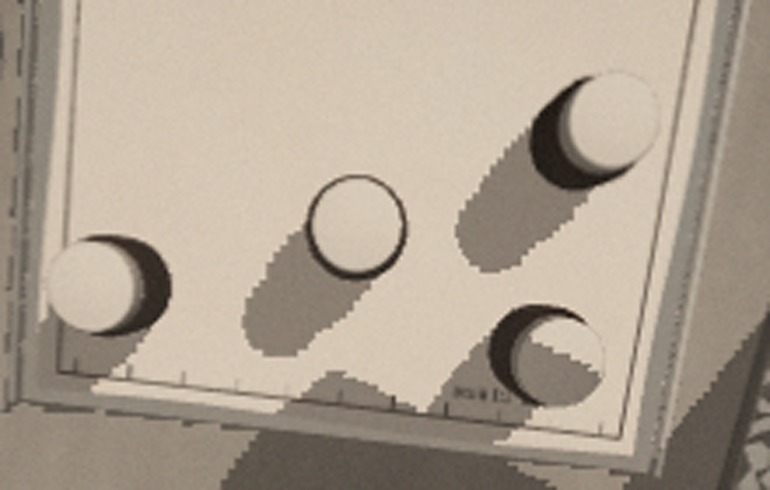

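```bash
python3 -c "
from h import *
im,d,c=load('wrist')
print(onplane(c,[(324.9,64.9),(252.6,94.3),(177.1,111.4),(309.1,131.4)],70).round(1))
go([587,-281.7,150],101)"
```

```text
[[ 506.2 -281.9   70. ]
 [ 556.3 -360.3   70. ]
 [ 594.2 -448.3   70. ]
 [ 586.5 -281.7   70. ]]
shift cm [16.27  7.48 -4.05] from [ 641.3 -347.3  312.6]
toolx [-0.  0. -1.] jaw yaw 101.13
turn deg [ 0.13 -0.01 -0.03]
turn deg [-1.7987e+02  5.0000e-02 -1.0000e-02]
```

```bash
python3 -m crank '[{"tx":3,"ty":2,"tz":-1,"ax":0,"ay":0,"az":0,"hand":75},{"tx":6.5,"ty":4,"tz":-2,"ax":0,"ay":0,"az":0,"hand":75},{"tx":10,"ty":6,"tz":-3.5,"ax":0,"ay":0,"az":0,"hand":75},{"tx":13,"ty":7.5,"tz":-4.1,"ax":0,"ay":0,"az":0,"hand":75},{"tx":16,"ty":7.5,"tz":-4.1,"ax":0,"ay":0,"az":0,"hand":75}]'
python3 -m crank '[{"tx":0.3,"ty":0,"tz":0,"ax":0,"ay":0,"az":0,"hand":75},{"tx":0.3,"ty":0,"tz":0,"ax":0,"ay":0,"az":0,"hand":75},{"tx":0.3,"ty":0,"tz":0,"ax":0,"ay":0,"az":0,"hand":75},{"tx":0.3,"ty":0,"tz":0,"ax":0,"ay":0,"az":0,"hand":75},{"tx":0.3,"ty":0,"tz":0,"ax":0,"ay":0,"az":0,"hand":75}]'
python3 -c "
from h import *
im,d,c=grab('wrist','w11.png')
go([586.5,-281.7,40],101)"
```

```text
time_s: 18.82
ee_pos: [584.2, -279.2, 152.8]
orientation: [-0.069, 0.704, 0.07, 0.704]
contact_force: [0.3, -0.7, -0.9]
gripper_width: 67.1
time_s: 19.23
ee_pos: [587.5, -284.0, 152.1]
orientation: [-0.068, 0.702, 0.067, 0.705]
contact_force: [-0.4, 0.0, 0.3]
gripper_width: 64.9
shift cm [11.17  0.25 -0.06] from [ 587.1 -284.   151.7]
toolx [ 0.003 -0.001 -1.   ] jaw yaw 101.0
turn deg [0.   0.18 0.09]
turn deg [-1.8e+02 -1.4e-01  2.9e-01]
```

View pics/w11.png

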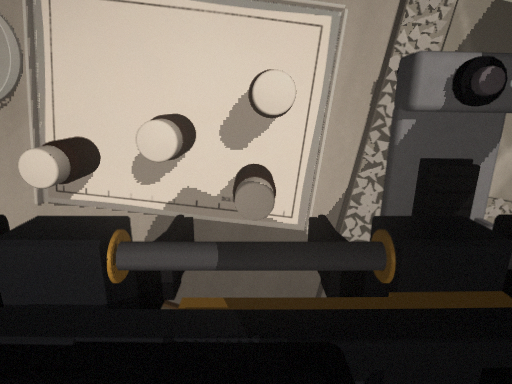

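```bash
python3 -c "
from h import *
im,d,c=load('wrist')
print(onplane(c,[(255,198)],70).round(1))"
python3 -m crank '[{"tx":2.5,"ty":0.15,"tz":0,"ax":0,"ay":0,"az":0,"hand":75},{"tx":6,"ty":0.15,"tz":0,"ax":0,"ay":0,"az":0,"hand":75},{"tx":9,"ty":0.15,"tz":0,"ax":0,"ay":0,"az":0,"hand":75},{"tx":10.7,"ty":0.15,"tz":0,"ax":0,"ay":0,"az":0,"hand":75},{"tx":11.1,"ty":0.15,"tz":0,"ax":0,"ay":0,"az":0,"hand":75}]'
python3 -m crank '[{"tx":0,"ty":0,"tz":0,"ax":0,"ay":0,"az":0,"hand":75},{"tx":0,"ty":0,"tz":0,"ax":0,"ay":0,"az":0,"hand":0},{"tx":0,"ty":0,"tz":0,"ax":0,"ay":0,"az":0,"hand":0},{"tx":0,"ty":0,"tz":0,"ax":0,"ay":0,"az":0,"hand":0},{"tx":0,"ty":0,"tz":0,"ax":0,"ay":0,"az":0,"hand":0}]'
python3 -m crank '[{"tx":0,"ty":0,"tz":0,"ax":0,"ay":0,"az":0,"hand":0},{"tx":0,"ty":0,"tz":0,"ax":0,"ay":0,"az":0,"hand":0},{"tx":0,"ty":0,"tz":0,"ax":0,"ay":0,"az":0,"hand":0},{"tx":0,"ty":0,"tz":0,"ax":0,"ay":0,"az":0,"hand":0},{"tx":0,"ty":0,"tz":0,"ax":0,"ay":0,"az":0,"hand":0}]'
```

```text
[[ 585.4 -279.7   70. ]]
time_s: 19.7
ee_pos: [583.8, -281.8, 35.5]
orientation: [-0.067, 0.706, 0.068, 0.702]
contact_force: [-0.2, 0.7, 0.0]
gripper_width: 65.4
time_s: 20.12
ee_pos: [586.6, -282.3, 40.3]
orientation: [-0.068, 0.703, 0.068, 0.705]
contact_force: [-0.2, 0.2, -0.1]
gripper_width: 46.4
time_s: 20.53
ee_pos: [586.1, -282.1, 39.7]
orientation: [-0.068, 0.703, 0.068, 0.704]
contact_force: [-0.8, 2.0, 6.0]
gripper_width: 37.7
```

```bash
python3 -m crank '[{"tx":-1,"ty":0,"tz":0,"ax":0,"ay":0,"az":0,"hand":0},{"tx":-4,"ty":0,"tz":0,"ax":0,"ay":0,"az":0,"hand":0},{"tx":-8,"ty":0,"tz":0,"ax":0,"ay":0,"az":0,"hand":0},{"tx":-11,"ty":1,"tz":0,"ax":0,"ay":0,"az":0,"hand":0},{"tx":-12.5,"ty":3,"tz":0,"ax":0,"ay":0,"az":0,"hand":0}]'
python3 -c "
from h import *
go([650.4,156.6,165],101)"
```

```text
time_s: 20.95
ee_pos: [582.0, -254.5, 168.5]
orientation: [-0.069, 0.701, 0.066, 0.706]
contact_force: [1.1, 0.7, -0.1]
gripper_width: 37.3
shift cm [ 0.28 39.08 14.5 ] from [ 582.  -254.5  168.5]
toolx [ 0.007 -0.003 -1.   ] jaw yaw 100.92
turn deg [-0.08  0.37  0.25]
turn deg [179.92   0.38  -0.58]
```

```bash
python3 -m crank '[{"tx":0,"ty":3.5,"tz":1.3,"ax":0,"ay":0,"az":0,"hand":0},{"tx":0,"ty":7,"tz":2.6,"ax":0,"ay":0,"az":0,"hand":0},{"tx":0,"ty":10.8,"tz":4,"ax":0,"ay":0,"az":0,"hand":0},{"tx":0,"ty":14.6,"tz":5.4,"ax":0,"ay":0,"az":0,"hand":0},{"tx":0,"ty":18.4,"tz":6.8,"ax":0,"ay":0,"az":0,"hand":0}]'
python3 -m crank '[{"tx":0,"ty":3.8,"tz":1.4,"ax":0,"ay":0,"az":0,"hand":0},{"tx":0,"ty":7.6,"tz":2.8,"ax":0,"ay":0,"az":0,"hand":0},{"tx":0,"ty":11.4,"tz":4.2,"ax":0,"ay":0,"az":0,"hand":0},{"tx":0,"ty":15,"tz":5.6,"ax":0,"ay":0,"az":0,"hand":0},{"tx":0,"ty":18,"tz":6.8,"ax":0,"ay":0,"az":0,"hand":0}]'
python3 -m crank '[{"tx":0,"ty":1.5,"tz":0.5,"ax":0,"ay":0,"az":0,"hand":0},{"tx":0,"ty":2.5,"tz":0.9,"ax":0,"ay":0,"az":0,"hand":0},{"tx":0,"ty":2.7,"tz":0.9,"ax":0,"ay":0,"az":0,"hand":0},{"tx":0,"ty":2.7,"tz":0.9,"ax":0,"ay":0,"az":0,"hand":0},{"tx":0,"ty":2.7,"tz":0.9,"ax":0,"ay":0,"az":0,"hand":0}]'
python3 -c "
from h import *
im,d,c=grab('wrist','w12.png')
go([650.4,156.6,63],101)"
```

```text
time_s: 21.37
ee_pos: [611.3, -57.3, 163.9]
orientation: [-0.068, 0.704, 0.068, 0.704]
contact_force: [1.1, -0.3, -0.0]
gripper_width: 37.3
time_s: 21.78
ee_pos: [643.8, 133.4, 163.7]
orientation: [-0.068, 0.704, 0.068, 0.704]
contact_force: [0.2, -0.0, 0.0]
gripper_width: 37.2
time_s: 22.2
ee_pos: [647.4, 157.4, 163.7]
orientation: [-0.067, 0.704, 0.067, 0.704]
contact_force: [-0.6, -0.0, -0.7]
gripper_width: 37.3
shift cm [10.08 -0.11  0.28] from [647.5 157.2 163.8]
toolx [-0.001 -0.    -1.   ] jaw yaw 100.9
turn deg [-0.1  -0.03  0.01]
turn deg [1.799e+02 1.000e-02 5.000e-02]
```

View pics/w12.png

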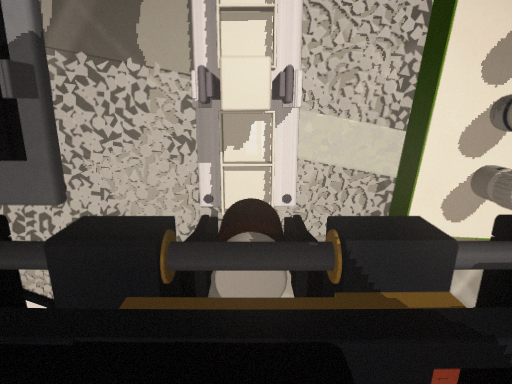

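```bash
python3 -c "
from h import *
im,d,c=load('wrist')
ax=np.array([np.cos(np.radians(11)),np.sin(np.radians(11)),0])
p=np.array([647.5,157.2,163.8-37]); print(proj(c,p-19*ax), proj(c,p+[0,0,52]-19*ax),proj(c,p+[0,0,67]-16.5*ax))
h=onplane(c,[(208,198),(287,198)],20);print(h,h.mean(0))
print(proj(c,[[650.4,156.6,25]]))
cv2.imwrite('pics/w12c.png',cv2.resize(im[150:310,190:320,::-1],None,fx=4,fy=3.7,interpolation=cv2.INTER_CUBIC))"
```

```text
[[248.07282888 192.30011654]] [[247.1401922  222.59929376]] [[246.76086902 241.33452455]]
[[671.7345142  120.27137764  20.        ]
 [656.81365265 197.43936076  20.        ]] [664.27408343 158.8553692   20.        ]
[[247.83750569 185.56689763]]
```

View pics/w12c.png

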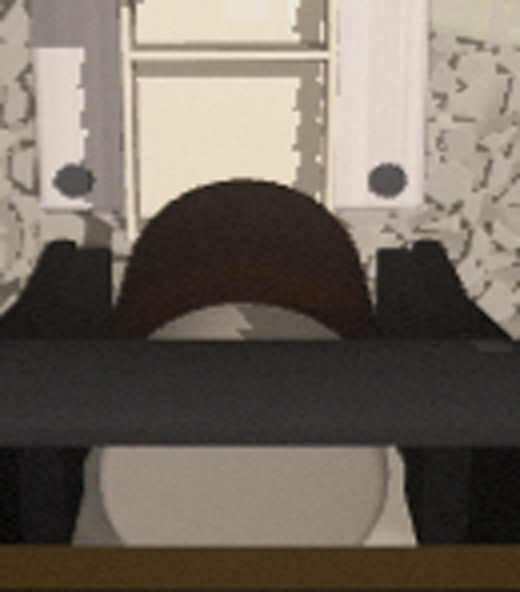

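```bash
python3 -m crank '[{"tx":2.5,"ty":-0.1,"tz":0.1,"ax":0,"ay":0,"az":0,"hand":0},{"tx":5,"ty":-0.1,"tz":0.1,"ax":0,"ay":0,"az":0,"hand":0},{"tx":7,"ty":-0.1,"tz":0.1,"ax":0,"ay":0,"az":0,"hand":0},{"tx":7.6,"ty":-0.1,"tz":0.1,"ax":0,"ay":0,"az":0,"hand":0},{"tx":7.6,"ty":-0.1,"tz":0.1,"ax":0,"ay":0,"az":0,"hand":0}]'
python3 -c "
from h import *
manip.grab_frame('wrist');manip.grab_frame('wrist');
im,d,c=grab('wrist')
cv2.imwrite('pics/w13c.png',cv2.resize(im[50:310,150:350,::-1],None,fx=3,fy=2.3,interpolation=cv2.INTER_CUBIC))
go([650.4,156.6,63],101)"
```

```text
time_s: 22.67
ee_pos: [647.8, 156.3, 85.9]
orientation: [-0.068, 0.705, 0.067, 0.702]
contact_force: [0.3, -0.1, -1.7]
gripper_width: 37.4
shift cm [ 2.66 -0.13  0.  ] from [650.  157.9  89.6]
toolx [ 0.003  0.001 -1.   ] jaw yaw 100.99
turn deg [-0.01  0.18 -0.01]
turn deg [ 1.7999e+02 -2.0000e-02 -2.8000e-01]
```

View pics/w13c.png

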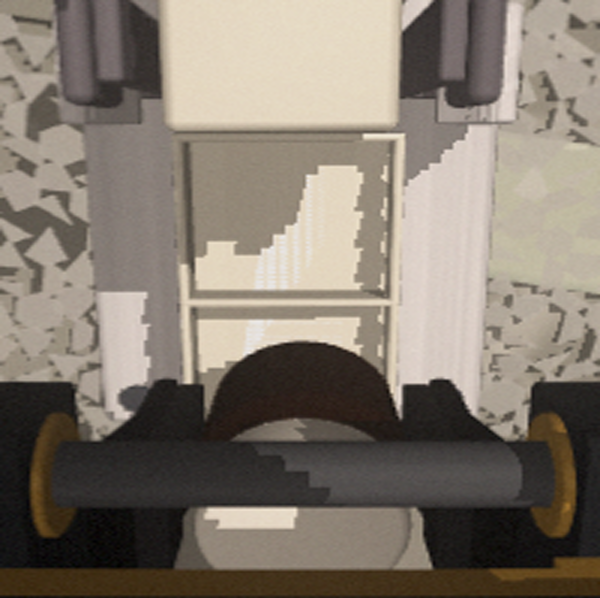

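```bash
python3 -c "
from h import *
im,d,c=load('wrist')
ax=np.array([np.cos(np.radians(10.9)),np.sin(np.radians(10.9)),0]);ay=np.array([-ax[1],ax[0],0])
st=manip.get_state()['ee_pos']; print(st, c['o'])
w=onplane(c,[(246.7,50+306/2.3)],38)[0]; wl=onplane(c,[(150+190/3,50+330/2.3),(150+391/3,50+330/2.3)],38)
v=onplane(c,[(250.7,198.7)],52.6)[0]
vs=onplane(c,[(150+303/3,50+420/2.3)],52.6+52)[0]
for n,q in (('wall',w),('wl',wl[0]),('wr',wl[1]),('vial',v),('capfront',vs)): print(n,q.round(1),'ax',(q@ax).round(1),'ay',(q@ay).round(1))
print('tcp',st@ax,st@ay)
"
```

```text
[650.03775379 157.89597856  89.59182223] [579.79699175 145.34647859 236.54850313]
wall [629.1 152.2  38. ] ax 646.5 ay 30.5
wl [640.5 131.5  38. ] ax 653.8 ay 8.0
wr [631.9 175.9  38. ] ax 653.8 ay 53.2
vial [635.  156.1  52.6] ax 653.0 ay 33.2
capfront [635.5 156.3 104.6] ax 653.6 ay 33.3
tcp 668.1676459293851 32.12815482848245
```

```bash
python3 -m crank '[{"tx":0,"ty":-0.13,"tz":-0.11,"ax":0,"ay":0,"az":0,"hand":0},{"tx":0,"ty":-0.26,"tz":-0.22,"ax":0,"ay":0,"az":0,"hand":0},{"tx":0,"ty":-0.26,"tz":-0.22,"ax":0,"ay":0,"az":0,"hand":0},{"tx":0,"ty":-0.26,"tz":-0.22,"ax":0,"ay":0,"az":0,"hand":0},{"tx":0,"ty":-0.26,"tz":-0.22,"ax":0,"ay":0,"az":0,"hand":0}]'
python3 -c "
from h import *
im,d,c=grab('wrist')
cv2.imwrite('pics/w14c.png',cv2.resize(im[50:310,150:350,::-1],None,fx=3,fy=2.3,interpolation=cv2.INTER_CUBIC))
go([650.4,156.6,63],101)"
```

```text
time_s: 23.23
ee_pos: [647.3, 155.2, 88.2]
orientation: [-0.068, 0.704, 0.068, 0.704]
contact_force: [0.2, 0.1, -0.7]
gripper_width: 37.3
shift cm [2.5  0.08 0.33] from [647.3 155.2  88. ]
toolx [ 0.  0. -1.] jaw yaw 101.01
turn deg [ 0.01  0.02 -0.01]
turn deg [-1.7999e+02  1.0000e-02  3.0000e-02]
```

View pics/w14c.png

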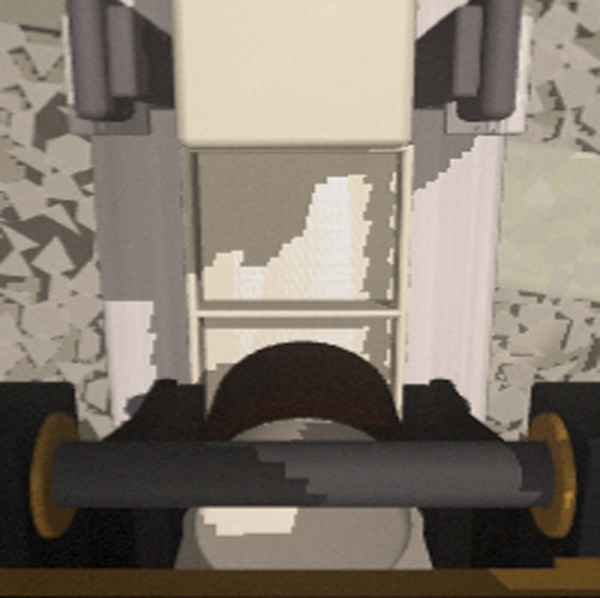

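```bash
python3 -m crank '[{"tx":0.7,"ty":0,"tz":0,"ax":0,"ay":0,"az":0,"hand":0},{"tx":1.4,"ty":0,"tz":0,"ax":0,"ay":0,"az":0,"hand":0},{"tx":2.0,"ty":0,"tz":0,"ax":0,"ay":0,"az":0,"hand":0},{"tx":2.4,"ty":0,"tz":0,"ax":0,"ay":0,"az":0,"hand":0},{"tx":2.5,"ty":0,"tz":0,"ax":0,"ay":0,"az":0,"hand":0}]'
python3 -m crank '[{"tx":0,"ty":0,"tz":0,"ax":0,"ay":0,"az":0,"hand":0},{"tx":0,"ty":0,"tz":0,"ax":0,"ay":0,"az":0,"hand":0},{"tx":0,"ty":0,"tz":0,"ax":0,"ay":0,"az":0,"hand":0},{"tx":0,"ty":0,"tz":0,"ax":0,"ay":0,"az":0,"hand":0},{"tx":0,"ty":0,"tz":0,"ax":0,"ay":0,"az":0,"hand":0}]'
```

```text
time_s: 23.7
ee_pos: [646.8, 154.9, 61.8]
orientation: [-0.068, 0.704, 0.068, 0.703]
contact_force: [0.2, -0.4, -0.1]
gripper_width: 37.3
time_s: 24.12
ee_pos: [647.3, 155.1, 62.9]
orientation: [-0.068, 0.704, 0.068, 0.704]
contact_force: [-0.3, 0.0, -0.6]
gripper_width: 37.2
```

```bash
python3 -m crank '[{"tx":0,"ty":0,"tz":0,"ax":0,"ay":0,"az":0,"hand":75},{"tx":0,"ty":0,"tz":0,"ax":0,"ay":0,"az":0,"hand":75},{"tx":0,"ty":0,"tz":0,"ax":0,"ay":0,"az":0,"hand":75},{"tx":0,"ty":0,"tz":0,"ax":0,"ay":0,"az":0,"hand":75},{"tx":0,"ty":0,"tz":0,"ax":0,"ay":0,"az":0,"hand":75}]'
python3 -m crank '[{"tx":-1,"ty":0,"tz":0,"ax":0,"ay":0,"az":0,"hand":75},{"tx":-4,"ty":0,"tz":0,"ax":0,"ay":0,"az":0,"hand":75},{"tx":-8,"ty":0,"tz":0,"ax":0,"ay":0,"az":0,"hand":75},{"tx":-9.5,"ty":-1,"tz":1,"ax":0,"ay":0,"az":0,"hand":75},{"tx":-10.5,"ty":-3,"tz":3,"ax":0,"ay":0,"az":0,"hand":75}]'
python3 -c "
from h import *
im,d,c=grab('wrist','w15.png')
go([556.3,-360.3,165],101)"
```

```text
time_s: 24.53
ee_pos: [647.3, 155.2, 62.9]
orientation: [-0.068, 0.704, 0.068, 0.704]
contact_force: [-0.0, 0.5, -0.5]
gripper_width: 60.9
time_s: 24.95
ee_pos: [682.9, 133.3, 173.7]
orientation: [-0.068, 0.701, 0.07, 0.706]
contact_force: [0.9, 1.0, -0.1]
gripper_width: 65.4
shift cm [  0.71 -45.55 -22.31] from [688.1 129.4 174.2]
toolx [ 0.011  0.001 -1.   ] jaw yaw 101.02
turn deg [0.02 0.66 0.06]
turn deg [-1.7998e+02 -9.0000e-02  1.0300e+00]
```

View pics/w15.png

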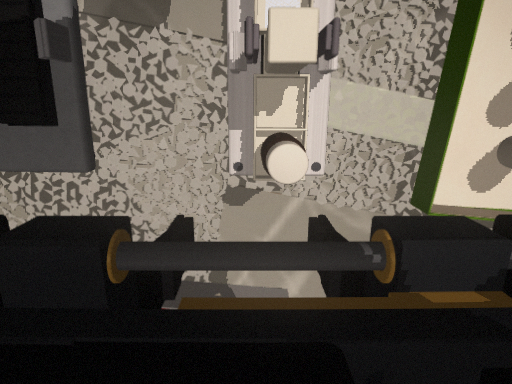

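```bash
python3 -m crank '[{"tx":0,"ty":-3,"tz":-1.5,"ax":0,"ay":0,"az":0,"hand":75},{"tx":0,"ty":-6.5,"tz":-3.2,"ax":0,"ay":0,"az":0,"hand":75},{"tx":0,"ty":-10,"tz":-5,"ax":0,"ay":0,"az":0,"hand":75},{"tx":0,"ty":-13.5,"tz":-6.7,"ax":0,"ay":0,"az":0,"hand":75},{"tx":0,"ty":-17,"tz":-8.4,"ax":0,"ay":0,"az":0,"hand":75}]'
python3 -m crank '[{"tx":0,"ty":-3.5,"tz":-1.7,"ax":0,"ay":0,"az":0,"hand":75},{"tx":0,"ty":-7,"tz":-3.4,"ax":0,"ay":0,"az":0,"hand":75},{"tx":0,"ty":-10.5,"tz":-5.1,"ax":0,"ay":0,"az":0,"hand":75},{"tx":0,"ty":-14,"tz":-6.8,"ax":0,"ay":0,"az":0,"hand":75},{"tx":0,"ty":-17.5,"tz":-8.5,"ax":0,"ay":0,"az":0,"hand":75}]'
python3 -m crank '[{"tx":0,"ty":-3.5,"tz":-1.7,"ax":0,"ay":0,"az":0,"hand":75},{"tx":0,"ty":-6.5,"tz":-3.2,"ax":0,"ay":0,"az":0,"hand":75},{"tx":0,"ty":-9,"tz":-4.5,"ax":0,"ay":0,"az":0,"hand":75},{"tx":0,"ty":-10.2,"tz":-4.5,"ax":0,"ay":0,"az":0,"hand":75},{"tx":0,"ty":-10.7,"tz":-4.5,"ax":0,"ay":0,"az":0,"hand":75}]'
python3 -c "
from h import *
manip.grab_frame('wrist')
im,d,c=grab('wrist','w16.png')
go([556.3,-360.3,40],101)"
```

```text
time_s: 25.42
ee_pos: [631.6, -53.1, 168.4]
orientation: [-0.068, 0.704, 0.068, 0.704]
contact_force: [0.7, 0.3, -0.1]
gripper_width: 65.6
time_s: 25.83
ee_pos: [581.6, -241.3, 168.6]
orientation: [-0.068, 0.704, 0.068, 0.704]
contact_force: [1.2, 0.1, 0.2]
gripper_width: 65.3
time_s: 26.25
ee_pos: [558.1, -355.3, 168.1]
orientation: [-0.067, 0.704, 0.067, 0.704]
contact_force: [-0.2, -0.4, 0.2]
gripper_width: 65.2
shift cm [12.78 -0.62 -0.39] from [ 558.9 -353.4  167.8]
toolx [ 0.  0. -1.] jaw yaw 100.95
turn deg [-0.05  0.02  0.  ]
turn deg [ 1.7995e+02  0.0000e+00 -3.0000e-02]
```

View pics/w16.png

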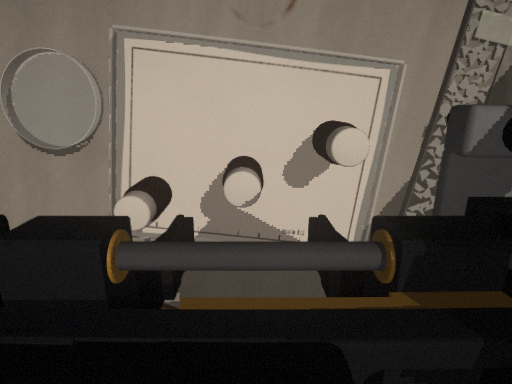

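```bash
python3 -c "
from h import *
im,d,c=load('wrist')
print(onplane(c,[(242.5,187)],70).round(1), manip.get_state()['ee_pos'])"
python3 -m crank '[{"tx":2.5,"ty":-0.6,"tz":-0.4,"ax":0,"ay":0,"az":0,"hand":75},{"tx":6,"ty":-0.7,"tz":-0.4,"ax":0,"ay":0,"az":0,"hand":75},{"tx":9,"ty":-0.7,"tz":-0.4,"ax":0,"ay":0,"az":0,"hand":75},{"tx":12,"ty":-0.7,"tz":-0.4,"ax":0,"ay":0,"az":0,"hand":75},{"tx":12.8,"ty":-0.7,"tz":-0.4,"ax":0,"ay":0,"az":0,"hand":75}]'
python3 -m crank '[{"tx":0,"ty":0,"tz":0,"ax":0,"ay":0,"az":0,"hand":75},{"tx":0,"ty":0,"tz":0,"ax":0,"ay":0,"az":0,"hand":0},{"tx":0,"ty":0,"tz":0,"ax":0,"ay":0,"az":0,"hand":0},{"tx":0,"ty":0,"tz":0,"ax":0,"ay":0,"az":0,"hand":0},{"tx":0,"ty":0,"tz":0,"ax":0,"ay":0,"az":0,"hand":0}]'
python3 -m crank '[{"tx":0,"ty":0,"tz":0,"ax":0,"ay":0,"az":0,"hand":0},{"tx":0,"ty":0,"tz":0,"ax":0,"ay":0,"az":0,"hand":0},{"tx":0,"ty":0,"tz":0,"ax":0,"ay":0,"az":0,"hand":0},{"tx":0,"ty":0,"tz":0,"ax":0,"ay":0,"az":0,"hand":0},{"tx":0,"ty":0,"tz":0,"ax":0,"ay":0,"az":0,"hand":0}]'
```

```text
[[ 553.6 -361.4   70. ]] [ 558.87566119 -353.4431259   167.76441312]
time_s: 26.77
ee_pos: [553.6, -357.5, 34.6]
orientation: [-0.066, 0.707, 0.07, 0.701]
contact_force: [-0.6, 1.2, -1.1]
gripper_width: 65.0
time_s: 27.18
ee_pos: [557.1, -361.1, 41.9]
orientation: [-0.069, 0.703, 0.067, 0.705]
contact_force: [-0.2, -0.1, -0.3]
gripper_width: 46.1
time_s: 27.6
ee_pos: [556.6, -361.1, 41.1]
orientation: [-0.068, 0.703, 0.068, 0.704]
contact_force: [-1.3, 1.1, 5.9]
gripper_width: 37.1
```

```bash
python3 -m crank '[{"tx":-1,"ty":0,"tz":0,"ax":0,"ay":0,"az":0,"hand":0},{"tx":-4,"ty":0,"tz":0,"ax":0,"ay":0,"az":0,"hand":0},{"tx":-8,"ty":0,"tz":0,"ax":0,"ay":0,"az":0,"hand":0},{"tx":-11,"ty":1,"tz":0,"ax":0,"ay":0,"az":0,"hand":0},{"tx":-12.5,"ty":3,"tz":0,"ax":0,"ay":0,"az":0,"hand":0}]'
python3 -c "
from h import *
go([601.2,146.2,165],101)"
```

```text
time_s: 28.02
ee_pos: [552.0, -333.5, 169.5]
orientation: [-0.069, 0.702, 0.066, 0.706]
contact_force: [1.1, 0.6, -0.1]
gripper_width: 37.3
shift cm [ 0.3  46.17 13.91] from [ 552.  -333.5  169.5]
toolx [ 0.007 -0.004 -1.   ] jaw yaw 100.92
turn deg [-0.08  0.33  0.29]
turn deg [179.92   0.46  -0.52]
```

```bash
python3 -m crank '[{"tx":0,"ty":3.5,"tz":1,"ax":0,"ay":0,"az":0,"hand":0},{"tx":0,"ty":7,"tz":2.1,"ax":0,"ay":0,"az":0,"hand":0},{"tx":0,"ty":10.8,"tz":3.2,"ax":0,"ay":0,"az":0,"hand":0},{"tx":0,"ty":14.6,"tz":4.4,"ax":0,"ay":0,"az":0,"hand":0},{"tx":0,"ty":18.4,"tz":5.5,"ax":0,"ay":0,"az":0,"hand":0}]'
python3 -m crank '[{"tx":0,"ty":3.9,"tz":1.2,"ax":0,"ay":0,"az":0,"hand":0},{"tx":0,"ty":7.8,"tz":2.4,"ax":0,"ay":0,"az":0,"hand":0},{"tx":0,"ty":11.7,"tz":3.6,"ax":0,"ay":0,"az":0,"hand":0},{"tx":0,"ty":15.6,"tz":4.8,"ax":0,"ay":0,"az":0,"hand":0},{"tx":0,"ty":19.5,"tz":6,"ax":0,"ay":0,"az":0,"hand":0}]'
python3 -m crank '[{"tx":0,"ty":3.5,"tz":1,"ax":0,"ay":0,"az":0,"hand":0},{"tx":0,"ty":6.3,"tz":1.9,"ax":0,"ay":0,"az":0,"hand":0},{"tx":0,"ty":7.8,"tz":2.3,"ax":0,"ay":0,"az":0,"hand":0},{"tx":0,"ty":7.8,"tz":2.3,"ax":0,"ay":0,"az":0,"hand":0},{"tx":0,"ty":7.8,"tz":2.3,"ax":0,"ay":0,"az":0,"hand":0}]'
python3 -c "
from h import *
go([601.2,146.2,90],101)"
```

```text
time_s: 28.43
ee_pos: [568.7, -138.6, 164.9]
orientation: [-0.067, 0.704, 0.068, 0.704]
contact_force: [0.4, 0.6, -1.1]
gripper_width: 37.3
time_s: 28.85
ee_pos: [590.3, 64.5, 165.0]
orientation: [-0.068, 0.704, 0.068, 0.704]
contact_force: [0.5, -0.7, -0.7]
gripper_width: 37.4
time_s: 29.27
ee_pos: [598.0, 143.8, 164.4]
orientation: [-0.068, 0.704, 0.068, 0.703]
contact_force: [-0.4, -0.8, -0.5]
gripper_width: 37.3
shift cm [7.44 0.17 0.37] from [598.  143.8 164.4]
toolx [-0.001 -0.    -1.   ] jaw yaw 101.06
turn deg [ 0.06 -0.07  0.01]
turn deg [-1.7994e+02 -2.0000e-02 -1.2000e-01]
```

```bash
python3 -m crank '[{"tx":2.5,"ty":0.2,"tz":0.3,"ax":0,"ay":0,"az":0,"hand":0},{"tx":5,"ty":0.2,"tz":0.3,"ax":0,"ay":0,"az":0,"hand":0},{"tx":6.7,"ty":0.2,"tz":0.3,"ax":0,"ay":0,"az":0,"hand":0},{"tx":7.3,"ty":0.2,"tz":0.3,"ax":0,"ay":0,"az":0,"hand":0},{"tx":7.3,"ty":0.2,"tz":0.3,"ax":0,"ay":0,"az":0,"hand":0}]'
python3 -m crank '[{"tx":0,"ty":0,"tz":0,"ax":0,"ay":0,"az":0,"hand":0},{"tx":0,"ty":0,"tz":0,"ax":0,"ay":0,"az":0,"hand":0},{"tx":0,"ty":0,"tz":0,"ax":0,"ay":0,"az":0,"hand":0},{"tx":0,"ty":0,"tz":0,"ax":0,"ay":0,"az":0,"hand":0},{"tx":0,"ty":0,"tz":0,"ax":0,"ay":0,"az":0,"hand":0}]'
python3 -c "
from h import *
im,d,c=grab('wrist')
cv2.imwrite('pics/w17c.png',cv2.resize(im[50:310,150:350,::-1],None,fx=3,fy=2.3,interpolation=cv2.INTER_CUBIC))
go([601.2,146.2,90],101)"
```

```text
time_s: 29.68
ee_pos: [600.1, 144.1, 90.2]
orientation: [-0.068, 0.705, 0.067, 0.703]
contact_force: [-1.1, 0.2, 0.2]
gripper_width: 37.3
time_s: 30.1
ee_pos: [601.3, 146.2, 92.6]
orientation: [-0.068, 0.703, 0.068, 0.704]
contact_force: [-0.4, -0.7, -0.1]
gripper_width: 37.4
shift cm [ 0.24 -0.01 -0.  ] from [601.2 146.3  92.4]
toolx [ 0.001  0.    -1.   ] jaw yaw 101.01
turn deg [ 0.01  0.05 -0.02]
turn deg [-1.7999e+02  3.0000e-02  9.0000e-02]
```

View pics/w17c.png

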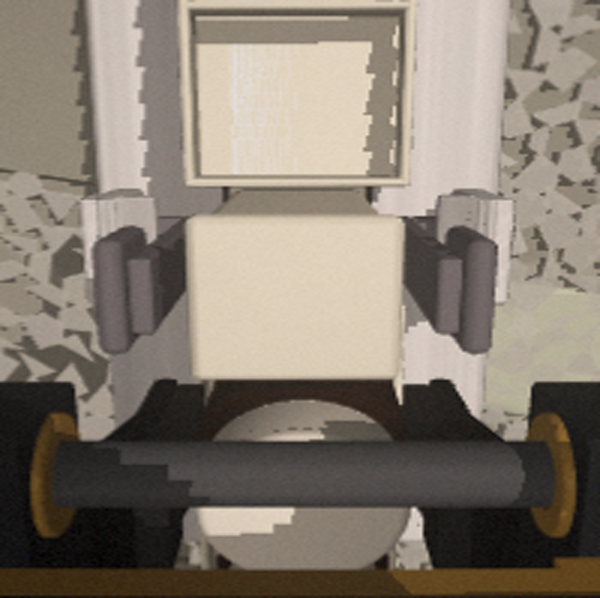

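```bash
python3 -m crank '[{"tx":0,"ty":0,"tz":0.15,"ax":0,"ay":0,"az":0,"hand":0},{"tx":0,"ty":0,"tz":0.3,"ax":0,"ay":0,"az":0,"hand":0},{"tx":0.5,"ty":0,"tz":0.3,"ax":0,"ay":0,"az":0,"hand":0},{"tx":1,"ty":0,"tz":0.3,"ax":0,"ay":0,"az":0,"hand":0},{"tx":1.5,"ty":0,"tz":0.3,"ax":0,"ay":0,"az":0,"hand":0}]'
python3 -m crank '[{"tx":0.5,"ty":0,"tz":0,"ax":0,"ay":0,"az":0,"hand":0},{"tx":0.9,"ty":0,"tz":0,"ax":0,"ay":0,"az":0,"hand":0},{"tx":1.2,"ty":0,"tz":0,"ax":0,"ay":0,"az":0,"hand":0},{"tx":1.3,"ty":0,"tz":0,"ax":0,"ay":0,"az":0,"hand":0},{"tx":1.3,"ty":0,"tz":0,"ax":0,"ay":0,"az":0,"hand":0}]'
python3 -m crank '[{"tx":0,"ty":0,"tz":0,"ax":0,"ay":0,"az":0,"hand":0},{"tx":0,"ty":0,"tz":0,"ax":0,"ay":0,"az":0,"hand":0},{"tx":0,"ty":0,"tz":0,"ax":0,"ay":0,"az":0,"hand":0},{"tx":0,"ty":0,"tz":0,"ax":0,"ay":0,"az":0,"hand":0},{"tx":0,"ty":0,"tz":0,"ax":0,"ay":0,"az":0,"hand":0}]'
```

```text
time_s: 30.57
ee_pos: [603.8, 146.6, 76.0]
orientation: [-0.068, 0.704, 0.068, 0.704]
contact_force: [-0.4, 0.7, -1.5]
gripper_width: 37.4
time_s: 30.98
ee_pos: [603.9, 146.7, 63.5]
orientation: [-0.068, 0.704, 0.068, 0.704]
contact_force: [0.3, -0.5, 0.0]
gripper_width: 37.1
time_s: 31.4
ee_pos: [604.1, 146.7, 63.9]
orientation: [-0.068, 0.704, 0.068, 0.704]
contact_force: [0.3, -0.5, -0.1]
gripper_width: 37.2
```

Seated with no contact force; release and lift.

```bash
python3 -m crank '[{"tx":0,"ty":0,"tz":0,"ax":0,"ay":0,"az":0,"hand":75},{"tx":0,"ty":0,"tz":0,"ax":0,"ay":0,"az":0,"hand":75},{"tx":0,"ty":0,"tz":0,"ax":0,"ay":0,"az":0,"hand":75},{"tx":0,"ty":0,"tz":0,"ax":0,"ay":0,"az":0,"hand":75},{"tx":0,"ty":0,"tz":0,"ax":0,"ay":0,"az":0,"hand":75}]'
python3 -m crank '[{"tx":-1,"ty":0,"tz":0,"ax":0,"ay":0,"az":0,"hand":75},{"tx":-4,"ty":0,"tz":0,"ax":0,"ay":0,"az":0,"hand":75},{"tx":-8,"ty":0,"tz":0,"ax":0,"ay":0,"az":0,"hand":75},{"tx":-9.5,"ty":-1,"tz":1,"ax":0,"ay":0,"az":0,"hand":75},{"tx":-10.5,"ty":-3,"tz":3,"ax":0,"ay":0,"az":0,"hand":75}]'
python3 -c "
from h import *
manip.grab_frame('wrist')
im,d,c=grab('wrist','w18.png')
go([506.2,-281.9,168],101)
go([594.2,-448.3,168],101)"
```

```text
time_s: 31.82
ee_pos: [604.1, 146.7, 63.8]
orientation: [-0.068, 0.704, 0.068, 0.704]
contact_force: [0.4, 0.2, -0.4]
gripper_width: 61.1
time_s: 32.23
ee_pos: [639.6, 124.6, 174.3]
orientation: [-0.068, 0.701, 0.07, 0.706]
contact_force: [0.4, 0.5, 0.1]
gripper_width: 65.2
shift cm [  0.28 -37.08 -21.05] from [642.7 122.  172.6]
toolx [ 0.008  0.002 -1.   ] jaw yaw 100.91
turn deg [-0.09  0.44 -0.02]
turn deg [ 1.7991e+02 -3.0000e-02 -7.0000e-01]
shift cm [  0.32 -55.08 -15.56] from [642.7 122.  172.6]
toolx [ 0.008  0.002 -1.   ] jaw yaw 100.91
turn deg [-0.09  0.44 -0.02]
turn deg [ 1.7991e+02 -3.0000e-02 -7.0000e-01]
```

View pics/w18.png

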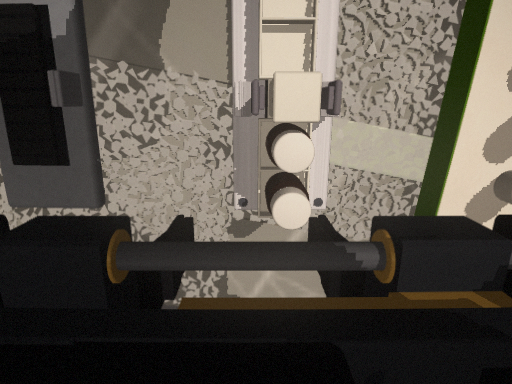

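```bash
python3 -m crank '[{"tx":0,"ty":-3,"tz":-1.7,"ax":0,"ay":0,"az":0,"hand":75},{"tx":0,"ty":-6.4,"tz":-3.6,"ax":0,"ay":0,"az":0,"hand":75},{"tx":0,"ty":-9.8,"tz":-5.5,"ax":0,"ay":0,"az":0,"hand":75},{"tx":0,"ty":-13.2,"tz":-7.4,"ax":0,"ay":0,"az":0,"hand":75},{"tx":0,"ty":-16.6,"tz":-9.3,"ax":0,"ay":0,"az":0,"hand":75}]'
python3 -m crank '[{"tx":0,"ty":-3.4,"tz":-1.9,"ax":0,"ay":0,"az":0,"hand":75},{"tx":0,"ty":-6.8,"tz":-3.8,"ax":0,"ay":0,"az":0,"hand":75},{"tx":0,"ty":-10.2,"tz":-5.7,"ax":0,"ay":0,"az":0,"hand":75},{"tx":0,"ty":-13.6,"tz":-7.6,"ax":0,"ay":0,"az":0,"hand":75},{"tx":0,"ty":-17,"tz":-9.5,"ax":0,"ay":0,"az":0,"hand":75}]'
python3 -m crank '[{"tx":0,"ty":-2,"tz":-1,"ax":0,"ay":0,"az":0,"hand":75},{"tx":0,"ty":-3.3,"tz":-1.7,"ax":0,"ay":0,"az":0,"hand":75},{"tx":0,"ty":-3.6,"tz":-2,"ax":0,"ay":0,"az":0,"hand":75},{"tx":0,"ty":-3.6,"tz":-2,"ax":0,"ay":0,"az":0,"hand":75},{"tx":0,"ty":-3.6,"tz":-2,"ax":0,"ay":0,"az":0,"hand":75}]'
python3 -c "
from h import *
manip.grab_frame('wrist')
im,d,c=grab('wrist','w19.png')
go([506.2,-281.9,40],101)"
```

```text
time_s: 32.75
ee_pos: [578.2, -58.9, 168.8]
orientation: [-0.068, 0.704, 0.068, 0.704]
contact_force: [0.5, -0.2, 0.5]
gripper_width: 65.3
time_s: 33.17
ee_pos: [517.4, -244.0, 169.0]
orientation: [-0.068, 0.704, 0.068, 0.704]
contact_force: [0.8, 0.1, -0.4]
gripper_width: 65.1
time_s: 33.58
ee_pos: [505.9, -281.3, 168.7]
orientation: [-0.068, 0.704, 0.068, 0.704]
contact_force: [-0.7, 0.5, 0.0]
gripper_width: 65.1
shift cm [12.88 -0.11 -0.03] from [ 506.3 -280.8  168.8]
toolx [-0.  0. -1.] jaw yaw 101.09
turn deg [ 0.09  0.   -0.01]
turn deg [-1.7991e+02  1.0000e-02  0.0000e+00]
```

View pics/w19.png

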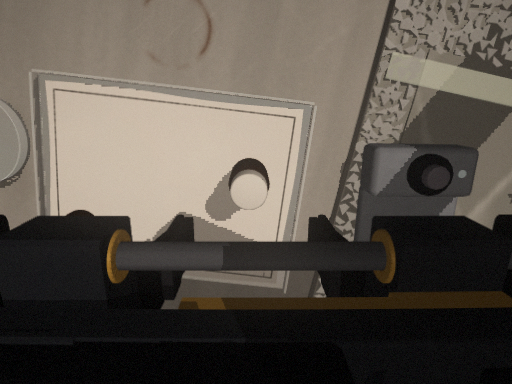

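```bash
python3 -c "
from h import *
im,d,c=load('wrist')
p=onplane(c,[(249,190)],70)[0];print(p)
go([p[0]+.7,p[1]-2,40.5],101)"
```

```text
[ 502.71663436 -281.62093328   70.        ]
shift cm [12.83 -0.22 -0.34] from [ 506.3 -280.8  168.8]
toolx [-0.  0. -1.] jaw yaw 101.09
turn deg [ 0.09  0.   -0.01]
turn deg [-1.7991e+02  1.0000e-02  0.0000e+00]
```

```bash
python3 -m crank '[{"tx":2.5,"ty":-0.2,"tz":-0.3,"ax":0,"ay":0,"az":0,"hand":75},{"tx":6,"ty":-0.2,"tz":-0.3,"ax":0,"ay":0,"az":0,"hand":75},{"tx":9,"ty":-0.2,"tz":-0.3,"ax":0,"ay":0,"az":0,"hand":75},{"tx":12,"ty":-0.2,"tz":-0.3,"ax":0,"ay":0,"az":0,"hand":75},{"tx":12.8,"ty":-0.2,"tz":-0.3,"ax":0,"ay":0,"az":0,"hand":75}]'
python3 -m crank '[{"tx":0,"ty":0,"tz":0,"ax":0,"ay":0,"az":0,"hand":75},{"tx":0,"ty":0,"tz":0,"ax":0,"ay":0,"az":0,"hand":0},{"tx":0,"ty":0,"tz":0,"ax":0,"ay":0,"az":0,"hand":0},{"tx":0,"ty":0,"tz":0,"ax":0,"ay":0,"az":0,"hand":0},{"tx":0,"ty":0,"tz":0,"ax":0,"ay":0,"az":0,"hand":0}]'
python3 -m crank '[{"tx":0,"ty":0,"tz":0,"ax":0,"ay":0,"az":0,"hand":0},{"tx":0,"ty":0,"tz":0,"ax":0,"ay":0,"az":0,"hand":0},{"tx":0,"ty":0,"tz":0,"ax":0,"ay":0,"az":0,"hand":0},{"tx":0,"ty":0,"tz":0,"ax":0,"ay":0,"az":0,"hand":0},{"tx":0,"ty":0,"tz":0,"ax":0,"ay":0,"az":0,"hand":0}]'
python3 -m crank '[{"tx":-1,"ty":0,"tz":0,"ax":0,"ay":0,"az":0,"hand":0},{"tx":-4,"ty":0,"tz":0,"ax":0,"ay":0,"az":0,"hand":0},{"tx":-8,"ty":0,"tz":0,"ax":0,"ay":0,"az":0,"hand":0},{"tx":-11,"ty":1,"tz":0,"ax":0,"ay":0,"az":0,"hand":0},{"tx":-12.5,"ty":3,"tz":0,"ax":0,"ay":0,"az":0,"hand":0}]'
python3 -c "
from h import *
go([518.7,130.3,165],101)"
```

```text
time_s: 34.1
ee_pos: [500.8, -282.3, 36.3]
orientation: [-0.067, 0.707, 0.069, 0.701]
contact_force: [-0.9, -0.4, 0.0]
gripper_width: 65.3
time_s: 34.52
ee_pos: [504.5, -284.6, 42.5]
orientation: [-0.068, 0.703, 0.067, 0.705]
contact_force: [0.3, -0.6, 1.3]
gripper_width: 46.3
time_s: 34.93
ee_pos: [504.0, -284.6, 41.9]
orientation: [-0.068, 0.703, 0.068, 0.704]
contact_force: [-1.1, 1.9, 5.8]
gripper_width: 37.3
time_s: 35.35
ee_pos: [499.9, -256.7, 170.5]
orientation: [-0.069, 0.701, 0.066, 0.706]
contact_force: [0.1, 0.5, 0.0]
gripper_width: 37.2
shift cm [ 0.44 37.64  9.18] from [ 499.9 -256.7  170.5]
toolx [ 0.007 -0.003 -1.   ] jaw yaw 100.93
turn deg [-0.07  0.37  0.26]
turn deg [179.93   0.4   -0.59]
```

```bash
python3 -m crank '[{"tx":0,"ty":3.5,"tz":0.9,"ax":0,"ay":0,"az":0,"hand":0},{"tx":0,"ty":7,"tz":1.8,"ax":0,"ay":0,"az":0,"hand":0},{"tx":0,"ty":10.8,"tz":2.7,"ax":0,"ay":0,"az":0,"hand":0},{"tx":0,"ty":14.6,"tz":3.6,"ax":0,"ay":0,"az":0,"hand":0},{"tx":0,"ty":18.4,"tz":4.5,"ax":0,"ay":0,"az":0,"hand":0}]'
python3 -m crank '[{"tx":0,"ty":3.8,"tz":1,"ax":0,"ay":0,"az":0,"hand":0},{"tx":0,"ty":7.6,"tz":2,"ax":0,"ay":0,"az":0,"hand":0},{"tx":0,"ty":11.4,"tz":3,"ax":0,"ay":0,"az":0,"hand":0},{"tx":0,"ty":14.5,"tz":4,"ax":0,"ay":0,"az":0,"hand":0},{"tx":0,"ty":17,"tz":4.4,"ax":0,"ay":0,"az":0,"hand":0}]'
python3 -m crank '[{"tx":0,"ty":1.5,"tz":0.3,"ax":0,"ay":0,"az":0,"hand":0},{"tx":0,"ty":2.2,"tz":0.5,"ax":0,"ay":0,"az":0,"hand":0},{"tx":0,"ty":2.3,"tz":0.5,"ax":0,"ay":0,"az":0,"hand":0},{"tx":0,"ty":2.3,"tz":0.5,"ax":0,"ay":0,"az":0,"hand":0},{"tx":0,"ty":2.3,"tz":0.5,"ax":0,"ay":0,"az":0,"hand":0}]'
python3 -c "
from h import *
go([518.7,130.3,93],101)"
```

```text
time_s: 35.77
ee_pos: [506.3, -64.2, 166.2]
orientation: [-0.068, 0.704, 0.068, 0.704]
contact_force: [1.6, 0.1, -1.3]
gripper_width: 37.4
time_s: 36.18
ee_pos: [517.9, 112.1, 166.2]
orientation: [-0.068, 0.703, 0.069, 0.704]
contact_force: [0.7, 0.8, -0.1]
gripper_width: 37.1
time_s: 36.6
ee_pos: [517.8, 132.0, 165.7]
orientation: [-0.068, 0.704, 0.067, 0.704]
contact_force: [-0.2, 0.4, -0.2]
gripper_width: 37.7
shift cm [ 7.27 -0.18  0.06] from [517.8 132.  165.7]
toolx [-0.001 -0.    -1.   ] jaw yaw 100.94
turn deg [-0.06 -0.03  0.01]
turn deg [1.7994e+02 2.0000e-02 5.0000e-02]
```

```bash
python3 -m crank '[{"tx":2.5,"ty":-0.2,"tz":0.05,"ax":0,"ay":0,"az":0,"hand":0},{"tx":5,"ty":-0.2,"tz":0.05,"ax":0,"ay":0,"az":0,"hand":0},{"tx":6.7,"ty":-0.2,"tz":0.05,"ax":0,"ay":0,"az":0,"hand":0},{"tx":7.2,"ty":-0.2,"tz":0.05,"ax":0,"ay":0,"az":0,"hand":0},{"tx":7.2,"ty":-0.2,"tz":0.05,"ax":0,"ay":0,"az":0,"hand":0}]'
python3 -m crank '[{"tx":0,"ty":0,"tz":0,"ax":0,"ay":0,"az":0,"hand":0},{"tx":0,"ty":0,"tz":0,"ax":0,"ay":0,"az":0,"hand":0},{"tx":0,"ty":0,"tz":0,"ax":0,"ay":0,"az":0,"hand":0},{"tx":0,"ty":0,"tz":0,"ax":0,"ay":0,"az":0,"hand":0},{"tx":0,"ty":0,"tz":0,"ax":0,"ay":0,"az":0,"hand":0}]'
python3 -c "
from h import *
im,d,c=grab('wrist')
cv2.imwrite('pics/w20c.png',cv2.resize(im[50:310,150:350,::-1],None,fx=3,fy=2.3,interpolation=cv2.INTER_CUBIC))
go([518.7,130.3,66],101)"
```

```text
time_s: 37.02
ee_pos: [518.2, 129.7, 92.5]
orientation: [-0.068, 0.705, 0.067, 0.703]
contact_force: [-0.2, 0.1, -0.2]
gripper_width: 37.3
time_s: 37.43
ee_pos: [519.2, 131.4, 94.5]
orientation: [-0.068, 0.703, 0.068, 0.704]
contact_force: [0.4, -0.8, -1.3]
gripper_width: 37.3
shift cm [ 2.83 -0.1  -0.07] from [519.1 131.4  94.3]
toolx [ 0.001  0.001 -1.   ] jaw yaw 101.01
turn deg [ 0.01  0.06 -0.02]
turn deg [-1.7999e+02  4.0000e-02  1.0000e-01]
```

View pics/w20c.png

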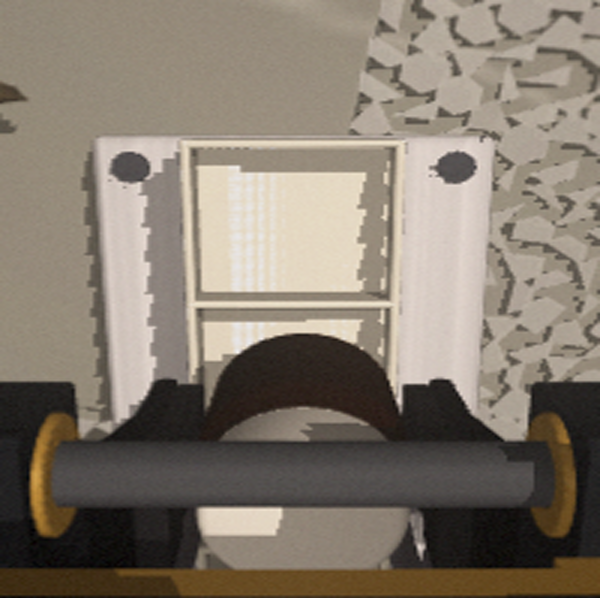

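```bash
python3 -c "
from h import *
im,d,c=load('wrist')
ax=np.array([np.cos(np.radians(10.9)),np.sin(np.radians(10.9)),0]);ay=np.array([-ax[1],ax[0],0])
P=lambda x,y:(150+x/3,50+y/2.3)
for n,p,z in (('w1',P(290,308),38),('w0',P(290,148),38),('l',P(199,335),38),('r',P(395,335),38),('v',P(302,333),55.4),('cap',P(302,407),107.4)):
  q=onplane(c,[p],z)[0]; print(n,(q@ax).round(1),(q@ay).round(1))"
```

```text
w1 515.4 29.5
w0 468.8 29.5
l 523.9 8.3
r 523.8 53.8
v 518.2 32.2
cap 518.8 32.2
```

```bash
python3 -m crank '[{"tx":0,"ty":-0.06,"tz":0.05,"ax":0,"ay":0,"az":0,"hand":0},{"tx":0,"ty":-0.12,"tz":0.1,"ax":0,"ay":0,"az":0,"hand":0},{"tx":0.5,"ty":-0.12,"tz":0.1,"ax":0,"ay":0,"az":0,"hand":0},{"tx":1,"ty":-0.12,"tz":0.1,"ax":0,"ay":0,"az":0,"hand":0},{"tx":1.5,"ty":-0.12,"tz":0.1,"ax":0,"ay":0,"az":0,"hand":0}]'
python3 -m crank '[{"tx":0.5,"ty":0,"tz":0,"ax":0,"ay":0,"az":0,"hand":0},{"tx":0.9,"ty":0,"tz":0,"ax":0,"ay":0,"az":0,"hand":0},{"tx":1.2,"ty":0,"tz":0,"ax":0,"ay":0,"az":0,"hand":0},{"tx":1.3,"ty":0,"tz":0,"ax":0,"ay":0,"az":0,"hand":0},{"tx":1.3,"ty":0,"tz":0,"ax":0,"ay":0,"az":0,"hand":0}]'
python3 -m crank '[{"tx":0,"ty":0,"tz":0,"ax":0,"ay":0,"az":0,"hand":0},{"tx":0,"ty":0,"tz":0,"ax":0,"ay":0,"az":0,"hand":0},{"tx":0,"ty":0,"tz":0,"ax":0,"ay":0,"az":0,"hand":0},{"tx":0,"ty":0,"tz":0,"ax":0,"ay":0,"az":0,"hand":0},{"tx":0,"ty":0,"tz":0,"ax":0,"ay":0,"az":0,"hand":0}]'
```

```text
time_s: 37.9
ee_pos: [519.9, 130.1, 78.1]
orientation: [-0.068, 0.704, 0.068, 0.704]
contact_force: [-0.1, -0.3, -0.7]
gripper_width: 37.2
time_s: 38.32
ee_pos: [520.0, 130.1, 65.4]
orientation: [-0.068, 0.704, 0.068, 0.704]
contact_force: [0.3, 0.3, -0.9]
gripper_width: 37.7
time_s: 38.73
ee_pos: [520.2, 130.2, 65.9]
orientation: [-0.068, 0.704, 0.068, 0.704]
contact_force: [0.0, -1.0, 0.2]
gripper_width: 37.4
```

```bash
python3 -m crank '[{"tx":0,"ty":0,"tz":0,"ax":0,"ay":0,"az":0,"hand":75},{"tx":0,"ty":0,"tz":0,"ax":0,"ay":0,"az":0,"hand":75},{"tx":0,"ty":0,"tz":0,"ax":0,"ay":0,"az":0,"hand":75},{"tx":0,"ty":0,"tz":0,"ax":0,"ay":0,"az":0,"hand":75},{"tx":0,"ty":0,"tz":0,"ax":0,"ay":0,"az":0,"hand":75}]'
python3 -m crank '[{"tx":-1,"ty":0,"tz":0,"ax":0,"ay":0,"az":0,"hand":75},{"tx":-4,"ty":0,"tz":0,"ax":0,"ay":0,"az":0,"hand":75},{"tx":-8,"ty":0,"tz":0,"ax":0,"ay":0,"az":0,"hand":75},{"tx":-9.5,"ty":-1,"tz":1,"ax":0,"ay":0,"az":0,"hand":75},{"tx":-10.5,"ty":-3,"tz":3,"ax":0,"ay":0,"az":0,"hand":75}]'
python3 -c "
from h import *
manip.grab_frame('wrist')
im,d,c=grab('wrist','w21.png')
go([594.2,-448.3,168],101)"
```

```text
time_s: 39.15
ee_pos: [520.2, 130.2, 65.8]
orientation: [-0.068, 0.704, 0.068, 0.704]
contact_force: [0.1, -0.3, -1.0]
gripper_width: 61.5
time_s: 39.57
ee_pos: [555.6, 107.8, 175.5]
orientation: [-0.068, 0.702, 0.07, 0.706]
contact_force: [-0.3, 0.7, -1.3]
gripper_width: 65.0
shift cm [  0.54 -55.09  -7.04] from [558.9 106.  174.3]
toolx [ 0.007  0.002 -1.   ] jaw yaw 100.93
turn deg [-0.07  0.44 -0.04]
turn deg [ 1.7993e+02 -6.0000e-02 -6.9000e-01]
```

View pics/w21.png

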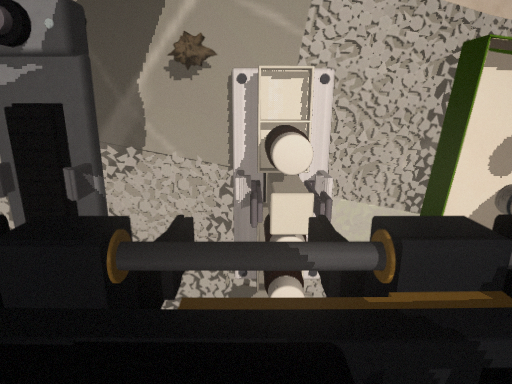

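```bash
python3 -m crank '[{"tx":0,"ty":-3,"tz":-0.4,"ax":0,"ay":0,"az":0,"hand":75},{"tx":0,"ty":-7,"tz":-0.8,"ax":0,"ay":0,"az":0,"hand":75},{"tx":0,"ty":-11,"tz":-1.3,"ax":0,"ay":0,"az":0,"hand":75},{"tx":0,"ty":-15,"tz":-1.8,"ax":0,"ay":0,"az":0,"hand":75},{"tx":0,"ty":-19,"tz":-2.3,"ax":0,"ay":0,"az":0,"hand":75}]'
python3 -m crank '[{"tx":0,"ty":-4,"tz":-0.5,"ax":0,"ay":0,"az":0,"hand":75},{"tx":0,"ty":-8,"tz":-1,"ax":0,"ay":0,"az":0,"hand":75},{"tx":0,"ty":-12,"tz":-1.5,"ax":0,"ay":0,"az":0,"hand":75},{"tx":0,"ty":-16,"tz":-2,"ax":0,"ay":0,"az":0,"hand":75},{"tx":0,"ty":-20,"tz":-2.4,"ax":0,"ay":0,"az":0,"hand":75}]'
python3 -m crank '[{"tx":0,"ty":-4,"tz":-0.5,"ax":0,"ay":0,"az":0,"hand":75},{"tx":0,"ty":-8,"tz":-1,"ax":0,"ay":0,"az":0,"hand":75},{"tx":0,"ty":-12,"tz":-1.5,"ax":0,"ay":0,"az":0,"hand":75},{"tx":0,"ty":-15,"tz":-2,"ax":0,"ay":0,"az":0,"hand":75},{"tx":0,"ty":-16.2,"tz":-2,"ax":0,"ay":0,"az":0,"hand":75}]'
python3 -m crank '[{"tx":0,"ty":0,"tz":0,"ax":0,"ay":0,"az":0,"hand":75},{"tx":0,"ty":0,"tz":0,"ax":0,"ay":0,"az":0,"hand":75},{"tx":0,"ty":0,"tz":0,"ax":0,"ay":0,"az":0,"hand":75},{"tx":0,"ty":0,"tz":0,"ax":0,"ay":0,"az":0,"hand":75},{"tx":0,"ty":0,"tz":0,"ax":0,"ay":0,"az":0,"hand":75}]'
python3 -c "
from h import *
im,d,c=grab('wrist','w22.png')
go([594.2,-448.3,40],101)"
```

```text
time_s: 40.08
ee_pos: [568.3, -85.8, 170.8]
orientation: [-0.068, 0.704, 0.068, 0.704]
contact_force: [1.3, -0.8, 0.2]
gripper_width: 65.1
time_s: 40.5
ee_pos: [582.8, -286.9, 170.8]
orientation: [-0.068, 0.704, 0.068, 0.704]
contact_force: [1.0, -0.2, 0.0]
gripper_width: 65.0
time_s: 40.92
ee_pos: [593.4, -452.1, 169.6]
orientation: [-0.066, 0.705, 0.066, 0.703]
contact_force: [0.3, -0.4, 0.0]
gripper_width: 65.2
time_s: 41.33
ee_pos: [595.2, -446.8, 171.3]
orientation: [-0.068, 0.704, 0.068, 0.704]
contact_force: [0.5, -0.1, 0.5]
gripper_width: 65.2
shift cm [13.13 -0.11 -0.14] from [ 595.3 -446.9  171.3]
toolx [ 0. -0. -1.] jaw yaw 101.1
turn deg [0.1  0.02 0.01]
turn deg [-1.799e+02 -1.000e-02  3.000e-02]
```

View pics/w22.png

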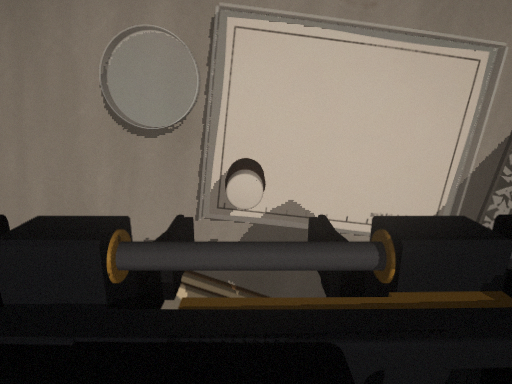

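```bash
python3 -c "
from h import *
im,d,c=load('wrist')
p=onplane(c,[(245,189)],70)[0];print(p)
go([p[0]+.7,p[1]-2,40.5],101)"
```

```text
[ 592.31697114 -450.7847076    70.        ]
shift cm [13.08 -0.53 -0.34] from [ 595.3 -446.9  171.3]
toolx [ 0. -0. -1.] jaw yaw 101.1
turn deg [0.1  0.02 0.01]
turn deg [-1.799e+02 -1.000e-02  3.000e-02]
```

```bash
python3 -m crank '[{"tx":2.5,"ty":-0.5,"tz":-0.3,"ax":0,"ay":0,"az":0,"hand":75},{"tx":6,"ty":-0.5,"tz":-0.3,"ax":0,"ay":0,"az":0,"hand":75},{"tx":9,"ty":-0.5,"tz":-0.3,"ax":0,"ay":0,"az":0,"hand":75},{"tx":12,"ty":-0.5,"tz":-0.3,"ax":0,"ay":0,"az":0,"hand":75},{"tx":13,"ty":-0.5,"tz":-0.3,"ax":0,"ay":0,"az":0,"hand":75}]'
python3 -m crank '[{"tx":0,"ty":0,"tz":0,"ax":0,"ay":0,"az":0,"hand":75},{"tx":0,"ty":0,"tz":0,"ax":0,"ay":0,"az":0,"hand":0},{"tx":0,"ty":0,"tz":0,"ax":0,"ay":0,"az":0,"hand":0},{"tx":0,"ty":0,"tz":0,"ax":0,"ay":0,"az":0,"hand":0},{"tx":0,"ty":0,"tz":0,"ax":0,"ay":0,"az":0,"hand":0}]'
python3 -m crank '[{"tx":0,"ty":0,"tz":0,"ax":0,"ay":0,"az":0,"hand":0},{"tx":0,"ty":0,"tz":0,"ax":0,"ay":0,"az":0,"hand":0},{"tx":0,"ty":0,"tz":0,"ax":0,"ay":0,"az":0,"hand":0},{"tx":0,"ty":0,"tz":0,"ax":0,"ay":0,"az":0,"hand":0},{"tx":0,"ty":0,"tz":0,"ax":0,"ay":0,"az":0,"hand":0}]'
python3 -m crank '[{"tx":-1,"ty":0,"tz":0,"ax":0,"ay":0,"az":0,"hand":0},{"tx":-4,"ty":0,"tz":0,"ax":0,"ay":0,"az":0,"hand":0},{"tx":-8,"ty":0,"tz":0,"ax":0,"ay":0,"az":0,"hand":0},{"tx":-11,"ty":1,"tz":0,"ax":0,"ay":0,"az":0,"hand":0},{"tx":-12.5,"ty":3,"tz":0,"ax":0,"ay":0,"az":0,"hand":0}]'
python3 -c "
from h import *
go([474,121.3,165],101)"
```

```text
time_s: 41.8
ee_pos: [590.4, -451.1, 35.4]
orientation: [-0.066, 0.706, 0.07, 0.701]
contact_force: [-0.2, 0.3, -1.6]
gripper_width: 65.1
time_s: 42.22
ee_pos: [594.0, -454.2, 43.2]
orientation: [-0.069, 0.703, 0.067, 0.705]
contact_force: [-0.6, 0.6, 0.0]
gripper_width: 45.9
time_s: 42.63
ee_pos: [593.4, -453.9, 42.2]
orientation: [-0.068, 0.703, 0.068, 0.704]
contact_force: [-1.3, 1.8, 5.9]
gripper_width: 37.3
time_s: 43.05
ee_pos: [588.6, -426.9, 170.7]
orientation: [-0.069, 0.702, 0.065, 0.706]
contact_force: [1.0, 0.8, 1.1]
gripper_width: 37.4
shift cm [ 0.22 56.   -0.87] from [ 588.6 -426.9  170.7]
toolx [ 0.006 -0.005 -1.   ] jaw yaw 100.92
turn deg [-0.08  0.3   0.36]
turn deg [179.92   0.56  -0.48]
```

```bash
python3 -m crank '[{"tx":0,"ty":3.5,"tz":0,"ax":0,"ay":0,"az":0,"hand":0},{"tx":0,"ty":7.4,"tz":0,"ax":0,"ay":0,"az":0,"hand":0},{"tx":0,"ty":11.4,"tz":0,"ax":0,"ay":0,"az":0,"hand":0},{"tx":0,"ty":15.4,"tz":0,"ax":0,"ay":0,"az":0,"hand":0},{"tx":0,"ty":19.4,"tz":0,"ax":0,"ay":0,"az":0,"hand":0}]'
python3 -m crank '[{"tx":0,"ty":4,"tz":0,"ax":0,"ay":0,"az":0,"hand":0},{"tx":0,"ty":8,"tz":0,"ax":0,"ay":0,"az":0,"hand":0},{"tx":0,"ty":12,"tz":0,"ax":0,"ay":0,"az":0,"hand":0},{"tx":0,"ty":16,"tz":0,"ax":0,"ay":0,"az":0,"hand":0},{"tx":0,"ty":20,"tz":0,"ax":0,"ay":0,"az":0,"hand":0}]'
python3 -m crank '[{"tx":0,"ty":4,"tz":-0.2,"ax":0,"ay":0,"az":0,"hand":0},{"tx":0,"ty":8,"tz":-0.4,"ax":0,"ay":0,"az":0,"hand":0},{"tx":0,"ty":12,"tz":-0.8,"ax":0,"ay":0,"az":0,"hand":0},{"tx":0,"ty":15.5,"tz":-0.8,"ax":0,"ay":0,"az":0,"hand":0},{"tx":0,"ty":16.5,"tz":-0.8,"ax":0,"ay":0,"az":0,"hand":0}]'
python3 -m crank '[{"tx":0,"ty":0,"tz":0,"ax":0,"ay":0,"az":0,"hand":0},{"tx":0,"ty":0,"tz":0,"ax":0,"ay":0,"az":0,"hand":0},{"tx":0,"ty":0,"tz":0,"ax":0,"ay":0,"az":0,"hand":0},{"tx":0,"ty":0,"tz":0,"ax":0,"ay":0,"az":0,"hand":0},{"tx":0,"ty":0,"tz":0,"ax":0,"ay":0,"az":0,"hand":0}]'
python3 -c "
from h import *
go([474,121.3,94],101)"
```

```text
time_s: 43.47
ee_pos: [549.2, -232.2, 165.8]
orientation: [-0.068, 0.704, 0.068, 0.704]
contact_force: [-0.2, 0.5, 0.0]
gripper_width: 37.1
time_s: 43.88
ee_pos: [511.1, -35.8, 166.0]
orientation: [-0.068, 0.704, 0.068, 0.704]
contact_force: [1.2, 0.1, -1.0]
gripper_width: 37.3
time_s: 44.3
ee_pos: [471.9, 126.6, 166.3]
orientation: [-0.069, 0.703, 0.07, 0.704]
contact_force: [0.5, -0.5, 0.1]
gripper_width: 37.3
time_s: 44.72
ee_pos: [472.8, 121.8, 165.7]
orientation: [-0.067, 0.704, 0.067, 0.704]
contact_force: [0.6, 0.5, -1.1]
gripper_width: 37.2
shift cm [ 7.17 -0.07  0.11] from [472.8 121.8 165.7]
toolx [-0. -0. -1.] jaw yaw 100.89
turn deg [-0.11 -0.02  0.01]
turn deg [1.7989e+02 1.0000e-02 3.0000e-02]
```

```bash
python3 -m crank '[{"tx":2.5,"ty":-0.07,"tz":0.1,"ax":0,"ay":0,"az":0,"hand":0},{"tx":5,"ty":-0.07,"tz":0.1,"ax":0,"ay":0,"az":0,"hand":0},{"tx":6.7,"ty":-0.07,"tz":0.1,"ax":0,"ay":0,"az":0,"hand":0},{"tx":7.2,"ty":-0.07,"tz":0.1,"ax":0,"ay":0,"az":0,"hand":0},{"tx":7.2,"ty":-0.07,"tz":0.1,"ax":0,"ay":0,"az":0,"hand":0}]'
python3 -m crank '[{"tx":0,"ty":0,"tz":0,"ax":0,"ay":0,"az":0,"hand":0},{"tx":0,"ty":0,"tz":0,"ax":0,"ay":0,"az":0,"hand":0},{"tx":0,"ty":0,"tz":0,"ax":0,"ay":0,"az":0,"hand":0},{"tx":0,"ty":0,"tz":0,"ax":0,"ay":0,"az":0,"hand":0},{"tx":0,"ty":0,"tz":0,"ax":0,"ay":0,"az":0,"hand":0}]'
python3 -c "
from h import *
im,d,c=grab('wrist')
cv2.imwrite('pics/w23c.png',cv2.resize(im[50:310,150:350,::-1],None,fx=3,fy=2.3,interpolation=cv2.INTER_CUBIC))
go([474,121.3,66],101)"
```

```text
time_s: 45.13
ee_pos: [473.2, 121.3, 92.5]
orientation: [-0.068, 0.705, 0.067, 0.703]
contact_force: [0.1, -0.9, -0.7]
gripper_width: 37.4
time_s: 45.55
ee_pos: [474.1, 122.7, 94.5]
orientation: [-0.068, 0.703, 0.068, 0.704]
contact_force: [-0.2, 0.1, -1.3]
gripper_width: 37.2
shift cm [ 2.83 -0.14 -0.02] from [473.9 122.7  94.3]
toolx [ 0.001  0.001 -1.   ] jaw yaw 101.01
turn deg [ 0.01  0.06 -0.02]
turn deg [-1.7999e+02  4.0000e-02  1.0000e-01]
```

View pics/w23c.png

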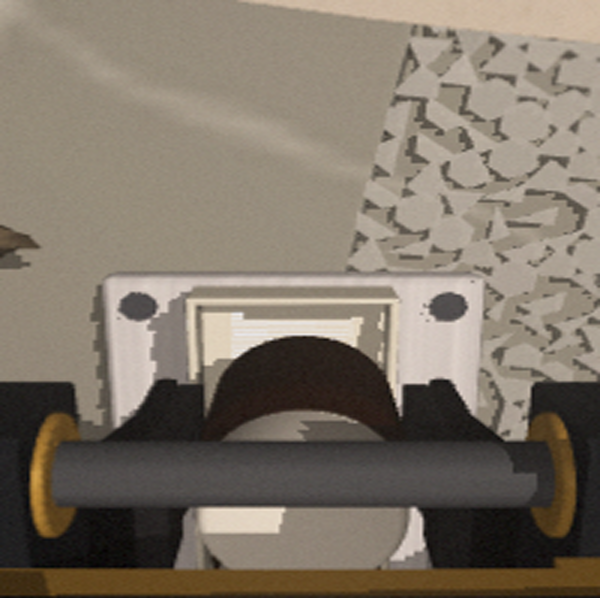

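```bash
python3 -c "
from h import *
im,d,c=load('wrist')
ax=np.array([np.cos(np.radians(10.9)),np.sin(np.radians(10.9)),0]);ay=np.array([-ax[1],ax[0],0])
P=lambda x,y:(150+x/3,50+y/2.3)
for n,p,z in (('w0',P(290,310),38),('l',P(199,335),38),('r',P(393,335),38),('v',P(302,336),55.1),('cap',P(302,410),107.1)):
  q=onplane(c,[p],z)[0]; print(n,(q@ax).round(1),(q@ay).round(1))"
```

```text
w0 470.1 29.5
l 477.9 8.4
r 477.8 53.4
v 473.1 32.2
cap 473.6 32.2
```

```bash
python3 -m crank '[{"tx":0,"ty":-0.06,"tz":0,"ax":0,"ay":0,"az":0,"hand":0},{"tx":0,"ty":-0.13,"tz":0,"ax":0,"ay":0,"az":0,"hand":0},{"tx":0.5,"ty":-0.13,"tz":0,"ax":0,"ay":0,"az":0,"hand":0},{"tx":1,"ty":-0.13,"tz":0,"ax":0,"ay":0,"az":0,"hand":0},{"tx":1.5,"ty":-0.13,"tz":0,"ax":0,"ay":0,"az":0,"hand":0}]'
python3 -m crank '[{"tx":0.5,"ty":0,"tz":0,"ax":0,"ay":0,"az":0,"hand":0},{"tx":0.9,"ty":0,"tz":0,"ax":0,"ay":0,"az":0,"hand":0},{"tx":1.2,"ty":0,"tz":0,"ax":0,"ay":0,"az":0,"hand":0},{"tx":1.3,"ty":0,"tz":0,"ax":0,"ay":0,"az":0,"hand":0},{"tx":1.3,"ty":0,"tz":0,"ax":0,"ay":0,"az":0,"hand":0}]'
python3 -m crank '[{"tx":0,"ty":0,"tz":0,"ax":0,"ay":0,"az":0,"hand":0},{"tx":0,"ty":0,"tz":0,"ax":0,"ay":0,"az":0,"hand":0},{"tx":0,"ty":0,"tz":0,"ax":0,"ay":0,"az":0,"hand":0},{"tx":0,"ty":0,"tz":0,"ax":0,"ay":0,"az":0,"hand":0},{"tx":0,"ty":0,"tz":0,"ax":0,"ay":0,"az":0,"hand":0}]'
```

```text
time_s: 46.02
ee_pos: [473.8, 121.1, 78.1]
orientation: [-0.068, 0.704, 0.068, 0.704]
contact_force: [-0.6, -0.5, -0.5]
gripper_width: 37.0
time_s: 46.43
ee_pos: [473.9, 121.1, 65.4]
orientation: [-0.068, 0.704, 0.068, 0.704]
contact_force: [-0.7, 0.4, -0.3]
gripper_width: 37.2
time_s: 46.85
ee_pos: [474.1, 121.3, 65.9]
orientation: [-0.068, 0.704, 0.068, 0.704]
contact_force: [-0.8, -0.4, -0.4]
gripper_width: 37.4
```

```bash
python3 -m crank '[{"tx":0,"ty":0,"tz":0,"ax":0,"ay":0,"az":0,"hand":75},{"tx":0,"ty":0,"tz":0,"ax":0,"ay":0,"az":0,"hand":75},{"tx":0,"ty":0,"tz":0,"ax":0,"ay":0,"az":0,"hand":75},{"tx":0,"ty":0,"tz":0,"ax":0,"ay":0,"az":0,"hand":75},{"tx":0,"ty":0,"tz":0,"ax":0,"ay":0,"az":0,"hand":75}]'
python3 -m crank '[{"tx":-1,"ty":0,"tz":0,"ax":0,"ay":0,"az":0,"hand":75},{"tx":-4,"ty":0,"tz":0,"ax":0,"ay":0,"az":0,"hand":75},{"tx":-8,"ty":0,"tz":0,"ax":0,"ay":0,"az":0,"hand":75},{"tx":-11,"ty":0,"tz":2,"ax":0,"ay":0,"az":0,"hand":100},{"tx":-13,"ty":0,"tz":5,"ax":0,"ay":0,"az":0,"hand":100}]'
python3 -m crank '[{"tx":-3,"ty":0,"tz":3,"ax":0,"ay":0,"az":0,"hand":100},{"tx":-6,"ty":0,"tz":6,"ax":0,"ay":0,"az":0,"hand":100},{"tx":-6,"ty":0,"tz":9,"ax":0,"ay":0,"az":0,"hand":100},{"tx":-6,"ty":0,"tz":12,"ax":0,"ay":0,"az":0,"hand":100},{"tx":-6,"ty":0,"tz":14,"ax":0,"ay":0,"az":0,"hand":100}]'
python3 -m crank '[{"tx":0,"ty":0,"tz":0,"ax":0,"ay":0,"az":0,"hand":100},{"tx":0,"ty":0,"tz":0,"ax":0,"ay":0,"az":0,"hand":100},{"tx":0,"ty":0,"tz":0,"ax":0,"ay":0,"az":0,"hand":100},{"tx":0,"ty":0,"tz":0,"ax":0,"ay":0,"az":0,"hand":100},{"tx":0,"ty":0,"tz":0,"ax":0,"ay":0,"az":0,"hand":100}]'
python3 -c "
from h import *
im,d,c=grab('wrist','w24.png')
grab('top','t3.png')
go([561.4,138.6,87],101)"
```

```text
time_s: 47.27
ee_pos: [474.0, 121.2, 65.8]
orientation: [-0.068, 0.704, 0.068, 0.704]
contact_force: [-0.2, 0.2, 0.7]
gripper_width: 61.2
time_s: 47.68
ee_pos: [522.9, 130.8, 200.1]
orientation: [-0.068, 0.702, 0.069, 0.705]
contact_force: [1.4, 0.8, 0.3]
gripper_width: 72.4
time_s: 48.1
ee_pos: [662.7, 157.9, 255.7]
orientation: [-0.067, 0.703, 0.068, 0.704]
contact_force: [0.6, 0.5, -0.6]
gripper_width: 86.9
time_s: 48.52
ee_pos: [659.7, 157.4, 256.4]
orientation: [-0.068, 0.704, 0.068, 0.704]
contact_force: [0.3, 0.0, 0.4]
gripper_width: 87.2
shift cm [ 16.94   0.03 -10.05] from [659.9 157.5 256.5]
toolx [ 0.001  0.    -1.   ] jaw yaw 101.02
turn deg [ 0.02  0.04 -0.01]
turn deg [-1.7998e+02  2.0000e-02  7.0000e-02]
```

View pics/w24.png

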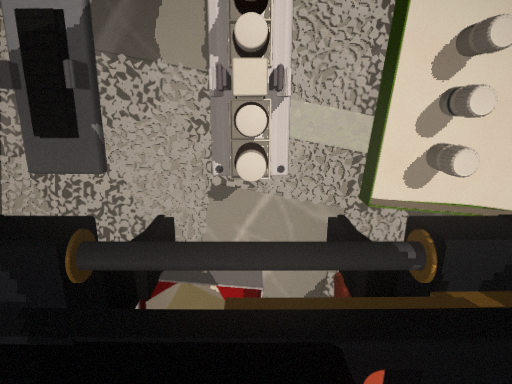

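View pics/t3.png

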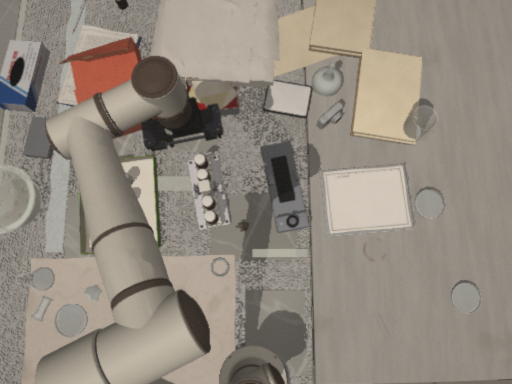

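```bash
python3 -c "
from h import *
im,d,c=load('wrist')
cv2.imwrite('pics/w24c.png',cv2.resize(im[40:190,190:310,::-1],None,fx=4,fy=4,interpolation=cv2.INTER_CUBIC))
print(onplane(c,[(250,76)],106))"
```

```text
[[563.0791     139.34189195 106.        ]]
```

View pics/w24c.png

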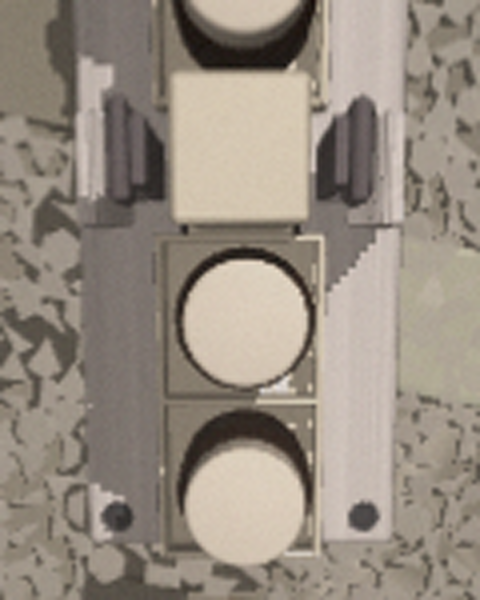

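```bash
python3 -m crank '[{"tx":2,"ty":0,"tz":-3,"ax":0,"ay":0,"az":0,"hand":100},{"tx":4,"ty":0,"tz":-6.5,"ax":0,"ay":0,"az":0,"hand":100},{"tx":6,"ty":0,"tz":-9,"ax":0,"ay":0,"az":0,"hand":100},{"tx":9,"ty":0,"tz":-10,"ax":0,"ay":0,"az":0,"hand":100},{"tx":11,"ty":0,"tz":-10,"ax":0,"ay":0,"az":0,"hand":100}]'
python3 -m crank '[{"tx":0,"ty":0,"tz":0,"ax":0,"ay":0,"az":0,"hand":100},{"tx":0,"ty":0,"tz":0,"ax":0,"ay":0,"az":0,"hand":100},{"tx":0,"ty":0,"tz":0,"ax":0,"ay":0,"az":0,"hand":100},{"tx":0,"ty":0,"tz":0,"ax":0,"ay":0,"az":0,"hand":100},{"tx":0,"ty":0,"tz":0,"ax":0,"ay":0,"az":0,"hand":100}]'
python3 -c "
from h import *
im,d,c=grab('wrist','w25.png')
go([561.6,138.5,87],101)"
```

```text
time_s: 49.03
ee_pos: [558.7, 137.5, 145.0]
orientation: [-0.068, 0.705, 0.068, 0.703]
contact_force: [0.8, -1.0, -0.8]
gripper_width: 86.6
time_s: 49.45
ee_pos: [563.4, 138.9, 147.3]
orientation: [-0.067, 0.703, 0.068, 0.705]
contact_force: [0.4, 0.3, 0.5]
gripper_width: 87.1
shift cm [ 5.99  0.   -0.18] from [563.2 138.7 146.9]
toolx [ 0.002  0.001 -1.   ] jaw yaw 101.0
turn deg [ 0.    0.13 -0.04]
turn deg [-1.8e+02  6.0e-02  2.1e-01]
```

View pics/w25.png

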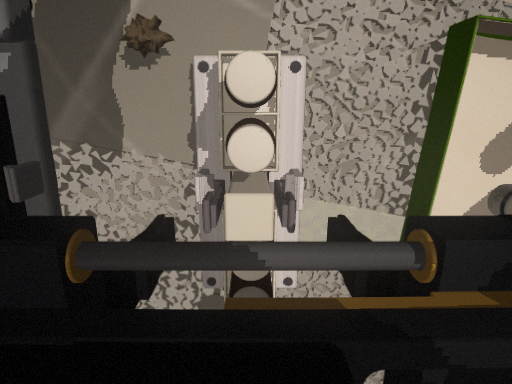

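```bash
python3 -m crank '[{"tx":2,"ty":0,"tz":-0.15,"ax":0,"ay":0,"az":0,"hand":100},{"tx":4,"ty":0,"tz":-0.15,"ax":0,"ay":0,"az":0,"hand":100},{"tx":5.3,"ty":0,"tz":-0.15,"ax":0,"ay":0,"az":0,"hand":100},{"tx":5.9,"ty":0,"tz":-0.15,"ax":0,"ay":0,"az":0,"hand":100},{"tx":5.9,"ty":0,"tz":-0.15,"ax":0,"ay":0,"az":0,"hand":100}]'
python3 -m crank '[{"tx":0,"ty":0,"tz":0,"ax":0,"ay":0,"az":0,"hand":100},{"tx":0,"ty":0,"tz":0,"ax":0,"ay":0,"az":0,"hand":80},{"tx":0,"ty":0,"tz":0,"ax":0,"ay":0,"az":0,"hand":75},{"tx":0,"ty":0,"tz":0,"ax":0,"ay":0,"az":0,"hand":75},{"tx":0,"ty":0,"tz":0,"ax":0,"ay":0,"az":0,"hand":75}]'
python3 -c "
from h import *
im,d,c=grab('wrist','w26.png')
go([561.6,138.5,87],101)"
```

```text
time_s: 49.92
ee_pos: [560.4, 137.8, 85.7]
orientation: [-0.068, 0.705, 0.067, 0.703]
contact_force: [-1.0, -0.5, -0.1]
gripper_width: 87.1
time_s: 50.33
ee_pos: [561.2, 138.3, 87.4]
orientation: [-0.068, 0.703, 0.068, 0.704]
contact_force: [-1.1, -0.4, 1.0]
gripper_width: 69.1
shift cm [0.03 0.02 0.06] from [561.1 138.2  87.3]
toolx [ 0.001  0.    -1.   ] jaw yaw 101.01
turn deg [ 0.01  0.05 -0.02]
turn deg [-1.7999e+02  3.0000e-02  8.0000e-02]
```

View pics/w26.png

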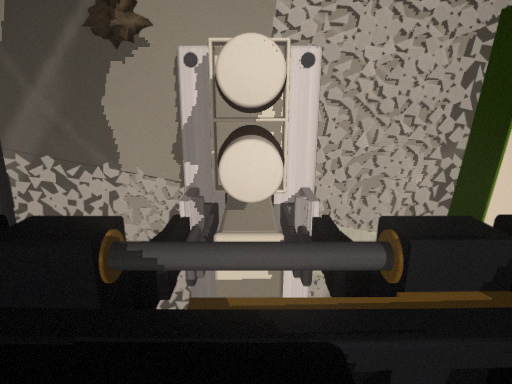

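```bash
python3 -m crank '[{"tx":0,"ty":0,"tz":0,"ax":0,"ay":0,"az":0,"hand":0},{"tx":0,"ty":0,"tz":0,"ax":0,"ay":0,"az":0,"hand":0},{"tx":0,"ty":0,"tz":0,"ax":0,"ay":0,"az":0,"hand":0},{"tx":0,"ty":0,"tz":0,"ax":0,"ay":0,"az":0,"hand":0},{"tx":0,"ty":0,"tz":0,"ax":0,"ay":0,"az":0,"hand":0}]'
python3 -m crank '[{"tx":0,"ty":0,"tz":0,"ax":0,"ay":0,"az":0,"hand":0},{"tx":0,"ty":0,"tz":0,"ax":0,"ay":0,"az":0,"hand":0},{"tx":0,"ty":0,"tz":0,"ax":0,"ay":0,"az":0,"hand":0},{"tx":0,"ty":0,"tz":0,"ax":0,"ay":0,"az":0,"hand":0},{"tx":0,"ty":0,"tz":0,"ax":0,"ay":0,"az":0,"hand":0}]'
python3 -c "
from h import *
go([561.6,138.5,87],101);s=manip.get_state();print(s['contact_force'],s['wrist_torque'])"
```

```text
time_s: 50.8
ee_pos: [561.0, 137.9, 87.5]
orientation: [-0.068, 0.704, 0.068, 0.704]
contact_force: [-1.7, -1.6, 5.7]
gripper_width: 47.4
time_s: 51.22
ee_pos: [561.0, 137.9, 87.5]
orientation: [-0.068, 0.704, 0.068, 0.704]
contact_force: [-0.8, -1.2, 5.5]
gripper_width: 47.3
shift cm [0.05 0.05 0.07] from [561.  137.9  87.5]
toolx [ 0. -0. -1.] jaw yaw 101.02
turn deg [0.02 0.02 0.02]
turn deg [-1.7998e+02 -3.0000e-02  3.0000e-02]
[-0.78776718 -1.23124715  5.49677107] [-0.30563329  0.40805319  0.00923477]
```

```bash
python3 -m crank '[{"tx":-0.3,"ty":0,"tz":0,"ax":0,"ay":0,"az":0,"hand":0},{"tx":-0.7,"ty":0,"tz":0,"ax":0,"ay":0,"az":0,"hand":0},{"tx":-1.2,"ty":0,"tz":0,"ax":0,"ay":0,"az":0,"hand":0},{"tx":-1.7,"ty":0,"tz":0,"ax":0,"ay":0,"az":0,"hand":0},{"tx":-2.2,"ty":0,"tz":0,"ax":0,"ay":0,"az":0,"hand":0}]'
python3 -m crank '[{"tx":-0.5,"ty":0,"tz":0,"ax":0,"ay":0,"az":0,"hand":0},{"tx":-1,"ty":0,"tz":0,"ax":0,"ay":0,"az":0,"hand":0},{"tx":-1.4,"ty":0,"tz":0,"ax":0,"ay":0,"az":0,"hand":0},{"tx":-1.8,"ty":0,"tz":0,"ax":0,"ay":0,"az":0,"hand":0},{"tx":-2,"ty":0,"tz":0,"ax":0,"ay":0,"az":0,"hand":0}]'
python3 -c "
from h import *
im,d,c=grab('wrist','w27.png'); grab('scene','s3.png')
s=manip.get_state();print(s['contact_force'],s['wrist_torque'])"
```

```text
time_s: 51.63
ee_pos: [560.5, 138.1, 108.7]
orientation: [-0.068, 0.704, 0.068, 0.703]
contact_force: [0.1, -0.2, -5.7]
gripper_width: 47.0
time_s: 52.05
ee_pos: [561.1, 138.2, 129.5]
orientation: [-0.068, 0.704, 0.068, 0.704]
contact_force: [1.1, 0.3, -5.7]
gripper_width: 47.4
[-0.02750232 -0.11923312 -5.74072102] [-0.02660235  0.00399974 -0.01983842]
```

View pics/w27.png

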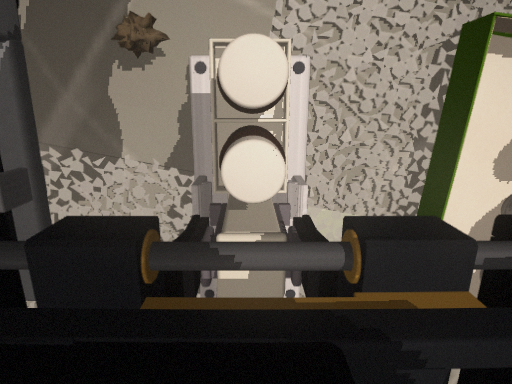

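View pics/s3.png

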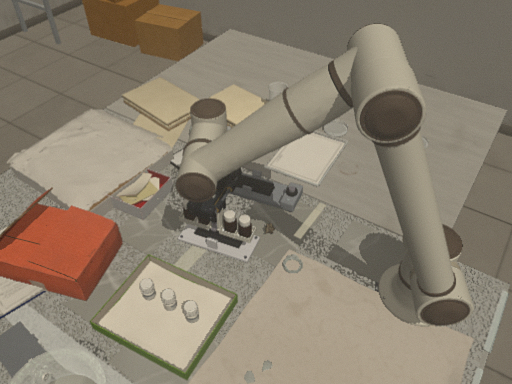

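```bash
python3 -m crank '[{"tx":-0.5,"ty":0,"tz":0,"ax":0,"ay":0,"az":0,"hand":0},{"tx":-1.5,"ty":-0.4,"tz":0,"ax":0,"ay":0,"az":0,"hand":0},{"tx":-2.5,"ty":-1.2,"tz":0,"ax":0,"ay":0,"az":0,"hand":0},{"tx":-3.2,"ty":-2.6,"tz":0,"ax":0,"ay":0,"az":0,"hand":0},{"tx":-3.5,"ty":-4,"tz":0,"ax":0,"ay":0,"az":0,"hand":0}]'
python3 -c "
from h import *
go([596.8,-97.2,165],100.7)"
```

```text
time_s: 52.57
ee_pos: [569.7, 98.0, 166.0]
orientation: [-0.068, 0.703, 0.068, 0.705]
contact_force: [1.1, -0.3, -5.8]
gripper_width: 47.5
shift cm [  0.09 -19.67  -1.08] from [569.7  98.  166. ]
toolx [ 0.003  0.001 -1.   ] jaw yaw 101.06
turn deg [ 0.36  0.21 -0.01]
turn deg [-1.7964e+02  2.0000e-02  3.2000e-01]
```

```bash
python3 -m crank '[{"tx":0,"ty":-2,"tz":0,"ax":0.1,"ay":0,"az":0,"hand":0},{"tx":0,"ty":-4.2,"tz":-0.2,"ax":0.2,"ay":0,"az":0,"hand":0},{"tx":0,"ty":-6.6,"tz":-0.4,"ax":0.3,"ay":0,"az":0,"hand":0},{"tx":0,"ty":-9,"tz":-0.5,"ax":0.3,"ay":0,"az":0,"hand":0},{"tx":0,"ty":-11.4,"tz":-0.7,"ax":0.3,"ay":0,"az":0,"hand":0}]'
python3 -m crank '[{"tx":0,"ty":-2.2,"tz":0,"ax":0,"ay":0,"az":0,"hand":0},{"tx":0,"ty":-4.2,"tz":-0.1,"ax":0,"ay":0,"az":0,"hand":0},{"tx":0,"ty":-6,"tz":-0.2,"ax":0,"ay":0,"az":0,"hand":0},{"tx":0,"ty":-7.4,"tz":-0.3,"ax":0,"ay":0,"az":0,"hand":0},{"tx":0,"ty":-8,"tz":-0.3,"ax":0,"ay":0,"az":0,"hand":0}]'
python3 -m crank '[{"tx":0,"ty":0,"tz":0,"ax":0,"ay":0,"az":0,"hand":0},{"tx":0,"ty":0,"tz":0,"ax":0,"ay":0,"az":0,"hand":0},{"tx":0,"ty":0,"tz":0,"ax":0,"ay":0,"az":0,"hand":0},{"tx":0,"ty":0,"tz":0,"ax":0,"ay":0,"az":0,"hand":0},{"tx":0,"ty":0,"tz":0,"ax":0,"ay":0,"az":0,"hand":0}]'
python3 -c "
from h import *
grab('wrist','w28.png');grab('top','t4.png');grab('scene','s4.png')
go([596.8,-97.2,165],100.7)"
```

```text
time_s: 52.98
ee_pos: [583.3, -17.0, 164.1]
orientation: [-0.066, 0.704, 0.066, 0.704]
contact_force: [-0.3, -0.1, -5.8]
gripper_width: 47.2
time_s: 53.4
ee_pos: [594.9, -96.5, 163.8]
orientation: [-0.065, 0.704, 0.065, 0.704]
contact_force: [-0.0, -0.1, -6.3]
gripper_width: 47.4
time_s: 53.82
ee_pos: [595.3, -92.6, 163.8]
orientation: [-0.066, 0.704, 0.066, 0.704]
contact_force: [-0.7, 0.4, -5.0]
gripper_width: 47.2
shift cm [-0.12 -0.44  0.07] from [595.3 -93.  163.8]
toolx [ 0.  0. -1.] jaw yaw 100.76
turn deg [ 0.06  0.   -0.  ]
turn deg [-1.7994e+02  0.0000e+00  1.0000e-02]
```

View pics/w28.png

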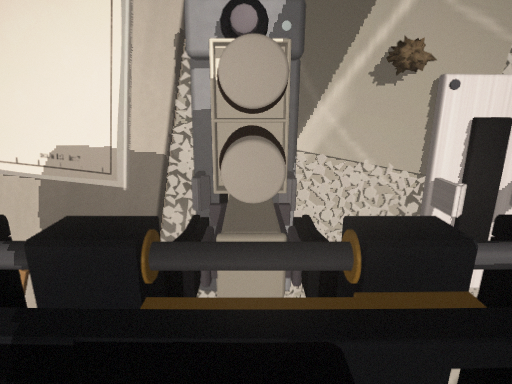

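Run:
```python
from h import *
im,d,c=load('wrist')
print(c['K'])
cv2.imwrite('pics/w28c.png',cv2.resize(im[0:215,170:320,::-1],None,fx=4,fy=2.7,interpolation=cv2.INTER_CUBIC))
P=cloud(c,d)
for u,v in [(200,120),(200,150),(296,120),(296,90),(200,40)]: print(P[v,u].round(1))
```

```text
[[305.79442774   0.         250.62955249]
 [  0.         305.79442774 187.36224264]
 [  0.           0.           1.        ]]
[ 545.9 -148.5   21.8]
[ 573.8 -144.6   20. ]
[529.3 -60.7  19.6]
[503.2 -66.8  21. ]
[ 481.  -155.3   39.6]
```

View pics/w28c.png

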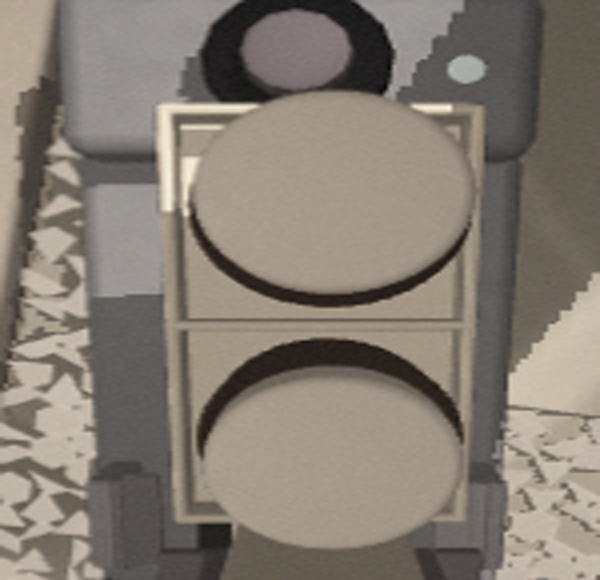

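View pics/t4.png

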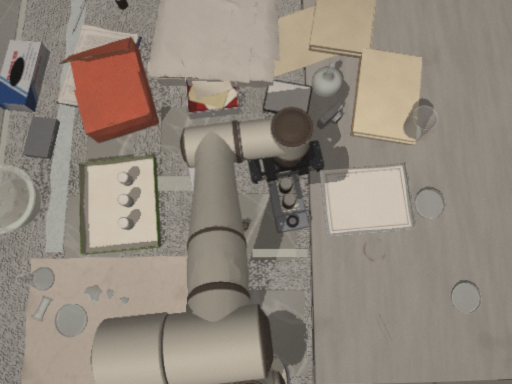

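```bash
python3 -m crank '[{"tx":0,"ty":-0.2,"tz":0.05,"ax":0,"ay":0,"az":0,"hand":0},{"tx":0.7,"ty":-0.47,"tz":0.1,"ax":0,"ay":0,"az":0,"hand":0},{"tx":1.7,"ty":-0.47,"tz":0.1,"ax":0,"ay":0,"az":0,"hand":0},{"tx":2.6,"ty":-0.47,"tz":0.1,"ax":0,"ay":0,"az":0,"hand":0},{"tx":3.3,"ty":-0.47,"tz":0.1,"ax":0,"ay":0,"az":0,"hand":0}]'
python3 -m crank '[{"tx":0,"ty":0,"tz":0,"ax":0,"ay":0,"az":0,"hand":0},{"tx":0,"ty":0,"tz":0,"ax":0,"ay":0,"az":0,"hand":0},{"tx":0,"ty":0,"tz":0,"ax":0,"ay":0,"az":0,"hand":0},{"tx":0,"ty":0,"tz":0,"ax":0,"ay":0,"az":0,"hand":0},{"tx":0,"ty":0,"tz":0,"ax":0,"ay":0,"az":0,"hand":0}]'
python3 - <<'E'
from h import *
im,d,c=grab('wrist','w29.png')
cv2.imwrite('pics/w29c.png',cv2.resize(im[0:215,170:320,::-1],None,fx=4,fy=2.7,interpolation=cv2.INTER_CUBIC))
go([596.8,-97.2,125],100.7)
E
```

```text
time_s: 54.38
ee_pos: [596.1, -98.1, 128.6]
orientation: [-0.066, 0.705, 0.066, 0.703]
contact_force: [-0.4, -0.2, -5.9]
gripper_width: 47.3
time_s: 54.8
ee_pos: [597.5, -98.0, 131.3]
orientation: [-0.066, 0.704, 0.066, 0.704]
contact_force: [0.3, 0.6, -6.3]
gripper_width: 47.4
shift cm [ 0.63  0.08 -0.05] from [597.4 -97.9 131.3]
toolx [ 0.001  0.    -1.   ] jaw yaw 100.71
turn deg [0.01 0.06 0.01]
turn deg [-1.7999e+02 -1.0000e-02  9.0000e-02]
```

View pics/w29c.png

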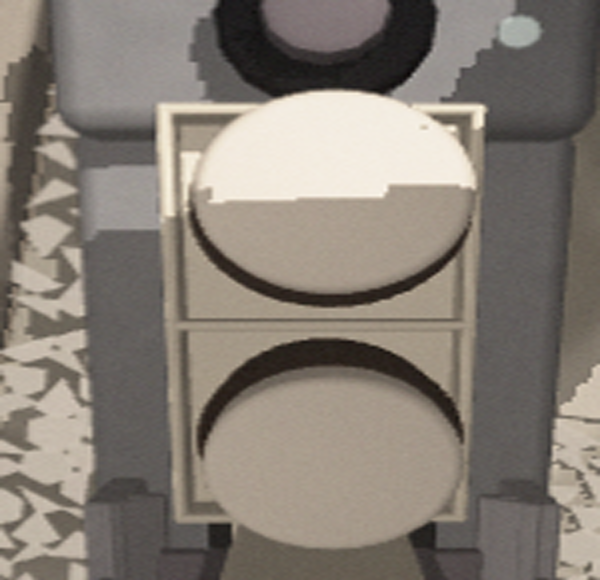

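```bash
python3 -c "
from h import *
im,d,c=load('wrist')
ax=np.array([np.cos(np.radians(10.7)),np.sin(np.radians(10.7)),0]);ay=np.array([-ax[1],ax[0],0])
P=lambda x,y:(170+x/4,y/2.7)
for n,p,z in (('block',P(120,137),52),('cas_end',P(324,104),81.8),('btn',P(325,10),61),('catchL',P(126,510),54),('catchR',P(520,510),54),('casL',P(170,300),81.8),('casR',P(478,300),81.8),('mL',P(86,300),20),('mR',P(563,300),20)):
  q=onplane(c,[p],z)[0]; print(n,(q@ax).round(1),(q@ay).round(1))
t=np.array([597.4,-97.9,0]);print(t@ax,t@ay)"
```

```text
block 460.7 -240.8
cas_end 458.8 -205.7
btn 434.0 -205.5
catchL 558.8 -243.3
catchR 558.8 -168.2
casL 500.8 -229.8
casR 500.8 -181.5
mL 501.7 -254.6
mR 501.6 -156.4
568.8361230089077 -207.11502881296374
```

```bash
python3 -m crank '[{"tx":0.5,"ty":0,"tz":0,"ax":0,"ay":0,"az":0,"hand":0},{"tx":1.2,"ty":0,"tz":0,"ax":0,"ay":0,"az":0,"hand":0},{"tx":1.8,"ty":0,"tz":0,"ax":0,"ay":0,"az":0,"hand":0},{"tx":2.2,"ty":0,"tz":0,"ax":0,"ay":0,"az":0,"hand":0},{"tx":2.3,"ty":0,"tz":0,"ax":0,"ay":0,"az":0,"hand":0}]'
python3 -m crank '[{"tx":0.2,"ty":0,"tz":0,"ax":0,"ay":0,"az":0,"hand":0},{"tx":0.5,"ty":0,"tz":0,"ax":0,"ay":0,"az":0,"hand":0},{"tx":0.8,"ty":0,"tz":0,"ax":0,"ay":0,"az":0,"hand":0},{"tx":1.0,"ty":0,"tz":0,"ax":0,"ay":0,"az":0,"hand":0},{"tx":1.2,"ty":0,"tz":0,"ax":0,"ay":0,"az":0,"hand":0}]'
python3 -m crank '[{"tx":0,"ty":0,"tz":0,"ax":0,"ay":0,"az":0,"hand":0},{"tx":0,"ty":0,"tz":0,"ax":0,"ay":0,"az":0,"hand":0},{"tx":0,"ty":0,"tz":0,"ax":0,"ay":0,"az":0,"hand":0},{"tx":0,"ty":0,"tz":0,"ax":0,"ay":0,"az":0,"hand":0},{"tx":0,"ty":0,"tz":0,"ax":0,"ay":0,"az":0,"hand":0}]'
```

```text
time_s: 55.27
ee_pos: [596.5, -98.0, 106.2]
orientation: [-0.066, 0.705, 0.066, 0.703]
contact_force: [0.3, -0.6, -5.0]
gripper_width: 47.2
time_s: 55.68
ee_pos: [597.3, -98.1, 96.4]
orientation: [-0.066, 0.704, 0.066, 0.704]
contact_force: [-1.7, -0.7, 0.7]
gripper_width: 47.5
time_s: 56.1
ee_pos: [597.3, -98.1, 96.1]
orientation: [-0.066, 0.704, 0.066, 0.704]
contact_force: [-2.6, -0.2, 2.3]
gripper_width: 47.5
```

```bash
python3 -m crank '[{"tx":0.1,"ty":0,"tz":0,"ax":0,"ay":0,"az":0,"hand":0},{"tx":0.2,"ty":0,"tz":0,"ax":0,"ay":0,"az":0,"hand":0},{"tx":0.3,"ty":0,"tz":0,"ax":0,"ay":0,"az":0,"hand":0},{"tx":0.4,"ty":0,"tz":0,"ax":0,"ay":0,"az":0,"hand":0},{"tx":0.45,"ty":0,"tz":0,"ax":0,"ay":0,"az":0,"hand":0}]'
python3 -m crank '[{"tx":0,"ty":0,"tz":0,"ax":0,"ay":0,"az":0,"hand":0},{"tx":0,"ty":0,"tz":0,"ax":0,"ay":0,"az":0,"hand":0},{"tx":0,"ty":0,"tz":0,"ax":0,"ay":0,"az":0,"hand":0},{"tx":0,"ty":0,"tz":0,"ax":0,"ay":0,"az":0,"hand":0},{"tx":0,"ty":0,"tz":0,"ax":0,"ay":0,"az":0,"hand":0}]'
```

```text
time_s: 56.52
ee_pos: [597.4, -98.2, 92.4]
orientation: [-0.066, 0.704, 0.066, 0.704]
contact_force: [-5.7, -0.4, 10.1]
gripper_width: 47.8
time_s: 56.93
ee_pos: [597.4, -98.2, 92.5]
orientation: [-0.066, 0.704, 0.066, 0.704]
contact_force: [-4.8, -0.9, 7.3]
gripper_width: 47.6
```

```bash
python3 -m crank '[{"tx":0.1,"ty":0,"tz":0,"ax":0,"ay":0,"az":0,"hand":0},{"tx":0.2,"ty":0,"tz":0,"ax":0,"ay":0,"az":0,"hand":0},{"tx":0.2,"ty":0,"tz":0,"ax":0,"ay":0,"az":0,"hand":0},{"tx":0.2,"ty":0,"tz":0,"ax":0,"ay":0,"az":0,"hand":0},{"tx":0.2,"ty":0,"tz":0,"ax":0,"ay":0,"az":0,"hand":0}]'
```

```text
time_s: 57.35
ee_pos: [597.5, -98.2, 92.3]
orientation: [-0.067, 0.703, 0.066, 0.705]
contact_force: [-8.1, -0.1, 16.0]
gripper_width: 47.6
```

```bash
python3 -m crank '[{"tx":0,"ty":0,"tz":0,"ax":0,"ay":0,"az":0,"hand":100},{"tx":0,"ty":0,"tz":0,"ax":0,"ay":0,"az":0,"hand":100},{"tx":0,"ty":0,"tz":0,"ax":0,"ay":0,"az":0,"hand":100},{"tx":0,"ty":0,"tz":0,"ax":0,"ay":0,"az":0,"hand":100},{"tx":0,"ty":0,"tz":0,"ax":0,"ay":0,"az":0,"hand":100}]'
python3 -m crank '[{"tx":0,"ty":0,"tz":0,"ax":0,"ay":0,"az":0,"hand":100},{"tx":0,"ty":0,"tz":0,"ax":0,"ay":0,"az":0,"hand":100},{"tx":0,"ty":0,"tz":0,"ax":0,"ay":0,"az":0,"hand":100},{"tx":0,"ty":0,"tz":0,"ax":0,"ay":0,"az":0,"hand":100},{"tx":0,"ty":0,"tz":0,"ax":0,"ay":0,"az":0,"hand":100}]'
python3 - <<'E'
from h import *
im,d,c=grab('wrist','w30.png')
E
```

```text
time_s: 57.77
ee_pos: [598.2, -97.7, 89.3]
orientation: [-0.066, 0.703, 0.066, 0.705]
contact_force: [-0.7, -0.2, -0.3]
gripper_width: 73.3
time_s: 58.18
ee_pos: [597.2, -97.9, 89.0]
orientation: [-0.066, 0.704, 0.066, 0.704]
contact_force: [0.7, -0.0, 0.6]
gripper_width: 86.9
```

View pics/w30.png

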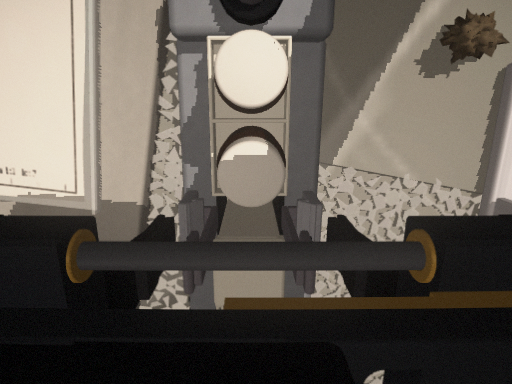

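Released and level. Lift clear and inspect.

```bash
python3 -m crank '[{"tx":-2,"ty":0,"tz":0,"ax":0,"ay":0,"az":0,"hand":100},{"tx":-5,"ty":0,"tz":0,"ax":0,"ay":0,"az":0,"hand":100},{"tx":-8,"ty":0,"tz":1,"ax":0,"ay":0,"az":0,"hand":100},{"tx":-11,"ty":0,"tz":3,"ax":0,"ay":0,"az":0,"hand":100},{"tx":-13,"ty":0,"tz":5,"ax":0,"ay":0,"az":0,"hand":100}]'
python3 -m crank '[{"tx":0,"ty":0,"tz":2,"ax":0,"ay":0,"az":0,"hand":100},{"tx":0,"ty":0,"tz":3,"ax":0,"ay":0,"az":0,"hand":100},{"tx":0,"ty":0,"tz":3,"ax":0,"ay":0,"az":0,"hand":100},{"tx":0,"ty":0,"tz":3,"ax":0,"ay":0,"az":0,"hand":100},{"tx":0,"ty":0,"tz":3,"ax":0,"ay":0,"az":0,"hand":100}]'
python3 - <<'E'
from h import *
im,d,c=grab('wrist','w31.png')
cv2.imwrite('pics/w31c.png',cv2.resize(im[0:215,150:350,::-1],None,fx=3.5,fy=2.7,interpolation=cv2.INTER_CUBIC))
P=cloud(c,d)
print(manip.get_state()['ee_pos'])
for u,v in [(251,125),(251,70),(251,100),(250,180)]: print(P[v-2:v+3,u-2:u+3].reshape(-1,3).mean(0).round(1))
E
```

```text
time_s: 58.65
ee_pos: [647.5, -88.9, 223.5]
orientation: [-0.066, 0.702, 0.066, 0.706]
contact_force: [1.5, -0.3, -0.2]
gripper_width: 87.0
time_s: 59.07
ee_pos: [674.9, -83.3, 218.6]
orientation: [-0.066, 0.705, 0.066, 0.703]
contact_force: [-0.5, -0.4, 1.2]
gripper_width: 87.1
[674.8339652  -83.32643036 218.92720383]
[621.5 -91.6  64.6]
[ 574.8 -100.5   89.5]
[599.9 -95.7 123.4]
[670.3 -83.3  86.9]
```

View pics/w31c.png

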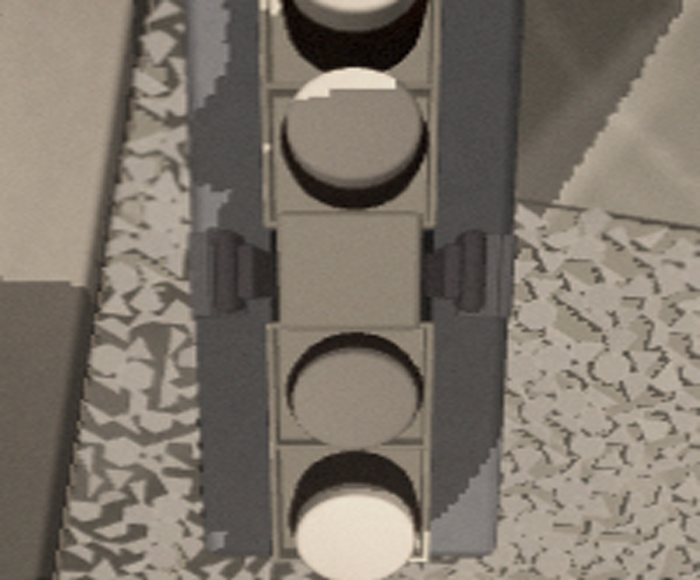

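Run:
```python
from h import *
im,d,c=load('wrist')
P=cloud(c,d)
for u,v in [(250,52),(251,148),(251,198),(250,90),(250,100),(250,110),(240,100),(262,100),(195,150),(300,150),(250,2)]: 
  q=P[v-2:v+3,u-2:u+3].reshape(-1,3); print(u,v,q.mean(0).round(1),q[:,2].std().round(1))
```

```text
250 52 [ 562.4 -103.6   99.3] 0.8
251 148 [639.1 -88.3  99.4] 0.6
251 198 [683.8 -79.8  99.3] 0.5
250 90 [592.3 -98.  113.5] 0.7
250 100 [600.  -96.5 123.4] 49.6
250 110 [607.4 -95.1 113.5] 0.6
240 100 [ 601.3 -104.4  113.5] 0.7
262 100 [598.  -87.2 113.4] 0.7
195 150 [ 666.8 -151.8   -2.2] 1.5
300 150 [643.1 -27.2  -1.5] 1.1
250 2 [ 526.  -110.5   98.3] 1.1
```

```bash
python3 -c "
from h import *
go([505,-115.2,170],100.7)"
```

```text
shift cm [  4.91   0.02 -17.27] from [674.8 -83.3 218.9]
toolx [-0.001 -0.    -1.   ] jaw yaw 100.69
turn deg [-0.01 -0.07 -0.01]
turn deg [ 1.7999e+02 -1.0000e-02  1.1000e-01]
```

```bash
python3 -m crank '[{"tx":0,"ty":0,"tz":-2.5,"ax":0,"ay":0,"az":0,"hand":100},{"tx":0,"ty":0,"tz":-6,"ax":0,"ay":0,"az":0,"hand":60},{"tx":0,"ty":0,"tz":-10,"ax":0,"ay":0,"az":0,"hand":0},{"tx":2,"ty":0,"tz":-13.5,"ax":0,"ay":0,"az":0,"hand":0},{"tx":4,"ty":0,"tz":-16.5,"ax":0,"ay":0,"az":0,"hand":0}]'
python3 -m crank '[{"tx":0.8,"ty":0,"tz":-0.8,"ax":0,"ay":0,"az":0,"hand":0},{"tx":0.8,"ty":0,"tz":-0.8,"ax":0,"ay":0,"az":0,"hand":0},{"tx":0.8,"ty":0,"tz":-0.8,"ax":0,"ay":0,"az":0,"hand":0},{"tx":0.8,"ty":0,"tz":-0.8,"ax":0,"ay":0,"az":0,"hand":0},{"tx":0.8,"ty":0,"tz":-0.8,"ax":0,"ay":0,"az":0,"hand":0}]'
python3 -m crank '[{"tx":0,"ty":0,"tz":0,"ax":0,"ay":0,"az":0,"hand":0},{"tx":0,"ty":0,"tz":0,"ax":0,"ay":0,"az":0,"hand":0},{"tx":0,"ty":0,"tz":0,"ax":0,"ay":0,"az":0,"hand":0},{"tx":0,"ty":0,"tz":0,"ax":0,"ay":0,"az":0,"hand":0},{"tx":0,"ty":0,"tz":0,"ax":0,"ay":0,"az":0,"hand":0}]'
python3 - <<'E'
from h import *
im,d,c=grab('wrist','w32.png')
P=cloud(c,d)
go([460.8,-123.8,90],100.7)
E
```

```text
time_s: 59.53
ee_pos: [511.2, -114.3, 180.2]
orientation: [-0.066, 0.703, 0.066, 0.705]
contact_force: [-0.2, -0.3, -0.8]
gripper_width: 68.1
time_s: 59.95
ee_pos: [507.5, -115.1, 172.2]
orientation: [-0.066, 0.703, 0.066, 0.705]
contact_force: [0.3, -0.7, 0.1]
gripper_width: 34.7
time_s: 60.37
ee_pos: [505.9, -115.2, 171.2]
orientation: [-0.066, 0.704, 0.066, 0.704]
contact_force: [-0.2, -2.0, 0.2]
gripper_width: 3.7
shift cm [ 8.12 -0.   -4.59] from [ 505.9 -115.2  171.2]
toolx [-0. -0. -1.] jaw yaw 100.71
turn deg [ 0.01 -0.    0.  ]
turn deg [-1.7999e+02 -0.0000e+00 -1.0000e-02]
```

View pics/w32.png

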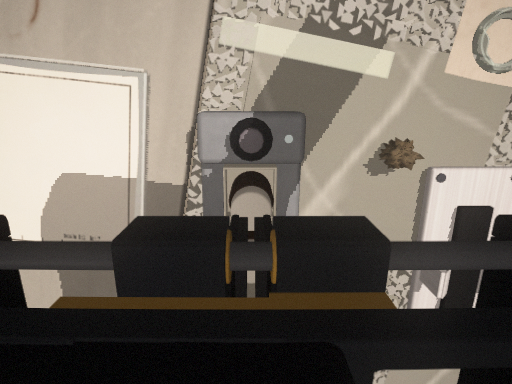

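Run:
```python
from h import *
im,d,c=load('wrist'); P=cloud(c,d)
print(onplane(c,[(251,138)],61))
for u,v in [(251,138),(235,138),(268,138),(251,123),(215,138)]:
  q=P[v-1:v+2,u-1:u+2].reshape(-1,3); print(u,v,q.mean(0).round(1))
```

```text
[[ 460.88789957 -122.04548167   61.        ]]
251 138 [ 460.9 -122.    60.9]
235 138 [ 464.4 -135.5   51.2]
268 138 [ 459.1 -107.3   51.2]
251 123 [ 449.2 -124.2   51.7]
215 138 [ 469.  -153.7   39.7]
```

```bash
python3 -m crank '[{"tx":0,"ty":0,"tz":-2,"ax":0,"ay":0,"az":0,"hand":0},{"tx":1.5,"ty":0,"tz":-4.2,"ax":0,"ay":0,"az":0,"hand":0},{"tx":4.5,"ty":0,"tz":-4.65,"ax":0,"ay":0,"az":0,"hand":0},{"tx":7,"ty":0,"tz":-4.65,"ax":0,"ay":0,"az":0,"hand":0},{"tx":8,"ty":0,"tz":-4.65,"ax":0,"ay":0,"az":0,"hand":0}]'
python3 -m crank '[{"tx":0,"ty":0,"tz":0,"ax":0,"ay":0,"az":0,"hand":0},{"tx":0,"ty":0,"tz":0,"ax":0,"ay":0,"az":0,"hand":0},{"tx":0,"ty":0,"tz":0,"ax":0,"ay":0,"az":0,"hand":0},{"tx":0,"ty":0,"tz":0,"ax":0,"ay":0,"az":0,"hand":0},{"tx":0,"ty":0,"tz":0,"ax":0,"ay":0,"az":0,"hand":0}]'
python3 -c "
from h import *
go([460.3,-123.8,70],100.7); grab('wrist','w33.png')"
```

```text
time_s: 60.83
ee_pos: [457.6, -124.0, 88.7]
orientation: [-0.065, 0.706, 0.066, 0.702]
contact_force: [-0.2, 0.3, -0.2]
gripper_width: 0.0
time_s: 61.25
ee_pos: [460.9, -123.8, 92.3]
orientation: [-0.066, 0.703, 0.066, 0.705]
contact_force: [0.5, -0.3, 0.1]
gripper_width: 0.2
shift cm [ 2.23  0.02 -0.06] from [ 460.9 -123.8   92.3]
toolx [ 0.002  0.    -1.   ] jaw yaw 100.72
turn deg [0.02 0.13 0.02]
turn deg [-1.7998e+02 -3.0000e-02  2.1000e-01]
```

View pics/w33.png

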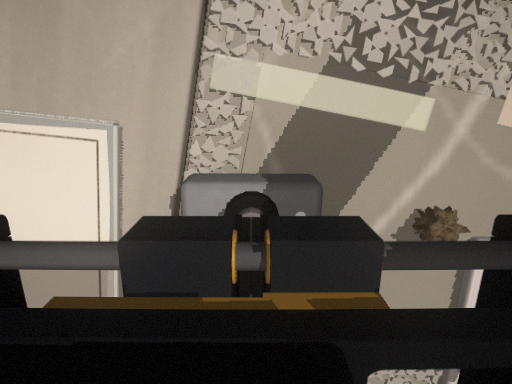

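Aligned with the button (about (251,215)). Press.

```bash
python3 -m crank '[{"tx":0.6,"ty":0,"tz":0,"ax":0,"ay":0,"az":0,"hand":0},{"tx":1.1,"ty":0,"tz":0,"ax":0,"ay":0,"az":0,"hand":0},{"tx":1.5,"ty":0,"tz":0,"ax":0,"ay":0,"az":0,"hand":0},{"tx":1.8,"ty":0,"tz":0,"ax":0,"ay":0,"az":0,"hand":0},{"tx":2.0,"ty":0,"tz":0,"ax":0,"ay":0,"az":0,"hand":0}]'
python3 -m crank '[{"tx":0.1,"ty":0,"tz":0,"ax":0,"ay":0,"az":0,"hand":0},{"tx":0.2,"ty":0,"tz":0,"ax":0,"ay":0,"az":0,"hand":0},{"tx":0.3,"ty":0,"tz":0,"ax":0,"ay":0,"az":0,"hand":0},{"tx":0.4,"ty":0,"tz":0,"ax":0,"ay":0,"az":0,"hand":0},{"tx":0.4,"ty":0,"tz":0,"ax":0,"ay":0,"az":0,"hand":0}]'
```

```text
time_s: 61.72
ee_pos: [459.8, -123.9, 70.9]
orientation: [-0.066, 0.704, 0.066, 0.704]
contact_force: [-2.2, 1.0, 4.5]
gripper_width: 0.6
time_s: 62.13
ee_pos: [459.9, -123.9, 70.0]
orientation: [-0.067, 0.704, 0.066, 0.704]
contact_force: [-8.0, 4.1, 24.5]
gripper_width: 0.5
```

```bash
python3 -m crank '[{"tx":-0.5,"ty":0,"tz":0,"ax":0,"ay":0,"az":0,"hand":0},{"tx":-2,"ty":0,"tz":0,"ax":0,"ay":0,"az":0,"hand":0},{"tx":-5,"ty":0,"tz":0,"ax":0,"ay":0,"az":0,"hand":0},{"tx":-9,"ty":0,"tz":0,"ax":0,"ay":0,"az":0,"hand":0},{"tx":-13,"ty":0,"tz":0,"ax":0,"ay":0,"az":0,"hand":0}]'
python3 -m crank '[{"tx":-4,"ty":0,"tz":3,"ax":0,"ay":0,"az":0,"hand":20},{"tx":-7,"ty":0,"tz":7,"ax":0,"ay":0,"az":0,"hand":20},{"tx":-7,"ty":0,"tz":11,"ax":0,"ay":0,"az":0,"hand":20},{"tx":-7,"ty":0,"tz":15,"ax":0,"ay":0,"az":0,"hand":20},{"tx":-7,"ty":0,"tz":18,"ax":0,"ay":0,"az":0,"hand":20}]'
python3 -m crank '[{"tx":0,"ty":0,"tz":0,"ax":0,"ay":0,"az":0,"hand":20},{"tx":0,"ty":0,"tz":0,"ax":0,"ay":0,"az":0,"hand":20},{"tx":0,"ty":0,"tz":0,"ax":0,"ay":0,"az":0,"hand":20},{"tx":0,"ty":0,"tz":0,"ax":0,"ay":0,"az":0,"hand":20},{"tx":0,"ty":0,"tz":0,"ax":0,"ay":0,"az":0,"hand":20}]'
python3 - <<'E'
from h import *
im,d,c=grab('wrist','w34.png'); grab('top','t5.png'); grab('scene','s5.png')
cv2.imwrite('pics/s5c.png',cv2.resize(cv2.imread('pics/s5.png')[130:390,80:330],None,fx=3,fy=2.3))
P=cloud(c,d); print(manip.get_state()['ee_pos'])
E
```

```text
time_s: 62.55
ee_pos: [459.2, -124.0, 197.9]
orientation: [-0.066, 0.705, 0.066, 0.703]
contact_force: [0.7, 0.4, -0.1]
gripper_width: 0.1
time_s: 62.97
ee_pos: [639.0, -90.1, 268.7]
orientation: [-0.066, 0.703, 0.066, 0.705]
contact_force: [0.9, 0.9, 0.3]
gripper_width: 16.5
time_s: 63.38
ee_pos: [636.0, -90.8, 268.2]
orientation: [-0.066, 0.704, 0.066, 0.704]
contact_force: [-0.5, 0.3, -0.5]
gripper_width: 17.4
[636.28569147 -90.71171707 268.28958471]
```

View pics/w34.png

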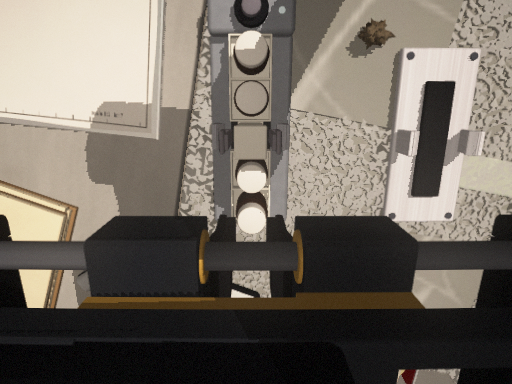

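View pics/t5.png

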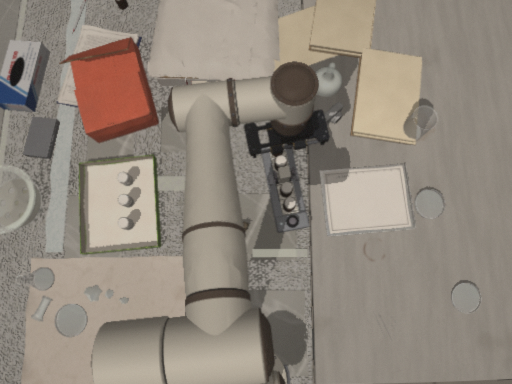

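View pics/s5c.png

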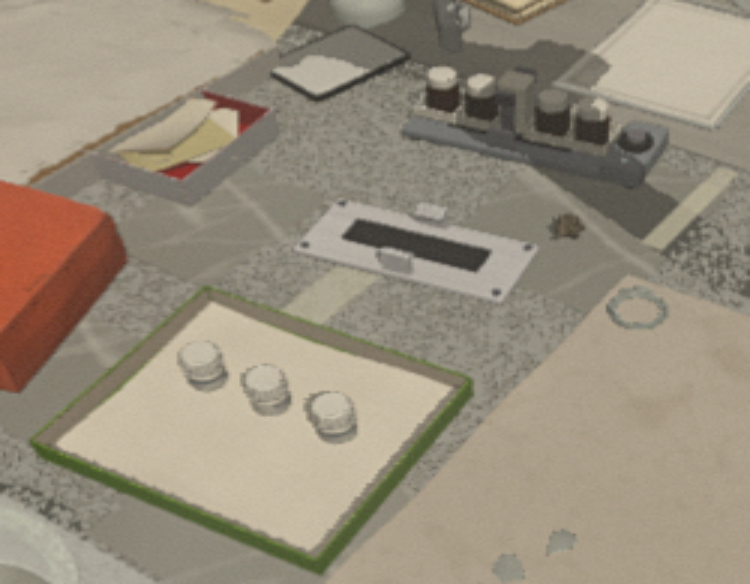

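Run:
```python
from h import *
im,d,c=load('wrist'); P=cloud(c,d)
for u,v in [(251,11),(251,45),(251,98),(249,140),(252,178),(251,218)]:
  q=P[v-1:v+2,u-1:u+2].reshape(-1,3); print(u,v,np.median(q,0).round(1))
print(manip.get_state()['joint_velocities'].round(4))
print(manip.close_job())
```

```text
251 11 [ 470.1 -120.4   60. ]
251 45 [ 509.9 -112.9   99.7]
251 98 [ 557.9 -103.8   99.9]
249 140 [597.6 -98.3 113.7]
252 178 [637.9 -87.6  99.5]
251 218 [682.7 -80.2  99.5]
[0.0005 0.0061 0.0052 0.     0.0009 0.0001]
the job is handed in; nothing more can be done
None
```

The job is done and handed in at about 63 s of the 210 s allowed. No verdict was reported, so this rests on my own checks.

- **White vials:** All three went into the green tray. The last scene picture shows them standing on its floor.
- **Amber vials:** All four went from the clear tray into the cassette's cells. After seating, all four caps measured about 99.5 to 100 mm above the table, against 100 mm expected.
- **Cassette on the mixer:** I pinched it free of the cradle, carried it level and pressed the pad to its hard stop, then let go. The tower top then measured 113.5 mm, against 114 mm expected when clipped. Both buttons were out.
- **Start button:** I pressed it only after that check, to its hard stop at 24.5 N with 5 mm of travel. It read about 60 mm after release, against 61 mm when out.

The stone was not touched, and the arm ended clear of everything.

The wrist camera calibration was 2 to 4 mm off sideways. I corrected for that by comparing the held vial or cassette with its target in the same picture. No checks failed.

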